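# Load the specimen spin dryer and check that its rotor runs free

## Task

Get the small spin dryer ready for a run: lift its lid right back until it rests on its stop, stand every mounted specimen, polished face up, in a cup of the rotor and fill the cups left over with blanks, so that it is balanced, then lower the retaining plate level over the two pins until it lies flush on its posts. Spin the rotor by hand briskly, let go and see that it runs on freely by itself for at least two seconds; when it has come to rest, lower the lid shut without dropping it. Do not disturb the slide box or the loupe.

Things in the scene. Friction and masses are not known exactly. Their poses are not given: they have to be found in the camera images.
- dryer: bench spin dryer, white housing 212 x 212 mm, 80 mm high, fixed on the desk; origin at the centre of its underside below the rotor axle, z up, its front (dial and switch) faces its own -x; a round bowl 172 mm in diameter is open at the top, its rim at height 80 mm, the cup floors at height 50 mm
- lid (a joint): angle of the dryer's hinged lid (rad): 0 shut, 1.75 on its stop, leaning 10 degrees back past upright, where it stays by itself; below about 1.45 it falls shut; 0.45 kg, hinge slightly damped; the lid is a square hood 206 mm wide and 22 mm high with a window
- lid_bar (a point): middle of the lid's pull bar: a level round bar 10 mm thick and 104 mm long, along the dryer's y axis, 38 mm in front of the lid's front edge (33 mm free gap behind it), 241 mm from the hinge line; it swings with the lid in a circle about lid_hinge
- lid_hinge (a point): middle of the lid's hinge line, which runs along the dryer's y axis at the back of the housing, 100 mm behind the axle, at height 80 mm; with the lid shut the bar is 241 mm in front of it and 10 mm above it
- rotor (a joint): angle of the rotor (rad), counter-clockwise from above positive, without limits; it runs very easily on an upright axle and coasts to rest from 3 rad/s in about 7 s
- axle (a point): point on the rotor's axle at the height of the post tops (67 mm above the desk), where the underside of the seated plate lies; z up
- cup0 (a point): flat floor centre of one of the rotor's four cups: inner diameter 30 mm, wall 3 mm thick and 5 mm high; the cups stand every 90 degrees, 48 mm from the axle; the point turns with the rotor
- cup1 (a point): flat floor centre of one of the rotor's four cups: inner diameter 30 mm, wall 3 mm thick and 5 mm high; the cups stand every 90 degrees, 48 mm from the axle; the point turns with the rotor
- cup2 (a point): flat floor centre of one of the rotor's four cups: inner diameter 30 mm, wall 3 mm thick and 5 mm high; the cups stand every 90 degrees, 48 mm from the axle; the point turns with the rotor
- cup3 (a point): flat floor centre of one of the rotor's four cups: inner diameter 30 mm, wall 3 mm thick and 5 mm high; the cups stand every 90 degrees, 48 mm from the axle; the point turns with the rotor
- pin0 (a point): tip of one of the rotor's two locating pins, which face each other 66 mm from the axle, 45 degrees from the cups: 8 mm thick, tapered over the top 5 mm, 12 mm tall on the shoulder of a 13 mm thick post that is 17 mm taller than the cup floors; two plain posts of that height without pins stand on the other diagonal
- pin1 (a point): tip of one of the rotor's two locating pins, which face each other 66 mm from the axle, 45 degrees from the cups: 8 mm thick, tapered over the top 5 mm, 12 mm tall on the shoulder of a 13 mm thick post that is 17 mm taller than the cup floors; two plain posts of that height without pins stand on the other diagonal
- plate: retaining plate: aluminium disc 152 mm in diameter, 5 mm thick, 0.26 kg; two 10 mm through holes on its x axis, 66 mm either side of the centre, fit over the pins either way round; origin at the centre of its underside, z up; strap handle along its x axis: uprights 36 mm either side of the centre, joined by a round bar; seated, the pins stand 7 mm above its upper face
- plate_grip (a point): middle of the plate's handle bar (8 mm thick, straight for 58 mm along the plate's x axis), 23 mm above the plate's underside
- specimen_a: mounted metallographic specimen: plain cylinder 25 mm in diameter, 12 to 14 mm tall, polished face up; origin at the centre of its underside, z up; it may be absent; the specimens stand on the left-hand table, beside the tall metallograph (beyond y = 0.33); on the way to the dryer keep clear of the tall monitor at the back of the desk (x over 0.70, y from -0.39 to 0.09)
- specimen_b: mounted metallographic specimen: plain cylinder 25 mm in diameter, 12 to 14 mm tall, polished face up; origin at the centre of its underside, z up; it may be absent; the specimens stand on the left-hand table, beside the tall metallograph (beyond y = 0.33); on the way to the dryer keep clear of the tall monitor at the back of the desk (x over 0.70, y from -0.39 to 0.09)
- specimen_c: mounted metallographic specimen: plain cylinder 25 mm in diameter, 12 to 14 mm tall, polished face up; origin at the centre of its underside, z up; it may be absent; the specimens stand on the left-hand table, beside the tall metallograph (beyond y = 0.33); on the way to the dryer keep clear of the tall monitor at the back of the desk (x over 0.70, y from -0.39 to 0.09)
- specimen_d: mounted metallographic specimen: plain cylinder 25 mm in diameter, 12 to 14 mm tall, polished face up; origin at the centre of its underside, z up; it may be absent; the specimens stand on the left-hand table, beside the tall metallograph (beyond y = 0.33); on the way to the dryer keep clear of the tall monitor at the back of the desk (x over 0.70, y from -0.39 to 0.09)
- blank_a: turned aluminium blank that stands in for a specimen: 25 mm in diameter and 12 mm tall with a narrower 14 mm stub on top (15.5 mm in all); origin at the centre of its underside, z up
- blank_b: turned aluminium blank that stands in for a specimen: 25 mm in diameter and 12 mm tall with a narrower 14 mm stub on top (15.5 mm in all); origin at the centre of its underside, z up
- slide_box_1: bystander: grey plastic slide box 35 x 83 x 30 mm on the desk; origin at its underside
- loupe_1: bystander: folding loupe 35 x 28 x 12 mm on the desk; origin at its underside

How it is judged:
On the way, in this order (a step that is already met when the one before it is completed fails the run):
1. the lid is open, resting on its stop, let go (value of joint lid above 1.68 rad and contact force between each of the fingers, the arm and anything else below 0.2 N), for 0.3 s.
2. every specimen present stands in a cup and no cup is empty (value of joint lid above 1.68 rad and (distance between specimen_a and cup0 below 0.0045 m or distance between specimen_a and cup1 below 0.0045 m or distance between specimen_a and cup2 below 0.0045 m or distance between specimen_a and cup3 below 0.0045 m) and (distance between specimen_b and cup0 below 0.0045 m or distance between specimen_b and cup1 below 0.0045 m or distance between specimen_b and cup2 below 0.0045 m or distance between specimen_b and cup3 below 0.0045 m) and (distance between specimen_c and cup0 below 0.0045 m or distance between specimen_c and cup1 below 0.0045 m or distance between specimen_c and cup2 below 0.0045 m or distance between specimen_c and cup3 below 0.0045 m) and (distance between specimen_d and cup0 below 0.0045 m or distance between specimen_d and cup1 below 0.0045 m or distance between specimen_d and cup2 below 0.0045 m or distance between specimen_d and cup3 below 0.0045 m) and distance between any of specimen_a, specimen_b, specimen_c, specimen_d, blank_a, blank_b and cup0 below 0.0045 m and distance between any of specimen_a, specimen_b, specimen_c, specimen_d, blank_a, blank_b and cup1 below 0.0045 m and distance between any of specimen_a, specimen_b, specimen_c, specimen_d, blank_a, blank_b and cup2 below 0.0045 m and distance between any of specimen_a, specimen_b, specimen_c, specimen_d, blank_a, blank_b and cup3 below 0.0045 m), for 0.3 s.
3. the retaining plate lies flush on its posts, both pins through it (all of step 2 and z of plate in the frame of axle between -0.0015 and 0.0015 m and horizontal distance between plate and axle below 0.003 m and angle between plate's own z axis and vertical below 0.03 rad), for 0.3 s.
4. the rotor, let go, runs on by itself for two seconds with the plate in place (all of step 1 and (velocity of joint rotor above 0.4 rad/s or velocity of joint rotor below -0.4 rad/s) and z of plate in the frame of axle between -0.0015 and 0.0015 m and horizontal distance between plate and axle below 0.003 m and angle between plate's own z axis and vertical below 0.03 rad), for 2 s.
5. the rotor has come to rest while the lid is still open (velocity of joint rotor between -0.1 and 0.1 rad/s and value of joint lid above 1.68 rad), for 0.2 s.
At the end, for the whole second after the job is handed in: Lid shut (0.03 rad), rotor at rest (0.1 rad/s), plate on its posts with both pins through (1.5 mm in height, 3 mm off the axle, 0.03 rad level), every specimen present upright on a cup floor (within 4.5 mm), a specimen or blank in each of the four cups (value of joint lid below 0.03 rad and velocity of joint rotor between -0.1 and 0.1 rad/s and z of plate in the frame of axle between -0.0015 and 0.0015 m and horizontal distance between plate and axle below 0.003 m and angle between plate's own z axis and vertical below 0.03 rad and (distance between specimen_a and cup0 below 0.0045 m or distance between specimen_a and cup1 below 0.0045 m or distance between specimen_a and cup2 below 0.0045 m or distance between specimen_a and cup3 below 0.0045 m) and (distance between specimen_b and cup0 below 0.0045 m or distance between specimen_b and cup1 below 0.0045 m or distance between specimen_b and cup2 below 0.0045 m or distance between specimen_b and cup3 below 0.0045 m) and (distance between specimen_c and cup0 below 0.0045 m or distance between specimen_c and cup1 below 0.0045 m or distance between specimen_c and cup2 below 0.0045 m or distance between specimen_c and cup3 below 0.0045 m) and (distance between specimen_d and cup0 below 0.0045 m or distance between specimen_d and cup1 below 0.0045 m or distance between specimen_d and cup2 below 0.0045 m or distance between specimen_d and cup3 below 0.0045 m) and distance between any of specimen_a, specimen_b, specimen_c, specimen_d, blank_a, blank_b and cup0 below 0.0045 m and distance between any of specimen_a, specimen_b, specimen_c, specimen_d, blank_a, blank_b and cup1 below 0.0045 m and distance between any of specimen_a, specimen_b, specimen_c, specimen_d, blank_a, blank_b and cup2 below 0.0045 m and distance between any of specimen_a, specimen_b, specimen_c, specimen_d, blank_a, blank_b and cup3 below 0.0045 m and angle between each of specimen_a, specimen_b, specimen_c, specimen_d's own z axis and vertical below 0.1 rad); the robot touches nothing.
It fails at once if the slide box was pushed more than 2 cm (distance of slide_box_1 from where it was at the start of the episode above 0.02 m).
It fails at once if the loupe was pushed more than 2 cm (distance of loupe_1 from where it was at the start of the episode above 0.02 m).
It fails at once if the lid was dropped (falling faster than 2.8 rad/s) (velocity of joint lid below -2.8 rad/s).
Of specimen_a, specimen_b, specimen_c, specimen_d only 2 to 4 are there at a start; the rules pass over those that are not, and their reading is None.
At some moment in a run one of specimen_a, specimen_b, specimen_c, specimen_d, blank_a, blank_b, plate may be knocked a few centimetres aside while the robot is not near it.
It also fails if it takes over 210 s, if anything falls off the work surface, if the arm or the gripper's body presses on something with over 40 N, if the wrist force passes 120 N, or if a joint passes its speed limit or range.

## Robot

A 6-joint arm with a two-finger parallel gripper is mounted at the origin on a cart in front of the work surface, level with it; the furniture and walls round the work are solid. World frame = base frame: x ahead of the robot, y to its left, z up, the work surface at z = 0. Lengths are in m, angles in rad, forces in N, time in s.
With the tool pointing down it reaches from about 0.3 to 0.875 m from the base axis. Payload 6.4 kg.
Tool frame: the origin (TCP) lies midway between the tips of the shut fingers; the grasp point (between the pads) lies ctrl.grip_depth behind it (ctrl.grip_depth is the distance from the TCP to the grasp point, in m); x points along the fingers, y is the direction in which the jaws open and shut, and the axes are right-handed (so a half turn about x gives the same grasp; the last joint's range is limited). The gripper opens to 85 mm and grips with 20 to 120 N. Pads are 22 mm wide; open, the fingers measure 114 mm over their backs; the gripper's body (76 mm by 85 mm) begins 54 mm behind the grasp point. The pads swing forward as they close: fully open they stand 13 mm farther back than shut.
Start: joints at [-1.409, 0.181, 1.607, -0, 1.354, -0.206], TCP at [0.207, -0.537, 0.201] pointing down, gripper open.
Joint ranges: [-2.99, 2.99], [-0.89, 2.07], [0.3, 2.58], [-1.14, 4.28], [0, 2.63], [-3.12, 3.12]. Speed limits (rad/s): [2.57, 2.57, 3.01, 3.14, 3.14, 3.14].

## Interface

Orientations are given as a unit quaternion [w, x, y, z].
In Python, from bench import ctrl gives the robot as it stands.
- The arm moves only by the tool carry_out, never from a script. Its argument "motion" is one flat list of numbers, 7 for each row, row after row: the turn, a rotation vector about the tool's x, y, z in degrees, then the shift along the tool's x, y, z in m, then the gripper's target within -1 to 1 (shut at 1, half-way at 0, fully open at -1). A call has 1 to 10 rows; each row shifts and turns the pose as measured when the row begins, along the tool's axes as they then stand; what a row does not reach is not made up. A row lasts 1/10 s, in which the tool goes at most 50 mm and 8.59 degrees, less where a joint would pass 70% of its speed; a pose out of reach is approached as far as the arm can. A call with a gripper value outside its range is refused whole. The fingers move at their own pace and stop on an object; the grip force is fixed at half the most. Time passes only in rows, so rows that do not move let the fingers close. It gives the time, the measured TCP pose, the force and the opening at its end, in the units of the state.
- ctrl.get_obs(): the state, without advancing time (a new reading comes with each control period).
- ctrl.camera(name): name is "side" or "top" or "wrist"; returns the picture (400x640x3 uint8, blue, green, red); there is no depth.
- ctrl.camera_params(name): a dict with "mtx" (3x3 intrinsics, pixels), "pose" (4x4, takes a point from camera to world coordinates); the wrist camera has in their place "hand_eye" (4x4, takes a point from camera to tool coordinates, whose origin is the TCP and whose axes are the tool frame's). Camera axes: x right, y down, z forward; pixel columns grow to the right and rows downward; lengths in m; the calibration is good to about 2 mm. A picture is of the moment at which its call begins: read the wrist's pose just before it. camera_params takes no time and is no camera call.
- ctrl.hand_in(): hands the job in, once; it reports no verdict.
Trained networks look in the newest picture that a camera, given by its name, has taken for a name from the list of things; names that differ only in an ending like _2 or _b are one class to them, and where a whole thing is asked for, a point or a joint stands for the part that bears it (a point fixed in the world has none). Each returns a list of dicts, best first, with "conf" (0 to 1); they miss things now and then, are a little off and sometimes report something else, mostly with a low value. They report only what shows in the picture. A call takes as long as a camera call.
- ctrl.boxes_of(camera, thing): "point" ([x, y, z] in m, in the coordinates of the camera as it stood for that picture, good to about 4 mm: the middle of the surface that is visible of it).
- ctrl.trace(camera, thing): "pixels" (400x640 bool, what is visible of it).
- ctrl.landmark_of(camera, thing): "point" ([x, y, z] in m, in the coordinates of the camera as it stood for that picture, good to about 4 mm: a listed point, or the origin of a listed thing).
The state is a dict: "time_s": time; "q": joint angles; "dq": joint speeds; "joint_efforts": joint torques, N m; "eef_pos": TCP position; "eef_rot": TCP orientation; "wrist_force": force on the tool from outside, world axes, zero at the start; "torque": the same for the moment, N m; "opening": opening from 0.0 (shut) to 1.0 (fully open).
Only numpy, scipy, OpenCV 4.12 (cv2) and the standard library are available. Lean on these libraries where they do the work, as an engineer would, in place of code of your own. Each camera call takes 0.05 s, during which the arm holds its last target. There are 200 camera calls.

## Working session

There is one attempt and no reset: what is moved stays moved. The work goes in short steps, Python scripts to look and compute and a tool call to move; the robot and the scene stay as the last step left them, time stands still between calls to the robot, and variables do not carry over. Pictures are saved under pics/ and viewed, about 12 in all and at most 16, crops included, and the job is handed in when it is done.

Besides the shell and the picture viewer there is one more tool, called after ">>>" as name(argument=value, ...) on one line, values as JSON. carry_out: Moves the arm, as the interface text tells. Its arguments: {"type":"object","properties":{"motion":{"type":"array"}},"required":["motion"]}

```bash
ls; mkdir -p pics
cat > h.py <<'E'
import numpy as np, cv2
from bench import ctrl
from scipy.spatial.transform import Rotation as R
def T():
    o=ctrl.get_obs(); q=np.array(o['eef_rot']); M=np.eye(4); M[:3,:3]=R.from_quat(q[[1,2,3,0]]).as_matrix(); M[:3,3]=o['eef_pos']; return M
def campose(c):
    p=ctrl.camera_params(c)
    return np.array(p['pose']) if 'pose' in p else T()@np.array(p['hand_eye'])
def snap(c,name=None):
    P=campose(c); im=ctrl.camera(c)
    if name: cv2.imwrite('pics/'+name+'.png',im)
    return im,P
def w(P,p): return (P@np.r_[p,1])[:3]
def find(c,P,things,fn='landmark_of',n=4,th=.3):
    out={}
    for t in things:
        r=getattr(ctrl,fn)(c,t); out[t]=[(np.round(w(P,d['point']),4),round(d['conf'],2)) for d in r[:n] if d['conf']>th]
        print(fn[:4],t,*[(list(map(float,a)),b) for a,b in out[t]])
    return out
def pix_to_plane(c,P,uv,z):
    K=np.array(ctrl.camera_params(c)['mtx']); d=P[:3,:3]@np.linalg.solve(K,np.r_[uv,1.]); return P[:3,3]+d*(z-P[2,3])/d[2]
def go(pos,x=None,y=None):
    """tool-frame shift and rotvec(deg) to reach world pos with tool axes x (fingers), y (jaw)"""
    M=T(); s=M[:3,:3].T@(np.array(pos)-M[:3,3]); rv=np.zeros(3)
    if x is not None:
        x=np.array(x,float);x/=np.linalg.norm(x);y=np.array(y,float);y-=x*(x@y);y/=np.linalg.norm(y)
        G=np.c_[x,y,np.cross(x,y)]; rv=R.from_matrix(M[:3,:3].T@G).as_rotvec(degrees=True)
    print('shift',s.round(4),'rv',rv.round(2)); return s,rv
E
python3 - <<'E'
from h import *
o=ctrl.get_obs(); print(o, ctrl.grip_depth); print(T().round(3))
for c in('side','top','wrist'):
    P=campose(c); print(c,P.round(3).tolist(),np.array(ctrl.camera_params(c)['mtx']).round(0).tolist())
i1,P1=snap('side'); i2,P2=snap('top')
cv2.imwrite('pics/a.png',cv2.resize(np.vstack([i1,i2]),(480,600)))
cv2.imwrite('pics/side0.png',i1);cv2.imwrite('pics/top0.png',i2)
find('top',P2,['dryer','lid_bar','lid_hinge','plate','plate_grip','specimen_a','blank_a','slide_box_1','loupe_1','axle'])
find('side',P1,['dryer','lid_bar','lid_hinge','plate','plate_grip','specimen_a','blank_a','slide_box_1','loupe_1'])
E
```

```text
pics
{'time_s': 0.0, 'q': array([-1.40927862e+00,  1.81521891e-01,  1.60804339e+00,  4.19733891e-05,
        1.35379785e+00, -2.06315827e-01]), 'dq': array([-6.93341377e-05, -5.91521987e-04, -1.18466864e-03,  2.24985650e-04,
        5.39702690e-04,  2.41815664e-04]), 'joint_efforts': array([-3.24166449e-04, -4.44866288e+01, -3.51341057e+01, -2.12496498e-04,
        9.10090195e-03,  1.46116088e-05]), 'eef_pos': array([ 0.20668699, -0.53590642,  0.20017788]), 'eef_rot': array([ 0.12868819,  0.6952102 ,  0.12993914, -0.69515319]), 'wrist_force': array([0.58953617, 0.71636168, 0.2243851 ]), 'torque': array([-0.02522591,  0.03833786,  0.01106284]), 'opening': 0.997104720657362} 0.0187
[[-0.     0.36  -0.933  0.207]
 [ 0.002 -0.933 -0.36  -0.536]
 [-1.    -0.002 -0.     0.2  ]
 [ 0.     0.     0.     1.   ]]
side [[0.998, -0.039, 0.044, 0.452], [-0.059, -0.645, 0.762, -1.011], [-0.001, -0.763, -0.646, 0.887], [0.0, 0.0, 0.0, 1.0]] [[511.0, 0.0, 321.0], [0.0, 511.0, 208.0], [0.0, 0.0, 1.0]]
top [[-0.013, -0.992, 0.123, 0.373], [-0.999, 0.016, 0.03, -0.062], [-0.031, -0.122, -0.992, 1.215], 
[... 669 characters left out ...]
.4649, -0.0174, -0.0002], 0.43)
land slide_box_1 ([0.3979, -0.0634, 0.0015], 0.61)
land loupe_1 ([0.6531, -0.1149, -0.0046], 0.56)
land axle
land dryer ([0.5136, -0.2588, 0.0035], 0.97)
land lid_bar ([0.4057, -0.1663, 0.0882], 0.94) ([0.4672, 0.0514, -0.0016], 0.42)
land lid_hinge ([0.5925, -0.3229, 0.0806], 0.93) ([0.6005, 0.0091, 0.0051], 0.49)
land plate ([0.6017, 0.009, 0.003], 0.56)
land plate_grip ([0.602, 0.008, 0.0183], 0.65)
land specimen_a ([0.5745, 0.2302, -0.0017], 0.59) ([0.6441, 0.2505, -0.0022], 0.37)
land blank_a ([0.4652, -0.0187, 0.0016], 0.62) ([0.4649, 0.0497, 0.0003], 0.52)
land slide_box_1 ([0.4679, 0.0514, -0.0007], 0.34)
land loupe_1 ([0.6564, -0.1076, -0.0024], 0.71)
```

View pics/top0.png

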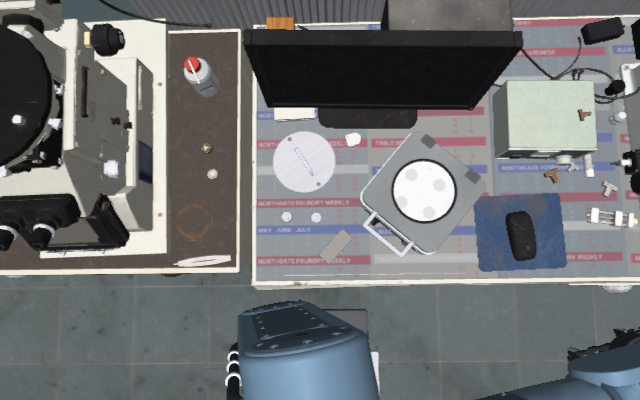

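View pics/side0.png

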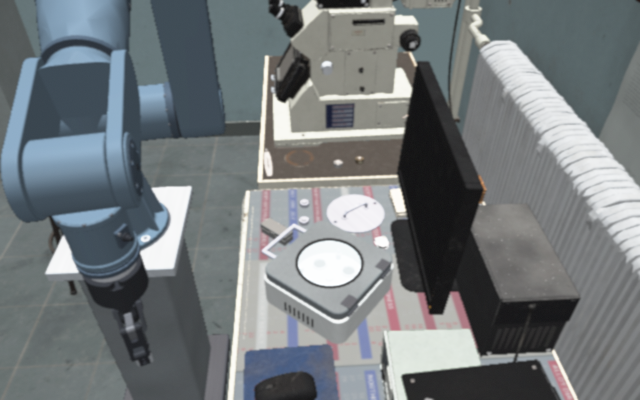

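The top view shows the shut dryer at (420,190) with its bar at (388,235), the plate at (304,162) and the blanks at (286,216) and (315,217). Two specimens stand on the left table at (207,148) and (212,174). The networks agree with this. The next step is planning the approach to the bar.

```bash
cat >> h.py <<'E'
XD=np.array([.772,-.635,0]);XD/=np.linalg.norm(XD);YD=np.array([-XD[1],XD[0],0]); Z=np.array([0,0,1.])
def plan(wps,g,n=None,vmax=.045,wmax=8.3,start=None):
    """wps: list of (pos, x, y) or (pos,) ; prints rows"""
    M=T() if start is None else start; k=0
    for wp in wps:
        G=M.copy(); G[:3,3]=wp[0]
        if len(wp)>1:
            x=np.array(wp[1],float);x/=np.linalg.norm(x);y=np.array(wp[2],float);y-=x*(x@y);y/=np.linalg.norm(y)
            G[:3,:3]=np.c_[x,y,np.cross(x,y)]
        rv=R.from_matrix(M[:3,:3].T@G[:3,:3]).as_rotvec(degrees=True); d=np.linalg.norm(G[:3,3]-M[:3,3])
        m=n or max(1,int(np.ceil(max(d/vmax,np.linalg.norm(rv)/wmax))))
        for i in range(m):
            A=M[:3,:3]@R.from_rotvec(rv*i/m,degrees=True).as_matrix()
            s=A.T@(G[:3,3]-M[:3,3])/m; k+=1
            print(k,','.join('%g'%v for v in [*(rv/m).round(1),*s.round(4),g]))
        M=G
    return M
E
python3 - <<'E'
from h import *
bar=np.array([.406,-.169,.089]); d=(XD-Z)/2**.5; y=(XD+Z)/2**.5
plan([(bar-.08*d,d,y)],-.3)
E
```

```text
1 -2.8,1.2,4.4,0.0056,-0.0321,-0.029,-0.3
2 -2.8,1.2,4.4,0.0037,-0.031,-0.0305,-0.3
3 -2.8,1.2,4.4,0.002,-0.0297,-0.0319,-0.3
4 -2.8,1.2,4.4,0.0005,-0.0282,-0.0333,-0.3
5 -2.8,1.2,4.4,-0.0009,-0.0265,-0.0346,-0.3
6 -2.8,1.2,4.4,-0.0022,-0.0247,-0.0359,-0.3
7 -2.8,1.2,4.4,-0.0033,-0.0227,-0.0371,-0.3
8 -2.8,1.2,4.4,-0.0042,-0.0205,-0.0382,-0.3
9 -2.8,1.2,4.4,-0.0049,-0.0183,-0.0393,-0.3
10 -2.8,1.2,4.4,-0.0054,-0.016,-0.0402,-0.3
```

>>> carry_out(motion=[-2.8, 1.2, 4.4, 0.0056, -0.0321, -0.029, 0.35, -2.8, 1.2, 4.4, 0.0037, -0.031, -0.0305, 0.35, -2.8, 1.2, 4.4, 0.002, -0.0297, -0.0319, 0.35, -2.8, 1.2, 4.4, 0.0005, -0.0282, -0.0333, 0.35, -2.8, 1.2, 4.4, -0.0009, -0.0265, -0.0346, 0.35, -2.8, 1.2, 4.4, -0.0022, -0.0247, -0.0359, 0.35, -2.8, 1.2, 4.4, -0.0033, -0.0227, -0.0371, 0.35, -2.8, 1.2, 4.4, -0.0042, -0.0205, -0.0382, 0.35, -2.8, 1.2, 4.4, -0.0049, -0.0183, -0.0393, 0.35, -2.8, 1.2, 4.4, -0.0054, -0.016, -0.0402, 0.35])

```text
time_s: 2.05
eef_pos: [0.374, -0.1562, 0.1848]
eef_rot: [0.502, 0.706, 0.045, -0.497]
wrist_force: [-0.2, 0.1, -0.7]
opening: 0.328
```

Run:
```python
from h import *
print(T().round(3),ctrl.get_obs()['q'].round(2))
im,P=snap('wrist','w1')
find('wrist',P,['lid_bar','lid_hinge'])
bar=np.array([.406,-.169,.089]); d=(XD-Z)/2**.5; y=(XD+Z)/2**.5
plan([(bar-.08*d,d,y)],.35)
```

```text
[[ 0.502  0.562 -0.657  0.374]
 [-0.436 -0.492 -0.753 -0.156]
 [-0.747  0.665 -0.002  0.185]
 [ 0.     0.     0.     1.   ]] [-0.65 -0.89  2.58 -0.06  0.73  0.09]
land lid_bar ([0.4041, -0.1693, 0.0885], 0.7)
land lid_hinge ([0.5882, -0.327, 0.0848], 0.78)
1 -0.7,0.6,3.5,0.014,-0.0416,-0.0062,0.35
```

View pics/w1.png

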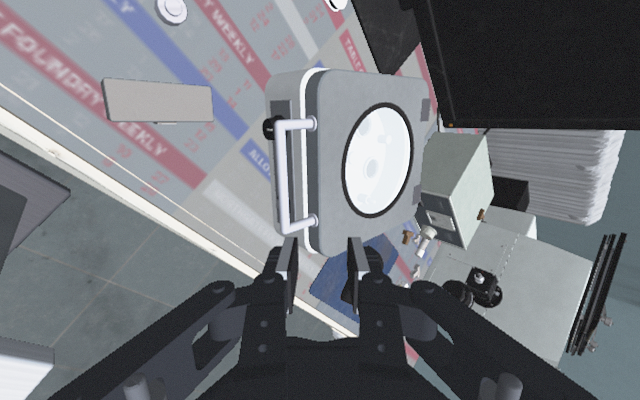

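The wrist view shows the bar at (295,175). The arm is at its fold limits in this tilted pose, so I'll grip the bar from straight above instead.

Run:
```python
from h import *
b=[.405,-.169]
M=plan([([*b,.18],-Z,XD),([*b,.13],-Z,XD)],.35)
```

```text
1 -0.2,0.1,-8.3,0.005,0.0046,-0.0013,0.35
2 -0.2,0.1,-8.3,0.0043,0.0053,-0.0013,0.35
3 -0.2,0.1,-8.3,0.0035,0.0059,-0.0013,0.35
4 -0.2,0.1,-8.3,0.0026,0.0063,-0.0012,0.35
5 -0.2,0.1,-8.3,0.0017,0.0066,-0.0012,0.35
6 0,0,0,0.025,0,0,0.35
7 0,0,0,0.025,0,0,0.35
```

>>> carry_out(motion=[-0.2, 0.1, -8.3, 0.005, 0.0046, -0.0013, 0.35, -0.2, 0.1, -8.3, 0.0043, 0.0053, -0.0013, 0.35, -0.2, 0.1, -8.3, 0.0035, 0.0059, -0.0013, 0.35, -0.2, 0.1, -8.3, 0.0026, 0.0063, -0.0012, 0.35, -0.2, 0.1, -8.3, 0.0017, 0.0066, -0.0012, 0.35, 0, 0, 0, 0.025, 0, 0, 0.35, 0, 0, 0, 0.02, 0, 0, 0.35])

```text
time_s: 2.9
eef_pos: [0.4035, -0.1801, 0.1347]
eef_rot: [0.29, 0.642, 0.305, -0.64]
wrist_force: [-0.8, 0.7, -0.6]
opening: 0.324
```

Run:
```python
from h import *
print(T().round(3),ctrl.get_obs()['q'].round(2))
im,P=snap('wrist')
find('wrist',P,['lid_bar'])
b=[.405,-.169]
M=plan([([*b,.13],-Z,XD),([*b,.073],-Z,XD)],.35,vmax=.03)
```

```text
[[-0.007  0.764 -0.645  0.403]
 [ 0.021 -0.645 -0.764 -0.18 ]
 [-1.    -0.018 -0.011  0.135]
 [ 0.     0.     0.     1.   ]] [-0.7  -0.04  1.98  0.01  1.22 -0.  ]
land lid_bar ([0.4037, -0.1713, 0.0884], 0.67)
1 -0.7,-0.6,1.2,0.0038,-0.0036,-0.0094,0.35
2 0,0,0,0.0285,0,0,0.35
3 0,0,0,0.0285,0,0,0.35
```

>>> carry_out(motion=[-0.7, -0.6, 1.2, 0.004, -0.003, -0.009, 0.35, 0, 0, 0, 0.0285, 0, 0, 0.35, 0, 0, 0, 0.027, 0, 0, 0.35, 0, 0, 0, 0.002, 0, 0, 1, 0, 0, 0, 0, 0, 0, 1, 0, 0, 0, 0, 0, 0, 1, 0, 0, 0, 0, 0, 0, 1])

```text
time_s: 3.7
eef_pos: [0.4077, -0.1741, 0.0796]
eef_rot: [0.305, 0.644, 0.294, -0.637]
wrist_force: [0.7, 0.3, 0.4]
opening: -0.002
```

```bash
cat > lid.py <<'E'
from h import *
def lid(a0,a1,n,off,g=1):
    # tool vertical; bar arc displacement rows in tool frame (x=-Z, y=+XD)
    r=.2412; a=np.linspace(a0,a1,n+1)+.0415
    X=-r*np.cos(a); Zz=r*np.sin(a); A=T()[:3,:3]
    for i in range(n):
        s=A.T@((X[i+1]-X[i])*XD+(Zz[i+1]-Zz[i])*Z); print(i+1,s.round(4).tolist())
def ang(): # lid angle from TCP assuming gripped
    p=T()[:3,3]; return p
E
python3 - <<'E'
from lid import *
o=ctrl.get_obs();print(T().round(3),o['opening'],o['wrist_force'])
lid(0,1.0,10,0)
E
```

```text
[[ 0.015  0.768 -0.641  0.408]
 [-0.009 -0.641 -0.768 -0.174]
 [-1.     0.017 -0.002  0.08 ]
 [ 0.     0.     0.     1.   ]] -0.001597588142398698 [0.689003   0.30063145 0.39289314]
1 [-0.024, 0.0026, -0.0001]
2 [-0.0236, 0.005, -0.0001]
3 [-0.023, 0.0073, -0.0001]
4 [-0.0221, 0.0096, -0.0001]
5 [-0.0211, 0.0117, -0.0001]
6 [-0.0198, 0.0138, -0.0001]
7 [-0.0183, 0.0157, -0.0002]
8 [-0.0166, 0.0174, -0.0002]
9 [-0.0148, 0.019, -0.0002]
10 [-0.0128, 0.0204, -0.0002]
```

Run:
```python
from h import *
im,P=snap('wrist'); a,_=snap('side')
cv2.imwrite('pics/w2.png',np.hstack([im[:,100:540],cv2.resize(a[150:350,200:420],(440,400))])[:, :880] [:,::1][:400,:800])
find('wrist',P,['lid_bar'])
```

```text
land lid_bar ([0.404, -0.1704, 0.089], 0.97)
```

View pics/w2.png

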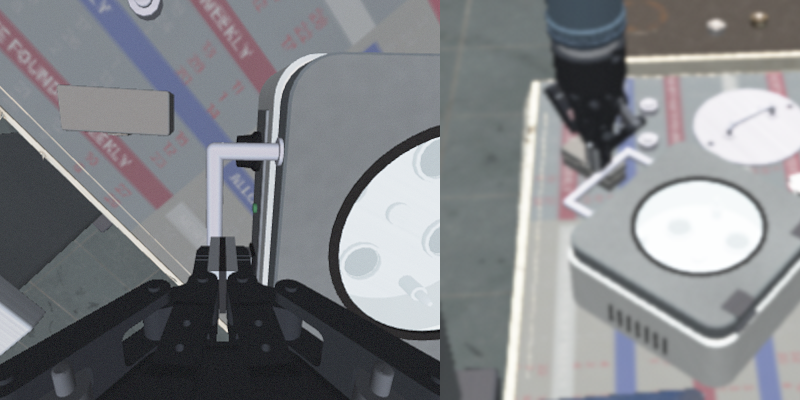

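Run:
```python
from h import *
P=campose('wrist'); K=np.array(ctrl.camera_params('wrist')['mtx'])
def pr(p):
    c=np.linalg.inv(P)@np.r_[p,1]; u=K@c[:3]; return (u[:2]/u[2]).round(1), c[2].round(3)
M=T(); print('tcp',pr(M[:3,3]),'grasp',pr(M[:3,3]-.0187*M[:3,0]))
b=np.array([.404,-.1704,.09])
for k in(-.052,-.026,0,.026,.052): print(k,pr(b+k*YD))
for z in (.07,.09,.11): print(z,[pix_to_plane('wrist',P,(u,200),z)[:2]@XD[:2] for u in(308,321)])
```

```text
tcp (array([320.6, 228.6]), np.float64(0.188)) grasp (array([320.4, 241.3]), np.float64(0.17))
-0.052 (array([314.1, 303.9]), np.float64(0.193))
-0.026 (array([313.5, 270.9]), np.float64(0.185))
0 (array([312.8, 235. ]), np.float64(0.177))
0.026 (array([312. , 195.8]), np.float64(0.169))
0.052 (array([311.2, 152.7]), np.float64(0.161))
0.07 [np.float64(0.41701329274554083), np.float64(0.42587540260513973)]
0.09 [np.float64(0.4177605651247619), np.float64(0.4256469028747536)]
0.11 [np.float64(0.4185078375039829), np.float64(0.4254184031443674)]
```

>>> carry_out(motion=[0, 0, 0, -0.03, 0, 0, 1, 0, 0, 0, -0.02, 0, 0, 0.2, 0, 0, 0, 0, 0, 0, 0.2, 0, 0, 0, 0, 0, 0, 0.2])

```text
time_s: 4.25
eef_pos: [0.4068, -0.1734, 0.1307]
eef_rot: [0.305, 0.644, 0.295, -0.637]
wrist_force: [-0.1, -0.2, 0.2]
opening: 0.4
```

Run:
```python
from h import *
o=ctrl.get_obs();print(T().round(3),o['opening'],o['q'].round(3),o['wrist_force'])
im,P=snap('wrist'); a,_=snap('side')
cv2.imwrite('pics/w3.png',np.hstack([im[:,150:490],cv2.resize(a[150:350,200:420],(440,400))]))
find('wrist',P,['lid_bar','lid_hinge'])
b=[.4045,-.170]
M=plan([([*b,.13],-Z,XD),([*b,.062],-Z,XD)],.2,vmax=.03)
```

```text
[[ 0.014  0.768 -0.641  0.407]
 [-0.009 -0.641 -0.768 -0.173]
 [-1.     0.017 -0.002  0.131]
 [ 0.     0.     0.     1.   ]] 0.3997337742363253 [-6.740e-01 -5.800e-02  2.011e+00  2.000e-03  1.172e+00  2.000e-02] [-0.06553097 -0.15354457  0.20676954]
land lid_bar ([0.3979, -0.066, 0.0012], 0.72) ([0.405, -0.1722, 0.0898], 0.59)
land lid_hinge ([0.5879, -0.3276, 0.0806], 0.89)
1 -0.4,-0.1,-0.8,-0.0003,-0.0031,-0.0012,0.2
2 0,0,0,0.0227,0,0,0.2
3 0,0,0,0.0227,0,0,0.2
4 0,0,0,0.0227,0,0,0.2
```

View pics/w3.png

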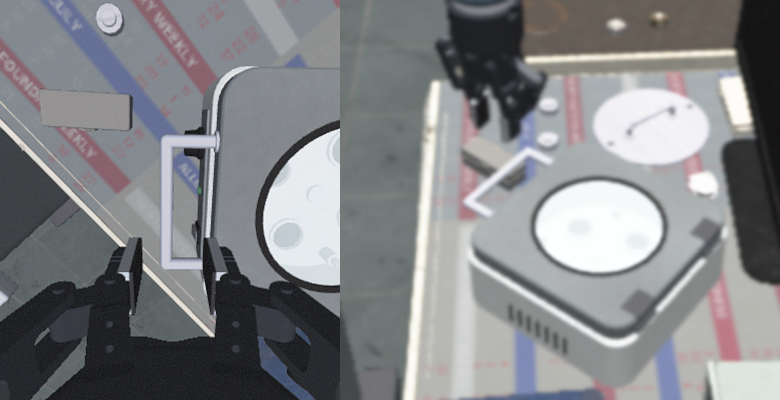

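>>> carry_out(motion=[-0.4, -0.1, -0.8, 0.01, -0.003, -0.001, 0.35, 0, 0, 0, 0.02, 0, 0, 0.35, 0, 0, 0, 0.02, 0, 0, 0.35, 0, 0, 0, 0.018, 0, 0, 0.35, 0, 0, 0, 0, 0, 0, 0.35])

```text
time_s: 4.95
eef_pos: [0.4019, -0.168, 0.0545]
eef_rot: [-0.3, -0.638, -0.305, 0.64]
wrist_force: [0.4, 0.2, 0.3]
opening: 0.326
```

>>> carry_out(motion=[0, 0, 0, 0, 0, 0, 0.7, 0, 0, 0, 0, 0, 0, 1, 0, 0, 0, 0, 0, 0, 1, 0, 0, 0, 0, 0, 0, 1])

```text
time_s: 5.35
eef_pos: [0.4042, -0.1698, 0.0557]
eef_rot: [-0.301, -0.639, -0.303, 0.64]
wrist_force: [-0.4, -0.9, -2.3]
opening: 0.082
```

>>> carry_out(motion=[0, 0, 0, 0, 0, 0, 0.6, 0, 0, 0, -0.005, 0, 0, 0.6, 0, 0, 0, -0.005, 0, 0, 0.6, 0, 0, 0, 0, 0, 0, 1, 0, 0, 0, 0, 0, 0, 1, 0, 0, 0, 0, 0, 0, 1])

```text
time_s: 5.95
eef_pos: [0.4052, -0.1704, 0.0684]
eef_rot: [-0.302, -0.639, -0.303, 0.639]
wrist_force: [-0.3, -0.3, -0.7]
opening: -0.002
```

Run:
```python
from lid import *
o=ctrl.get_obs();print(T().round(3),o['opening'],o['wrist_force'])
lid(0,.85,10,0)
```

```text
[[-0.001  0.773 -0.634  0.405]
 [ 0.001 -0.634 -0.773 -0.17 ]
 [-1.    -0.001 -0.     0.068]
 [ 0.     0.     0.     1.   ]] -0.002103952800730149 [-0.30561675 -0.26743728 -0.70982755]
1 [-0.0204, 0.0017, -0.0]
2 [-0.0202, 0.0034, 0.0]
3 [-0.0198, 0.0051, 0.0]
4 [-0.0193, 0.0068, 0.0]
5 [-0.0187, 0.0084, 0.0]
6 [-0.0179, 0.01, 0.0]
7 [-0.017, 0.0115, 0.0]
8 [-0.016, 0.0129, 0.0]
9 [-0.0148, 0.0142, 0.0]
10 [-0.0136, 0.0154, 0.0]
```

Run:
```python
from h import *
im,P=snap('wrist'); a,Ps=snap('side')
cv2.imwrite('pics/w4.png',np.hstack([cv2.resize(im[150:320,240:400],(400,425)),cv2.resize(a[200:300,230:324],(400,425),interpolation=cv2.INTER_CUBIC)]))
find('wrist',P,['lid_bar']);find('side',Ps,['lid_bar'])
```

```text
land lid_bar ([0.4041, -0.1742, 0.0874], 0.74)
land lid_bar ([0.4063, -0.1687, 0.0896], 0.79)
```

View pics/w4.png

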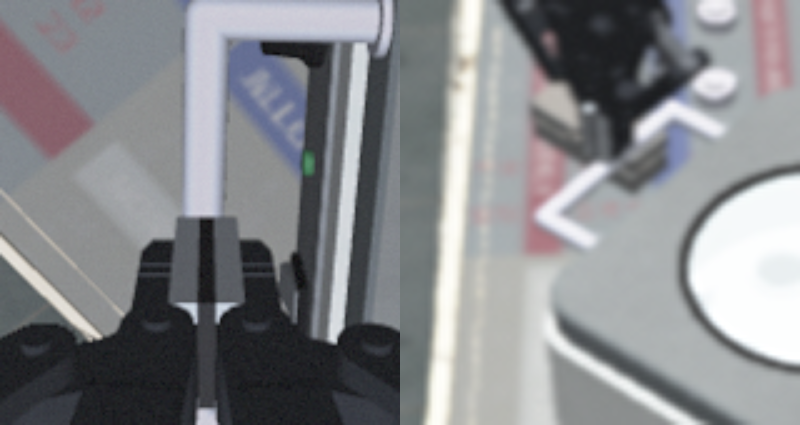

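>>> carry_out(motion=[0, 0, 0, -0.02, 0.002, 0, 1, 0, 0, 0, -0.02, 0.0035, 0, 1, 0, 0, 0, 0, 0, 0, 1])

```text
time_s: 6.45
eef_pos: [0.4083, -0.1731, 0.1079]
eef_rot: [-0.301, -0.638, -0.304, 0.64]
wrist_force: [-0.3, -0.6, 0.1]
opening: -0.006
```

Run:
```python
from h import *
o=ctrl.get_obs();print(T()[:3,3].round(4),o['opening'],o['wrist_force'])
im,P=snap('wrist'); a,Ps=snap('side')
find('wrist',P,['lid_bar']);find('side',Ps,['lid_bar'])
```

```text
[ 0.4083 -0.1731  0.1079] -0.006003332699098355 [-0.25320562 -0.62247954  0.13981171]
land lid_bar ([0.4052, -0.1727, 0.088], 0.59)
land lid_bar
```

Run:
```python
from h import *
P=np.array(ctrl.camera_params('wrist')['hand_eye']); K=np.array(ctrl.camera_params('wrist')['mtx']);print(P.round(3))
def pr(p):
    c=np.linalg.inv(P)@np.r_[p,1]; u=K@c[:3]; return (u[:2]/u[2]).round(1)
for x in (0,-.01,-.02,-.03,-.04): print(x,[pr([x,0,z]) for z in(-.011,0,.011)],[pr([x,.007,z])[0]-pr([x,-.007,z])[0] for z in(-.011,0,.011)])
```

```text
[[-0.001 -0.305  0.953 -0.172]
 [ 1.    -0.001  0.001  0.001]
 [ 0.     0.953  0.305 -0.077]
 [ 0.     0.     0.     1.   ]]
0 [array([320.5, 213.2]), array([320.6, 228.6]), array([320.6, 243.4])] [np.float64(21.30000000000001), np.float64(20.899999999999977), np.float64(20.599999999999966)]
-0.01 [array([320.5, 219. ]), array([320.5, 235.1]), array([320.5, 250.5])] [np.float64(22.5), np.float64(22.0), np.float64(21.600000000000023)]
-0.02 [array([320.4, 225.4]), array([320.4, 242.3]), array([320.5, 258.5])] [np.float64(23.69999999999999), np.float64(23.30000000000001), np.float64(22.799999999999955)]
-0.03 [array([320.3, 232.7]), array([320.4, 250.4]), array([320.4, 267.3])] [np.float64(25.19999999999999), np.float64(24.69999999999999), np.float64(24.19999999999999)]
-0.04 [array([320.2, 240.8]), array([320.3, 259.5]), array([320.3, 277.3])] [np.float64(26.80000000000001), np.float64(26.19999999999999), np.float64(25.600000000000023)]
```

The wrist picture puts the visible fingertips about 30 mm behind the reported TCP. That fits the deeper descent being the only one that half-caught the bar, so I'll go in deeper.

>>> carry_out(motion=[0, 0, 0, -0.02, -0.003, 0, 0.35, 0, 0, 0, 0, 0, 0, 0.35, 0, 0, 0, 0.02, 0, 0, 0.35, 0, 0, 0, 0.025, 0, 0, 0.35, 0, 0, 0, 0.025, 0, 0, 0.35, 0, 0, 0, 0.02, 0, 0, 0.35, 0, 0, 0, 0.003, 0, 0, 0.35])

```text
time_s: 7.35
eef_pos: [0.4024, -0.1683, 0.0266]
eef_rot: [-0.299, -0.637, -0.306, 0.641]
wrist_force: [-23.0, 17.9, 75.6]
opening: 0.328
```

>>> carry_out(motion=[0, 0, 0, 0, 0, 0, 0.7, 0, 0, 0, 0, 0, 0, 1, 0, 0, 0, 0, 0, 0, 1, 0, 0, 0, 0, 0, 0, 1])

```text
time_s: 7.75
eef_pos: [0.4039, -0.1695, 0.0269]
eef_rot: [-0.3, -0.638, -0.305, 0.64]
wrist_force: [-2.1, 1.1, 10.6]
opening: 0.1
```

Run:
```python
from lid import *
o=ctrl.get_obs();print(T().round(3),o['opening'],o['wrist_force'])
lid(0,.85,10,0)
```

```text
[[-0.006  0.772 -0.635  0.404]
 [ 0.005 -0.635 -0.773 -0.17 ]
 [-1.    -0.008 -0.     0.027]
 [ 0.     0.     0.     1.   ]] 0.09955717962986212 [-2.07451119  1.14443472 10.56024616]
1 [-0.0204, 0.0016, -0.0]
2 [-0.0202, 0.0033, 0.0]
3 [-0.0199, 0.005, 0.0]
4 [-0.0194, 0.0067, 0.0]
5 [-0.0187, 0.0083, 0.0]
6 [-0.018, 0.0098, 0.0]
7 [-0.0171, 0.0113, 0.0]
8 [-0.016, 0.0127, 0.0]
9 [-0.0149, 0.0141, 0.0]
10 [-0.0137, 0.0153, 0.0]
```

>>> carry_out(motion=[0, 0, 0, 0, 0, 0, 0.6, 0, 0, 0, -0.007, 0, 0, 0.6, 0, 0, 0, -0.007, 0, 0, 0.6, 0, 0, 0, 0, 0, 0, 1, 0, 0, 0, 0, 0, 0, 1, 0, 0, 0, 0, 0, 0, 1])

```text
time_s: 8.35
eef_pos: [0.404, -0.1697, 0.0407]
eef_rot: [-0.299, -0.639, -0.304, 0.64]
wrist_force: [0.6, -0.5, -2.5]
opening: 0.094
```

>>> carry_out(motion=[0, 0, 0, -0.01, 0.001, 0, 1, 0, 0, 0, 0, 0, 0, 1])

```text
time_s: 8.55
eef_pos: [0.4045, -0.1701, 0.0509]
eef_rot: [-0.299, -0.638, -0.304, 0.641]
wrist_force: [1.6, -1.9, -2.6]
opening: 0.092
```

Run:
```python
from lid import *
o=ctrl.get_obs();print(T().round(4),o['opening'],o['wrist_force'])
im,P=snap('wrist'); a,Ps=snap('side')
find('wrist',P,['lid_bar']);find('side',Ps,['lid_bar'])
lid(0.04,.85,10,0)
```

```text
[[-6.100e-03  7.716e-01 -6.361e-01  4.045e-01]
 [ 5.600e-03 -6.361e-01 -7.716e-01 -1.701e-01]
 [-1.000e+00 -8.300e-03 -5.000e-04  5.090e-02]
 [ 0.000e+00  0.000e+00  0.000e+00  1.000e+00]] 0.09181185429152793 [ 1.60181141 -1.91039407 -2.62305271]
land lid_bar ([0.4018, -0.1713, 0.1013], 0.59)
land lid_bar ([0.404, -0.1705, 0.1025], 0.78)
1 [-0.0194, 0.0022, -0.0]
2 [-0.0192, 0.0038, -0.0]
3 [-0.0188, 0.0053, -0.0]
4 [-0.0183, 0.0068, -0.0]
5 [-0.0177, 0.0083, -0.0]
6 [-0.017, 0.0097, -0.0]
7 [-0.0161, 0.011, -0.0]
8 [-0.0152, 0.0123, -0.0]
9 [-0.0141, 0.0135, -0.0]
10 [-0.013, 0.0146, -0.0]
```

>>> carry_out(motion=[0, 0, 0, -0.0194, 0.0022, 0, 1, 0, 0, 0, -0.0192, 0.0038, 0, 1, 0, 0, 0, -0.0188, 0.0053, 0, 1, 0, 0, 0, -0.0183, 0.0068, 0, 1, 0, 0, 0, -0.0177, 0.0083, 0, 1, 0, 0, 0, -0.017, 0.0097, 0, 1, 0, 0, 0, -0.0161, 0.011, 0, 1, 0, 0, 0, -0.0152, 0.0123, 0, 1, 0, 0, 0, -0.0141, 0.0135, 0, 1, 0, 0, 0, -0.013, 0.0146, 0, 1])

```text
time_s: 9.75
eef_pos: [0.4667, -0.2237, 0.2159]
eef_rot: [-0.292, -0.634, -0.311, 0.645]
wrist_force: [-4.3, 2.0, 2.2]
opening: 0.088
```

Run:
```python
from lid import *
o=ctrl.get_obs();print(T().round(4),o['opening'],o['wrist_force'])
im,P=snap('wrist'); a,Ps=snap('side')
find('wrist',P,['lid_bar']);find('side',Ps,['lid_bar'])
p=T()[:3,3]; h=np.array([.592,-.322,.08]); b=p+[0,0,.051]
x=(b-h)@XD; z=b[2]-.08; print(x,z,np.hypot(x,z),'lid',np.arctan2(z,-x)-.0415)
a0=np.arctan2(z,-x)-.0415
lid(a0,1.45,10,0)
```

```text
[[-0.0258  0.771  -0.6363  0.4667]
 [ 0.0169 -0.6361 -0.7714 -0.2237]
 [-0.9995 -0.0307  0.0033  0.2159]
 [ 0.      0.      0.      1.    ]] 0.08836880581255582 [-4.26348151  1.96675118  2.16460616]
land lid_bar ([0.4691, -0.2231, 0.262], 0.62)
land lid_bar ([0.4671, -0.2234, 0.2626], 0.97)
-0.15855409277099344 0.1874525445097911 0.24551549192999617 lid 0.8272247068463792
1 [-0.0097, 0.0115, 0.0]
2 [-0.0089, 0.0121, 0.0]
3 [-0.0082, 0.0126, 0.0]
4 [-0.0074, 0.0131, 0.0]
5 [-0.0065, 0.0135, -0.0]
6 [-0.0057, 0.0139, -0.0]
7 [-0.0048, 0.0142, -0.0]
8 [-0.0039, 0.0145, -0.0]
9 [-0.003, 0.0147, -0.0]
10 [-0.0021, 0.0149, -0.0]
```

>>> carry_out(motion=[0, 0, 0, -0.0097, 0.0115, 0, 1, 0, 0, 0, -0.0089, 0.0121, 0, 1, 0, 0, 0, -0.0082, 0.0126, 0, 1, 0, 0, 0, -0.0074, 0.0131, 0, 1, 0, 0, 0, -0.0065, 0.0135, 0, 1, 0, 0, 0, -0.0057, 0.0139, 0, 1, 0, 0, 0, -0.0048, 0.0142, 0, 1, 0, 0, 0, -0.0039, 0.0145, 0, 1, 0, 0, 0, -0.003, 0.0147, 0, 1, 0, 0, 0, -0.0021, 0.0149, 0, 1])

```text
time_s: 10.95
eef_pos: [0.5637, -0.3074, 0.2742]
eef_rot: [-0.284, -0.626, -0.319, 0.652]
wrist_force: [-1.4, -0.3, 2.5]
opening: 0.087
```

```bash
cat >> lid.py <<'E'
def now():
    o=ctrl.get_obs();print(T().round(4),o['opening'],o['wrist_force'])
    h=np.array([.592,-.322,.08]); b=T()[:3,3]+[0,0,.048]
    x=(b-h)@XD; z=b[2]-.08; a=np.arctan2(z,-x)-.0415; print(np.hypot(x,z),'lid',a); return a
E
python3 - <<'E'
from lid import *
a0=now(); lid(a0,1.75,6,0)
E
```

```text
[[-0.0539  0.7697 -0.6361  0.5637]
 [ 0.0289 -0.6356 -0.7715 -0.3074]
 [-0.9981 -0.06    0.0121  0.2742]
 [ 0.      0.      0.      1.    ]] 0.08716038475142689 [-1.4276924  -0.25886888  2.49256478]
0.2441601528825323 lid 1.4015747512190968
1 [-0.0022, 0.0138, 0.0]
2 [-0.0014, 0.0139, -0.0]
3 [-0.0006, 0.014, -0.0]
4 [0.0002, 0.014, -0.0]
5 [0.001, 0.014, -0.0]
6 [0.0018, 0.0139, -0.0]
```

>>> carry_out(motion=[0, 0, 0, -0.002, 0.0138, 0, 1, 0, 0, 0, -0.0014, 0.0139, 0, 1, 0, 0, 0, -0.0006, 0.014, 0, 1, 0, 0, 0, 0.0002, 0.014, 0, 1, 0, 0, 0, 0.001, 0.014, 0, 1, 0, 0, 0, 0.002, 0.01, 0, 1, 0, 0, 0, 0, 0, 0, 1])

```text
time_s: 11.65
eef_pos: [0.6244, -0.3597, 0.2705]
eef_rot: [-0.281, -0.624, -0.321, 0.655]
wrist_force: [-1.8, 0.6, 1.1]
opening: 0.091
```

Run:
```python
from lid import *
a0=now()
a,Ps=snap('side');find('side',Ps,['lid_bar'])
```

```text
[[-0.0636  0.7684 -0.6368  0.6244]
 [ 0.033  -0.6362 -0.7709 -0.3597]
 [-0.9974 -0.07    0.0151  0.2705]
 [ 0.      0.      0.      1.    ]] 0.0911630400392455 [-1.78266343  0.64594144  1.12448752]
0.24345160164663915 lid 1.7317466925306766
land lid_bar ([0.6242, -0.3573, 0.3153], 0.69)
```

>>> carry_out(motion=[0, 0, 0, 0.001, 0.006, 0, 1, 0, 0, 0, 0.001, 0.005, 0, 1, 0, 0, 0, 0, 0, 0, 1])

```text
time_s: 12.05
eef_pos: [0.6228, -0.3585, 0.2708]
eef_rot: [-0.273, -0.618, -0.33, 0.659]
wrist_force: [0.8, -1.7, -0.2]
opening: 0.089
```

Run:
```python
from lid import *
a0=now()
```

```text
[[-0.0868  0.767  -0.6357  0.6228]
 [ 0.0479 -0.6342 -0.7717 -0.3585]
 [-0.9951 -0.0974  0.0183  0.2708]
 [ 0.      0.      0.      1.    ]] 0.08908602416459367 [ 0.81273374 -1.71249127 -0.21303642]
0.24335666087239455 lid 1.7234591326947708
```

>>> carry_out(motion=[0, 0, 0, 0, 0, 0, 0.5, 0, 0, 0, 0, 0, 0, 0.2, 0, 0, 0, -0.02, 0, 0, 0.2, 0, 0, 0, -0.03, 0, 0, 0.2, 0, 0, 0, -0.03, 0, 0, 0.2, 0, 0, 0, -0.03, 0, 0, 0.2, 0, 0, 0, -0.01, -0.02, 0, 0.2, 0, 0, 0, -0.01, -0.04, 0, 0.2, 0, 0, 0, 0, -0.045, 0, 0.2, 0, 0, 0, 0, -0.045, 0, 0.2])

```text
time_s: 13.05
eef_pos: [0.5191, -0.2713, 0.4103]
eef_rot: [-0.271, -0.618, -0.331, 0.66]
wrist_force: [0.3, -0.5, 0.8]
opening: 0.4
```

Run:
```python
from lid import *
a0=now()
a,Ps=snap('side');i2,Pt=snap('top'); im,P=snap('wrist')
cv2.imwrite('pics/w5.png',np.hstack([a[150:350,200:480],i2[80:280,240:500]]))
find('side',Ps,['lid_bar','axle','cup0','pin0'])
find('top',Pt,['axle','cup0','pin0'])
find('wrist',P,['axle','cup0','pin0'])
```

```text
[[-0.0898  0.7667 -0.6357  0.5191]
 [ 0.0504 -0.6339 -0.7717 -0.2713]
 [-0.9947 -0.1014  0.0183  0.4103]
 [ 0.      0.      0.      1.    ]] 0.4003279259704843 [ 0.34697154 -0.46417447  0.79754084]
0.38847339148901855 lid 1.2994801921162258
land lid_bar ([0.6273, -0.3573, 0.3137], 0.74)
land axle ([0.5108, -0.2588, 0.0661], 0.61)
land cup0 ([0.5566, -0.2418, 0.052], 0.78) ([0.468, -0.2797, 0.0478], 0.74) ([0.4922, -0.214, 0.049], 0.65) ([0.5314, -0.3056, 0.0499], 0.64)
land pin0 ([0.4844, -0.3206, 0.0766], 0.68) ([0.5392, -0.1996, 0.0783], 0.66)
land axle
land cup0 ([0.5545, -0.237, 0.0531], 0.89) ([0.496, -0.2129, 0.0476], 0.61)
land pin0 ([0.5417, -0.2028, 0.0762], 0.89)
land axle ([0.5576, -0.2447, 0.0518], 0.68)
land cup0 ([0.5311, -0.3094, 0.0497], 0.97) ([0.4948, -0.219, 0.0477], 0.91) ([0.5596, -0.2457, 0.0536], 0.61) ([0.4675, -0.2847, 0.051], 0.58)
land pin0 ([0.4865, -0.3231, 0.0773], 0.81) ([0.5359, -0.2023, 0.0753], 0.62)
```

View pics/w5.png

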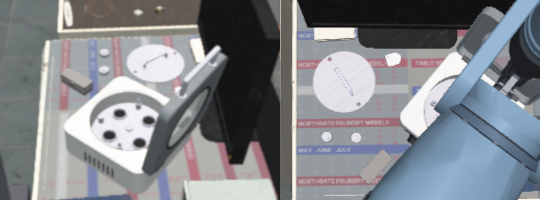

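The lid is open on its stop: the bar is at (0.627, -0.357, 0.314) and the side view shows it leaning back. The four cups and two pins are visible. Next is the first blank.

Run:
```python
from h import *
y=[np.cos(-.3),np.sin(-.3),0]
plan([([.465,-.018,.15],-Z,y)],0)
```

```text
1 -2.5,-0,0.7,0.0308,-0.0197,-0.0184,0
2 -2.5,-0,0.7,0.0305,-0.0192,-0.0193,0
3 -2.5,-0,0.7,0.0303,-0.0187,-0.0201,0
4 -2.5,-0,0.7,0.0301,-0.0182,-0.0209,0
5 -2.5,-0,0.7,0.0299,-0.0176,-0.0217,0
6 -2.5,-0,0.7,0.0297,-0.017,-0.0224,0
7 -2.5,-0,0.7,0.0295,-0.0164,-0.0232,0
8 -2.5,-0,0.7,0.0293,-0.0157,-0.0239,0
9 -2.5,-0,0.7,0.0291,-0.015,-0.0245,0
```

>>> carry_out(motion=[-2.5, 0, 0.7, 0.031, -0.02, -0.018, 0, -2.5, 0, 0.7, 0.0305, -0.019, -0.019, 0, -2.5, 0, 0.7, 0.03, -0.019, -0.02, 0, -2.5, 0, 0.7, 0.03, -0.018, -0.021, 0, -2.5, 0, 0.7, 0.03, -0.0175, -0.0215, 0, -2.5, 0, 0.7, 0.03, -0.017, -0.0225, 0, -2.5, 0, 0.7, 0.0295, -0.0165, -0.023, 0, -2.5, 0, 0.7, 0.029, -0.016, -0.024, 0, -2.5, 0, 0.7, 0.029, -0.015, -0.0245, 0, 0, 0, 0, 0, 0, 0, 0])

```text
time_s: 14.7
eef_pos: [0.4625, -0.0139, 0.1381]
eef_rot: [0.428, 0.568, 0.42, -0.564]
wrist_force: [-0.5, 0.2, -0.5]
opening: 0.497
```

Run:
```python
from h import *
o=ctrl.get_obs();print(T().round(4),o['opening'],o['q'].round(2))
im,P=snap('wrist'); o=find('wrist',P,['blank_a','specimen_a'])
K=np.array(ctrl.camera_params('wrist')['mtx'])
for d in ctrl.trace('wrist','blank_a')[:3]:
    ys,xs=np.nonzero(d['pixels']); print(d['conf'],xs.mean(),ys.mean(),len(xs),'plane z.009:',pix_to_plane('wrist',P,(xs.mean(),ys.mean()),.009).round(4))
y=[np.cos(-.3),np.sin(-.3),0]
b=min(o['blank_a'],key=lambda a:abs(a[0][1]+.018))[0]
plan([([b[0],b[1],.15],-Z,y),([b[0],b[1],.03],-Z,y)],0,vmax=.03)
```

```text
[[ 0.0111  0.9596 -0.2812  0.4625]
 [-0.0047 -0.2811 -0.9597 -0.0139]
 [-0.9999  0.012   0.0014  0.1381]
 [ 0.      0.      0.      1.    ]] 0.497238181739025 [-0.29 -0.01  1.95 -0.    1.19 -0.  ]
land blank_a ([0.4637, -0.0148, 0.0027], 0.95) ([0.4688, 0.0475, -0.0026], 0.75)
land specimen_a
0.87 323.62719298245617 183.2828947368421 456 plane z.009: [ 0.4654 -0.0187  0.009 ]
0.71 307.5939675174014 120.48723897911833 431 plane z.009: [0.4683 0.0508 0.009 ]
0.18 586.2139175257732 380.18170103092785 776 plane z.009: [ 0.7489 -0.4121  0.009 ]
1 0.6,0.1,-1.3,-0.0064,-0.0054,-0.0023,0
2 0,0,0,0.03,0,0,0
3 0,0,0,0.03,0,0,0
4 0,0,0,0.03,0,0,0
5 0,0,0,0.03,0,0,0
```

>>> carry_out(motion=[0.6, 0.1, -1.3, 0.02, 0.0035, 0.0033, 0, 0, 0, 0, 0.03, 0, 0, 0, 0, 0, 0, 0.03, 0, 0, 0, 0, 0, 0, 0.03, 0, 0, 0, 0, 0, 0, 0, 0, 0, 0])

```text
time_s: 15.4
eef_pos: [0.4833, -0.032, 0.0398]
eef_rot: [0.423, 0.575, 0.411, -0.567]
wrist_force: [0.6, -0.1, -0.6]
opening: 0.497
```

Run:
```python
from h import *
o=ctrl.get_obs();print(T().round(4),o['opening'],o['wrist_force'])
im,P=snap('wrist','w6'); cv2.imwrite('pics/w6.png',cv2.resize(im[100:300,200:440],(720,600)))
o=find('wrist',P,['blank_a'])
for d in ctrl.trace('wrist','blank_a')[:2]:
    ys,xs=np.nonzero(d['pixels']); print(d['conf'],xs.mean(),ys.mean(),len(xs),pix_to_plane('wrist',P,(xs.mean(),ys.mean()),.009).round(4))
```

```text
[[ 0.0187  0.9523 -0.3045  0.4833]
 [-0.0075 -0.3044 -0.9525 -0.032 ]
 [-0.9998  0.0201  0.0014  0.0398]
 [ 0.      0.      0.      1.    ]] 0.49734935680127484 [ 0.61268705 -0.13393733 -0.59084579]
land blank_a ([0.4627, -0.0149, 0.0011], 0.97) ([0.4662, 0.0468, -0.001], 0.69)
0.68 261.7745358090186 111.06984969053934 1131 [0.4677 0.0512 0.009 ]
0.57 291.90678941311853 203.0920598388953 869 [ 0.4649 -0.0185  0.009 ]
```

View pics/w6.png

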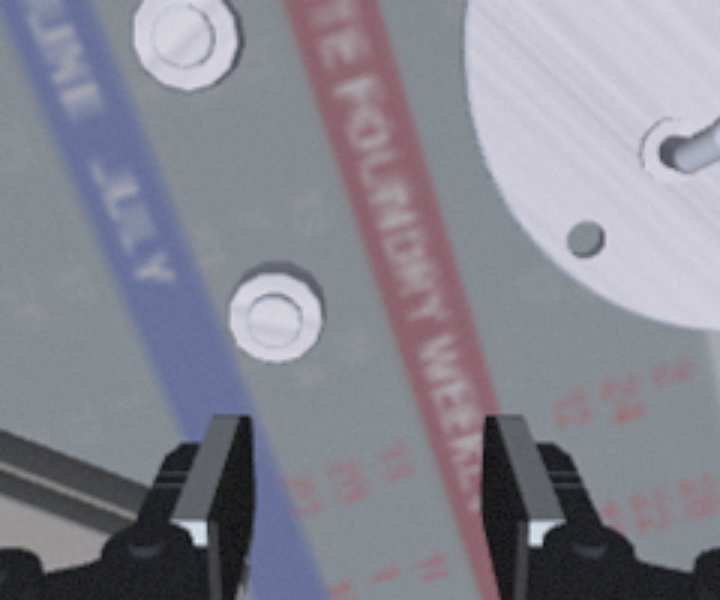

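>>> carry_out(motion=[0, 0, 0, 0, -0.0072, -0.0025, 0, 0, 0, 0, 0, -0.0072, -0.0025, 0, 0, 0, 0, 0, -0.0072, -0.0025, 0, 0, 0, 0, 0.01, 0, 0, 0, 0, 0, 0, 0.01, 0, 0, 0, 0, 0, 0, 0, 0, 0, 0])

```text
time_s: 16.15
eef_pos: [0.4716, -0.0189, 0.0278]
eef_rot: [0.429, 0.578, 0.406, -0.563]
wrist_force: [-0.2, 0.1, 0.0]
opening: 0.499
```

```bash
cat >> h.py <<'E'
def seg(c,P,thing,z,n=3,th=.3):
    o=[]
    for d in ctrl.trace(c,thing):
        if d['conf']<th: continue
        ys,xs=np.nonzero(d['pixels']); p=pix_to_plane(c,P,(xs.mean(),ys.mean()),z); o.append(p); print('seg',thing,round(d['conf'],2),len(xs),p.round(4))
    return o
def st():
    o=ctrl.get_obs();M=T();print('pos',M[:3,3].round(4),'x',M[:3,0].round(3),'y',M[:3,1].round(3),'op',round(o['opening'],3),'F',o['wrist_force'].round(1),'t',o['time_s'])
E
python3 - <<'E'
from h import *
st(); plan([([.465,-.0185,.02],-Z,[.955,-.295,0])],0,n=2)
E
```

```text
pos [ 0.4716 -0.0189  0.0278] x [ 0.037 -0.013 -0.999] y [ 0.952 -0.303  0.039] op 0.499 F [-0.2  0.1  0. ] t 16.15
1 -0.2,0,-1.1,0.0038,-0.0034,0.0008,0
2 -0.2,0,-1.1,0.0039,-0.0033,0.0008,0
```

>>> carry_out(motion=[-0.2, 0, -1.1, 0.004, -0.0034, 0.0008, 0, -0.2, 0, -1.1, 0.004, -0.0033, 0.0008, 0, 0, 0, -0.3, 0.005, -0.0005, 0, 0, 0, 0, -0.3, 0.005, -0.0005, 0, 0, 0, 0, 0, 0.0, 0, 0, 0])

```text
time_s: 16.65
eef_pos: [0.463, -0.0183, 0.007]
eef_rot: [-0.415, -0.565, -0.424, 0.573]
wrist_force: [-1.3, 0.5, -0.2]
opening: 0.5
```

Run:
```python
from h import *
st(); plan([([.465,-.0185,.0],-Z,[.955,-.295,0])],0,n=3)
```

```text
pos [ 0.463  -0.0183  0.007 ] x [-0.016  0.004 -1.   ] y [ 0.955 -0.296 -0.017] op 0.5 F [-1.3  0.5 -0.2] t 16.65
1 -0,0,0.3,0.0023,0.0007,-0.0001,0
2 -0,0,0.3,0.0023,0.0007,-0.0001,0
3 -0,0,0.3,0.0023,0.0007,-0.0001,0
```

>>> carry_out(motion=[0, 0, 0.3, 0.004, 0.001, 0, 0, 0, 0, 0.3, 0.004, 0.001, 0, 0, 0, 0, 0.3, 0.004, 0, 0, 0, 0, 0, 0, 0.003, 0, 0, 0])

```text
time_s: 17.05
eef_pos: [0.4654, -0.0191, -0.009]
eef_rot: [-0.42, -0.569, -0.419, 0.569]
wrist_force: [0.2, 0.5, 0.1]
opening: 0.502
```

Run:
```python
from h import *
st(); im,P=snap('wrist'); a,_=snap('side')
cv2.imwrite('pics/w7.png',np.hstack([cv2.resize(im[130:330,220:420],(400,400)),cv2.resize(a[150:250,240:340],(400,400),interpolation=cv2.INTER_CUBIC)]))
```

```text
pos [ 0.4654 -0.0191 -0.009 ] x [ 0.001 -0.002 -1.   ] y [ 0.955 -0.296  0.001] op 0.502 F [0.2 0.5 0.1] t 17.05
```

View pics/w7.png

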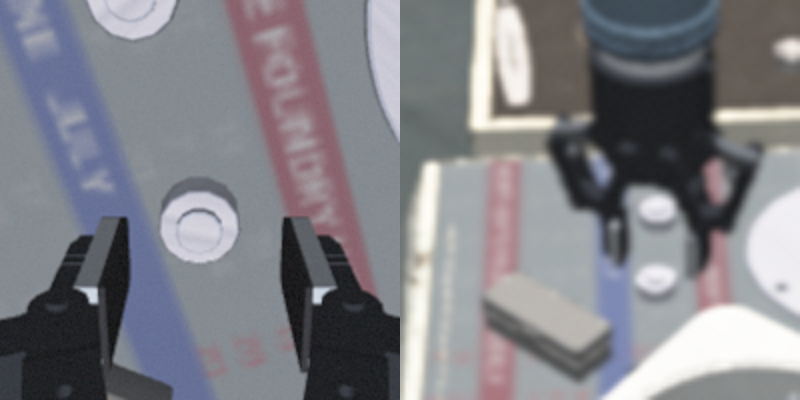

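>>> carry_out(motion=[0, 0, 0, 0.005, 0, 0, 0, 0, 0, 0, 0.004, 0, 0, 0, 0, 0, 0, 0.003, 0, 0, 0, 0, 0, 0, 0.002, 0, 0, 0, 0, 0, 0, 0.002, 0, 0, 0])

```text
time_s: 17.65
eef_pos: [0.4658, -0.0192, -0.0259]
eef_rot: [-0.42, -0.569, -0.419, 0.569]
wrist_force: [-0.1, -0.2, 1.0]
opening: 0.501
```

Run:
```python
from h import *
st()
```

```text
pos [ 0.4658 -0.0192 -0.0259] x [ 0.001 -0.002 -1.   ] y [ 0.955 -0.296  0.002] op 0.501 F [-0.1 -0.2  1. ] t 17.65
```

>>> carry_out(motion=[0, 0, 0, 0.002, 0, 0, 0, 0, 0, 0, 0.002, 0, 0, 0, 0, 0, 0, 0.002, 0, 0, 0, 0, 0, 0, 0.0015, 0, 0, 0])

```text
time_s: 18.05
eef_pos: [0.466, -0.0193, -0.0322]
eef_rot: [-0.42, -0.569, -0.419, 0.57]
wrist_force: [-13.8, 2.5, 40.7]
opening: 0.503
```

Run:
```python
from h import *
st()
```

```text
pos [ 0.466  -0.0193 -0.0322] x [ 0.    -0.002 -1.   ] y [ 0.955 -0.296  0.001] op 0.503 F [-13.8   2.5  40.7] t 18.05
```

>>> carry_out(motion=[0, 0, 0, -0.006, 0, 0, 0, 0, 0, 0, -0.005, 0, 0, 0, 0, 0, 0, 0, 0, 0, 0.5, 0, 0, 0, 0, 0, 0, 1, 0, 0, 0, 0, 0, 0, 1, 0, 0, 0, 0, 0, 0, 1])

```text
time_s: 18.65
eef_pos: [0.4691, -0.02, -0.0171]
eef_rot: [0.422, 0.57, 0.418, -0.568]
wrist_force: [0.1, -0.4, 0.8]
opening: 0.092
```

>>> carry_out(motion=[0, 0, 0, -0.01, 0, 0, 1, 0, 0, 0, -0.03, 0, 0, 1, 0, 0, 0, -0.03, 0, 0, 1, 0, 0, 0, -0.03, 0, 0, 1, 0, 0, 0, 0, 0, 0, 1])

```text
time_s: 19.15
eef_pos: [0.4668, -0.0193, 0.086]
eef_rot: [-0.42, -0.569, -0.419, 0.569]
wrist_force: [0.1, -0.5, -0.6]
opening: 0.085
```

Run:
```python
from h import *
st(); im,P=snap('wrist','w8')
find('wrist',P,['blank_a','specimen_a'])
find('wrist',P,['blank_a','plate'],'boxes_of')
```

```text
pos [ 0.4668 -0.0193  0.086 ] x [ 0.001 -0.002 -1.   ] y [ 0.955 -0.296  0.001] op 0.085 F [ 0.1 -0.5 -0.6] t 19.15
land blank_a ([0.4675, 0.0477, 0.0001], 0.75)
land specimen_a
boxe blank_a ([0.4681, -0.0114, 0.1165], 0.92) ([0.4689, 0.0496, 0.0132], 0.69)
boxe plate ([0.5991, 0.0103, 0.0078], 0.7)
```

Run:
```python
from h import *
a,Ps=snap('side'); im,P=snap('wrist')
find('side',Ps,['blank_a','cup0','pin0']); find('side',Ps,['blank_a'],'boxes_of')
cv2.imwrite('pics/w9.png',np.hstack([cv2.resize(im[130:330,220:420],(400,400)),cv2.resize(a[120:220,250:350],(400,400),interpolation=cv2.INTER_CUBIC)]))
```

```text
land blank_a ([0.4686, 0.0524, 0.0001], 0.37) ([0.4618, -0.0178, 0.1019], 0.36)
land cup0 ([0.532, -0.3021, 0.0502], 0.95) ([0.5605, -0.242, 0.05], 0.93) ([0.4669, -0.2818, 0.0494], 0.88) ([0.4914, -0.2151, 0.0473], 0.85)
land pin0 ([0.5366, -0.199, 0.0797], 0.6) ([0.4846, -0.3202, 0.0771], 0.59)
boxe blank_a ([0.5074, -0.2538, 0.0493], 0.59) ([0.4671, 0.044, 0.0101], 0.4) ([0.461, -0.0272, 0.1066], 0.38)
```

View pics/w9.png

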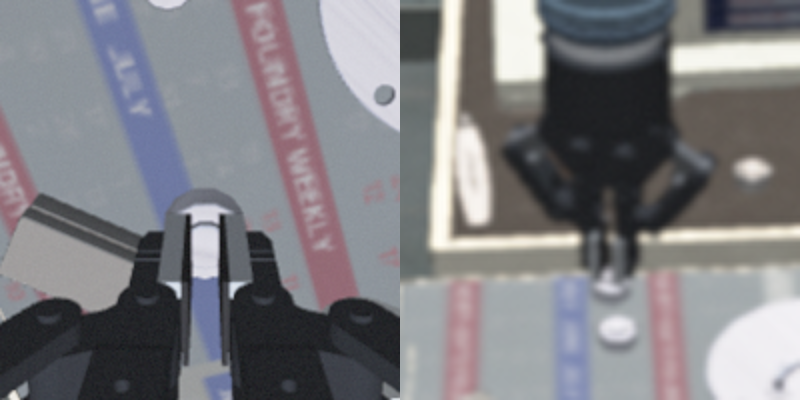

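Run:
```python
from h import *
st(); y=[np.cos(-.6),np.sin(-.6),0]
plan([([.466,-.06,.16],-Z,y),([.49,-.20,.16],-Z,y)],1,vmax=.03)
```

```text
pos [ 0.4634 -0.0183  0.0813] x [-0.008  0.001 -1.   ] y [ 0.955 -0.296 -0.007] op 0.082 F [ 0.3 -0.5  0.1] t 19.7
1 5.7,0.1,0.1,-0.0262,0.0047,0.0131,1
2 5.7,0.1,0.1,-0.0262,0.0061,0.0125,1
3 5.7,0.1,0.1,-0.0262,0.0074,0.0118,1
4 0,0,0,0,0.0198,0.0204,1
5 0,0,0,0,0.0198,0.0204,1
6 0,0,0,0,0.0198,0.0204,1
7 0,0,0,0,0.0198,0.0204,1
8 0,0,0,0,0.0198,0.0204,1
```

>>> carry_out(motion=[5.7, 0, 0, -0.026, 0.005, 0.013, 1, 5.7, 0, 0, -0.026, 0.006, 0.0125, 1, 5.7, 0, 0, -0.026, 0.0075, 0.012, 1, 0, 0, 0, 0, 0.02, 0.02, 1, 0, 0, 0, 0, 0.02, 0.02, 1, 0, 0, 0, 0, 0.02, 0.02, 1, 0, 0, 0, 0, 0.02, 0.02, 1, 0, 0, 0, 0, 0.02, 0.02, 1, 0, 0, 0, 0, 0, 0, 1])

```text
time_s: 20.6
eef_pos: [0.491, -0.2057, 0.1599]
eef_rot: [-0.325, -0.624, -0.329, 0.63]
wrist_force: [0.5, 0.6, -0.3]
opening: 0.087
```

```bash
cat >> h.py <<'E'
def cups(c,P,ax0=None):
    """fit axle and rotor angle (mod 90) from cup landmarks"""
    from scipy.optimize import least_squares
    p=[w(P,d['point'])[:2] for d in ctrl.landmark_of(c,'cup0') if d['conf']>.5][:4]
    q=[w(P,d['point'])[:2] for d in ctrl.landmark_of(c,'pin0') if d['conf']>.5][:2]
    def f(v):
        r=[]
        for pts,rad,off in((p,.048,0),(q,.066,np.pi/4)):
            for a in pts:
                d=min((a-v[:2]-rad*np.array([np.cos(v[2]+off+k*np.pi/2),np.sin(v[2]+off+k*np.pi/2)]) for k in range(4)),key=np.linalg.norm); r+=list(d)
        return r+list((v[:2]-[.5135,-.2600])*.3)
    s=least_squares(f,[.5135,-.26,.4]); v=s.x
    print(c,len(p),len(q),'axle',v[:2].round(4),'ang',np.degrees(v[2]).round(1),'rms',np.sqrt(np.mean(s.fun**2)).round(4))
    pins=[np.degrees(np.arctan2(*(a-v[:2])[::-1])).round(1) for a in q]
    C=[v[:2]+.048*np.array([np.cos(v[2]+k*np.pi/2),np.sin(v[2]+k*np.pi/2)]) for k in range(4)]
    print('pins',pins,'cups',[c.round(4).tolist() for c in C]); return v,C
E
python3 - <<'E'
from h import *
a,Ps=snap('side'); cups('side',Ps)
im,P=snap('wrist','w10'); st(); cups('wrist',P); find('wrist',P,['blank_a'])
st()
E
```

```text
side 4 2 axle [ 0.5128 -0.2612] ang 20.3 rms 0.0009
pins [np.float64(-114.0), np.float64(64.5)] cups [[0.5578, -0.2445], [0.4962, -0.2161], [0.4678, -0.2778], [0.5295, -0.3062]]
pos [ 0.4903 -0.2015  0.1596] x [-0.012  0.003 -1.   ] y [ 0.822 -0.569 -0.011] op 0.09 F [ 0.5  0.6 -0.5] t 20.8
wrist 4 2 axle [ 0.5132 -0.2621] ang 23.3 rms 0.0012
pins [np.float64(68.5), np.float64(-111.0)] cups [[0.5572, -0.2431], [0.4941, -0.218], [0.4691, -0.2811], [0.5322, -0.3062]]
land blank_a ([0.4875, -0.1984, 0.1778], 0.75)
pos [ 0.4906 -0.2014  0.16  ] x [-0.011  0.002 -1.   ] y [ 0.823 -0.568 -0.01 ] op 0.089 F [ 0.2 -0.2 -0.1] t 20.95
```

Run:
```python
from h import *
y=[np.cos(-.6),np.sin(-.6),0]
plan([([.531,-.306,.11],-Z,y)],1,vmax=.025)
```

```text
1 -0.1,0.1,0.1,0.0099,0.0186,0.0126,1
2 -0.1,0.1,0.1,0.0099,0.0186,0.0126,1
3 -0.1,0.1,0.1,0.0099,0.0186,0.0126,1
4 -0.1,0.1,0.1,0.0099,0.0186,0.0126,1
5 -0.1,0.1,0.1,0.01,0.0185,0.0127,1
```

>>> carry_out(motion=[-0.1, 0.1, 0.1, 0.01, 0.0185, 0.0126, 1, -0.1, 0.1, 0.1, 0.01, 0.0185, 0.0126, 1, -0.1, 0.1, 0.1, 0.01, 0.0185, 0.0126, 1, -0.1, 0.1, 0.1, 0.01, 0.0185, 0.0126, 1, -0.1, 0.1, 0.1, 0.01, 0.0185, 0.0126, 1, 0, 0, 0, 0, 0, 0, 1])

```text
time_s: 21.55
eef_pos: [0.5344, -0.3036, 0.1094]
eef_rot: [0.334, 0.625, 0.334, -0.621]
wrist_force: [-1.3, 0.7, -0.3]
opening: 0.086
```

Run:
```python
from h import *
im,P=snap('wrist','w11'); v,C=cups('wrist',P); find('wrist',P,['blank_a'])
st()
y=[np.cos(-.6),np.sin(-.6),0]
plan([([.531,-.306,.07],-Z,y)],1,vmax=.01);plan([([.531,-.306,.034],-Z,y)],1,vmax=.006)
```

```text
wrist 3 2 axle [ 0.5134 -0.2635] ang 22.5 rms 0.0013
pins [np.float64(-110.7), np.float64(68.9)] cups [[0.5577, -0.2451], [0.495, -0.2192], [0.4691, -0.2819], [0.5318, -0.3078]]
land blank_a ([0.5314, -0.3032, 0.1291], 0.92)
pos [ 0.5345 -0.3015  0.1112] x [ 0.005  0.003 -1.   ] y [ 0.834 -0.552  0.003] op 0.086 F [ 0.1 -0.3 -1. ] t 21.75
1 0.2,-0.1,-0,0.0082,-0.0001,0.0012,1
2 0.2,-0.1,-0,0.0082,-0.0001,0.0012,1
3 0.2,-0.1,-0,0.0082,-0.0001,0.0012,1
4 0.2,-0.1,-0,0.0082,-0.0001,0.0012,1
5 0.2,-0.1,-0,0.0082,-0.0001,0.0011,1
1 0.1,-0,-0,0.0059,-0,0.0005,1
2 0.1,-0,-0,0.0059,-0,0.0005,1
3 0.1,-0,-0,0.0059,-0,0.0005,1
4 0.1,-0,-0,0.0059,-0,0.0005,1
5 0.1,-0,-0,0.0059,-0,0.0005,1
6 0.1,-0,-0,0.0059,-0,0.0005,1
7 0.1,-0,-0,0.0059,-0,0.0005,1
8 0.1,-0,-0,0.0059,-0,0.0005,1
9 0.1,-0,-0,0.0059,-0,0.0004,1
10 0.1,-0,-0,0.0059,-0,0.0004,1
11 0.1,-0,-0,0.0059,-0,0.0004,1
12 0.1,-0,-0,0.0059,-0,0.0004,1
13 0.1,-0,-0,0.0059,-0,0.0004,1
```

>>> carry_out(motion=[0.2, -0.1, 0, 0.0082, 0, 0.0012, 1, 0.2, -0.1, 0, 0.0082, 0, 0.0012, 1, 0.2, -0.1, 0, 0.0082, 0, 0.0012, 1, 0, 0, 0, 0.008, 0, 0.001, 1, 0, 0, 0, 0.006, 0, 0, 1, 0, 0, 0, 0, 0, 0, 1])

```text
time_s: 22.35
eef_pos: [0.5317, -0.3029, 0.0703]
eef_rot: [0.333, 0.625, 0.331, -0.624]
wrist_force: [0.0, 0.1, -1.0]
opening: 0.089
```

Run:
```python
from h import *
st()
y=[np.cos(-.6),np.sin(-.6),0]
plan([([.5318,-.306,.045],-Z,y)],1,vmax=.006)
```

```text
pos [ 0.5317 -0.3029  0.0703] x [ 0.002 -0.002 -1.   ] y [ 0.829 -0.56   0.003] op 0.089 F [ 0.   0.1 -1. ] t 22.35
1 0.1,0,-0,0.0051,0.0003,0.0005,1
2 0.1,0,-0,0.0051,0.0003,0.0005,1
3 0.1,0,-0,0.0051,0.0004,0.0005,1
4 0.1,0,-0,0.0051,0.0004,0.0005,1
5 0.1,0,-0,0.0051,0.0004,0.0005,1
```

>>> carry_out(motion=[0, 0, 0, 0.005, 0.0005, 0.0008, 1, 0, 0, 0, 0.005, 0.0005, 0.0008, 1, 0, 0, 0, 0.005, 0.0005, 0.0008, 1, 0, 0, 0, 0.005, 0.0005, 0.0005, 1, 0, 0, 0, 0.004, 0, 0, 1, 0, 0, 0, 0, 0, 0, 1])

```text
time_s: 22.95
eef_pos: [0.532, -0.3072, 0.0442]
eef_rot: [0.333, 0.625, 0.331, -0.624]
wrist_force: [-0.1, -0.6, -0.6]
opening: 0.089
```

Run:
```python
from h import *
st(); im,P=snap('wrist','w12'); find('wrist',P,['blank_a']); cups('wrist',P)
cv2.imwrite('pics/w12.png',cv2.resize(im[130:330,200:440],(720,600)))
st()
```

```text
pos [ 0.532  -0.3072  0.0442] x [ 0.003 -0.002 -1.   ] y [ 0.829 -0.56   0.003] op 0.089 F [-0.1 -0.6 -0.6] t 22.95
land blank_a
wrist 4 1 axle [ 0.5139 -0.2633] ang 23.0 rms 0.0014
pins [np.float64(68.1)] cups [[0.5581, -0.2446], [0.4952, -0.2191], [0.4698, -0.2821], [0.5327, -0.3075]]
pos [ 0.5326 -0.3076  0.0453] x [ 0.004 -0.003 -1.   ] y [ 0.829 -0.56   0.005] op 0.09 F [0.6 0.6 0.3] t 23.15
```

View pics/w12.png

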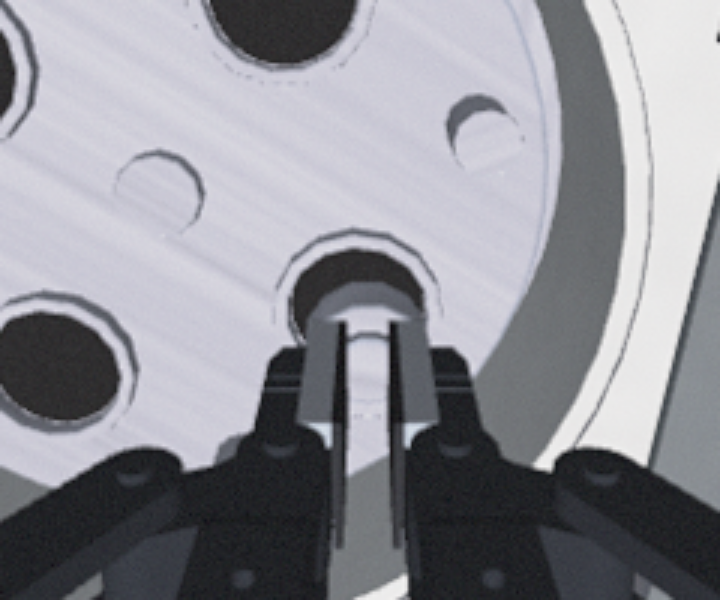

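The picture shows the blank hanging above the cup at (360,300), about 1.5 mm to the right of its centre. I'll correct that and set it down.

>>> carry_out(motion=[0, 0, 0, 0.003, -0.0015, 0, 1, 0, 0, 0, 0.003, 0, 0, 1, 0, 0, 0, 0.003, 0, 0, 1, 0, 0, 0, 0.002, 0, 0, 1, 0, 0, 0, 0, 0, 0, 1])

```text
time_s: 23.65
eef_pos: [0.5316, -0.3069, 0.034]
eef_rot: [0.334, 0.625, 0.33, -0.624]
wrist_force: [-0.2, -0.2, -0.2]
opening: 0.088
```

Run:
```python
from h import *
st()
```

```text
pos [ 0.5316 -0.3069  0.034 ] x [ 0.005 -0.004 -1.   ] y [ 0.829 -0.56   0.006] op 0.088 F [-0.2 -0.2 -0.2] t 23.65
```

>>> carry_out(motion=[0, 0, 0, 0.0015, 0, 0, 1, 0, 0, 0, 0.0005, 0, 0, 0.5, 0, 0, 0, 0, 0, 0, 0.3, 0, 0, 0, 0, 0, 0, 0.3, 0, 0, 0, -0.02, 0, 0, 0.3, 0, 0, 0, -0.03, 0, 0, 0.3, 0, 0, 0, -0.03, 0, 0, 0.2, 0, 0, 0, -0.03, 0, 0, 0.1, 0, 0, 0, -0.01, 0, 0, 0])

```text
time_s: 24.55
eef_pos: [0.5293, -0.3052, 0.1527]
eef_rot: [0.332, 0.625, 0.332, -0.624]
wrist_force: [0.4, 0.1, 0.3]
opening: 0.497
```

Run:
```python
from h import *
st(); im,P=snap('wrist','w13'); cups('wrist',P); find('wrist',P,['blank_a']); seg('wrist',P,'blank_a',.062)
a,Ps=snap('side'); find('side',Ps,['blank_a'])
y=[np.cos(-.3),np.sin(-.3),0]
plan([([.49,-.20,.15],-Z,y),([.468,.0505,.06],-Z,y)],0,vmax=.04)
```

```text
pos [ 0.5293 -0.3052  0.1527] x [ 0.  0. -1.] y [ 0.829 -0.56  -0.   ] op 0.497 F [0.4 0.1 0.3] t 24.55
wrist 4 2 axle [ 0.5129 -0.2629] ang 23.2 rms 0.0019
pins [np.float64(68.9), np.float64(-110.5)] cups [[0.557, -0.244], [0.494, -0.2188], [0.4688, -0.2818], [0.5318, -0.307]]
land blank_a ([0.5331, -0.303, 0.0531], 0.72)
seg blank_a 0.87 525 [ 0.5334 -0.3066  0.062 ]
land blank_a ([0.5344, -0.3108, 0.0512], 0.65) ([0.468, 0.0522, -0.0009], 0.54)
1 -5.6,-0.1,0.2,-0.0007,-0.0294,-0.0216,0
2 -5.6,-0.1,0.2,-0.0008,-0.0272,-0.0244,0
3 -5.6,-0.1,0.2,-0.0009,-0.0246,-0.0269,0
4 0,0,0,0.0129,-0.0136,-0.0333,0
5 0,0,0,0.0129,-0.0136,-0.0333,0
6 0,0,0,0.0129,-0.0136,-0.0333,0
7 0,0,0,0.0129,-0.0136,-0.0333,0
8 0,0,0,0.0129,-0.0136,-0.0333,0
9 0,0,0,0.0129,-0.0136,-0.0333,0
10 0,0,0,0.0129,-0.0136,-0.0333,0
```

>>> carry_out(motion=[-5.6, -0.1, 0.2, 0, -0.029, -0.0216, 0, -5.6, -0.1, 0.2, 0, -0.027, -0.0244, 0, -5.6, -0.1, 0.2, 0, -0.0246, -0.027, 0, 0, 0, 0, 0.013, -0.0136, -0.0333, 0, 0, 0, 0, 0.013, -0.0136, -0.0333, 0, 0, 0, 0, 0.013, -0.0136, -0.0333, 0, 0, 0, 0, 0.013, -0.0136, -0.0333, 0, 0, 0, 0, 0.013, -0.0136, -0.0333, 0, 0, 0, 0, 0.013, -0.0136, -0.0333, 0, 0, 0, 0, 0.013, -0.0136, -0.0333, 0])

```text
time_s: 25.9
eef_pos: [0.4581, 0.0599, 0.0436]
eef_rot: [-0.418, -0.566, -0.423, 0.571]
wrist_force: [1.0, -0.2, -0.1]
opening: 0.5
```

Run:
```python
from h import *
im,P=snap('wrist'); find('wrist',P,['blank_a']);s=seg('wrist',P,'blank_a',.009)
st()
y=[np.cos(-.3),np.sin(-.3),0]
b=[.4682,.0508]
plan([([*b,.02],-Z,y)],0,vmax=.015)
```

```text
land blank_a ([0.4699, 0.0472, 0.0024], 0.85)
seg blank_a 0.94 805 [0.4682 0.0522 0.009 ]
pos [0.4568 0.0605 0.043 ] x [-0.014  0.002 -1.   ] y [ 0.957 -0.29  -0.013] op 0.502 F [-0.2 -0.2 -0.2] t 26.05
1 0.2,0.1,0.4,0.0114,0.007,0.003,0
2 0.2,0.1,0.4,0.0115,0.0069,0.003,0
```

>>> carry_out(motion=[0.2, 0.1, 0.4, 0.0115, 0.007, 0.003, 0, 0.2, 0.1, 0.4, 0.0115, 0.007, 0.003, 0, 0, 0, 0, 0.01, 0, 0, 0, 0, 0, 0, 0, 0, 0, 0])

```text
time_s: 26.45
eef_pos: [0.4694, 0.0482, 0.0084]
eef_rot: [0.42, 0.57, 0.419, -0.569]
wrist_force: [-0.6, 0.6, -0.4]
opening: 0.5
```

Run:
```python
from h import *
st()
y=[np.cos(-.3),np.sin(-.3),0]
b=[.4682,.0512]
plan([([*b,-.0185],-Z,y)],0,n=4)
```

```text
pos [0.4694 0.0482 0.0084] x [ 0.001 -0.    -1.   ] y [ 0.955 -0.297  0.001] op 0.5 F [-0.6  0.6 -0.4] t 26.45
1 -0,-0,-0,0.0067,-0.0005,-0.0006,0
2 -0,-0,-0,0.0067,-0.0005,-0.0006,0
3 -0,-0,-0,0.0067,-0.0005,-0.0006,0
4 -0,-0,-0,0.0067,-0.0005,-0.0006,0
```

>>> carry_out(motion=[0, 0, 0, 0.0067, -0.0005, -0.0006, 0, 0, 0, 0, 0.0067, -0.0005, -0.0006, 0, 0, 0, 0, 0.0067, -0.0005, -0.0006, 0, 0, 0, 0, 0.006, -0.0005, -0.0006, 0, 0, 0, 0, 0, 0, 0, 0.5, 0, 0, 0, 0, 0, 0, 1, 0, 0, 0, 0, 0, 0, 1, 0, 0, 0, 0, 0, 0, 1])

```text
time_s: 27.25
eef_pos: [0.47, 0.0503, -0.0172]
eef_rot: [0.42, 0.57, 0.418, -0.569]
wrist_force: [-0.6, -0.1, -0.2]
opening: 0.157
```

>>> carry_out(motion=[0, 0, 0, -0.01, 0, 0, 1, 0, 0, 0, -0.03, 0, 0, 1, 0, 0, 0, -0.03, 0, 0, 1, 0, 0, 0, -0.03, 0, 0, 1, 0, 0, 0, -0.02, 0, 0, 1, 0, 0, 0, 0, 0, 0, 1])

```text
time_s: 27.85
eef_pos: [0.4692, 0.0508, 0.1099]
eef_rot: [0.42, 0.571, 0.418, -0.568]
wrist_force: [-0.3, -1.0, -1.4]
opening: 0.161
```

Run:
```python
from h import *
st(); im,P=snap('wrist'); find('wrist',P,['blank_a']);
y=[np.cos(-.6),np.sin(-.6),0]
# cup k: (.557,-.244)
plan([([.49,-.10,.16],-Z,y),([.557,-.244,.13],-Z,y)],1,vmax=.04)
```

```text
pos [0.4692 0.0508 0.1099] x [ 0.005 -0.001 -1.   ] y [ 0.955 -0.297  0.005] op 0.161 F [-0.3 -1.  -1.4] t 27.85
land blank_a ([0.4714, 0.0495, 0.1276], 0.88)
1 3.4,0,-0,-0.0106,0.0133,0.0275,1
2 3.4,0,-0,-0.0106,0.0149,0.0266,1
3 3.4,0,-0,-0.0106,0.0165,0.0257,1
4 3.4,0,-0,-0.0106,0.018,0.0247,1
5 3.4,0,-0,-0.0106,0.0194,0.0236,1
6 0,0,0,0.006,0.0273,0.0162,1
7 0,0,0,0.006,0.0273,0.0162,1
8 0,0,0,0.006,0.0273,0.0162,1
9 0,0,0,0.006,0.0273,0.0162,1
10 0,0,0,0.006,0.0273,0.0162,1
```

>>> carry_out(motion=[3.4, 0, 0, -0.0106, 0.0133, 0.0275, 1, 3.4, 0, 0, -0.0106, 0.015, 0.0266, 1, 3.4, 0, 0, -0.0106, 0.0165, 0.0257, 1, 3.4, 0, 0, -0.0106, 0.018, 0.0247, 1, 3.4, 0, 0, -0.0106, 0.0194, 0.0236, 1, 0, 0, 0, 0.006, 0.0273, 0.0162, 1, 0, 0, 0, 0.006, 0.0273, 0.0162, 1, 0, 0, 0, 0.006, 0.0273, 0.0162, 1, 0, 0, 0, 0.006, 0.0273, 0.0162, 1, 0, 0, 0, 0.006, 0.0273, 0.0162, 1])

```text
time_s: 28.95
eef_pos: [0.5467, -0.2477, 0.1106]
eef_rot: [-0.32, -0.62, -0.336, 0.632]
wrist_force: [-0.4, -0.9, 0.6]
opening: 0.16
```

Run:
```python
from h import *
im,P=snap('wrist'); find('wrist',P,['blank_a']); v,C=cups('wrist',P)
a,Ps=snap('side'); cups('side',Ps)
st();y=[np.cos(-.6),np.sin(-.6),0]
plan([([*C[0],.07],-Z,y)],1,vmax=.015)
```

```text
land blank_a ([0.5488, -0.2528, 0.1289], 0.95)
wrist 4 2 axle [ 0.5124 -0.2627] ang 23.6 rms 0.0017
pins [np.float64(70.1), np.float64(-112.3)] cups [[0.5564, -0.2434], [0.4932, -0.2187], [0.4684, -0.2819], [0.5317, -0.3067]]
side 3 2 axle [ 0.5125 -0.2609] ang 21.1 rms 0.0016
pins [np.float64(66.1), np.float64(-116.2)] cups [[0.5573, -0.2435], [0.4952, -0.2161], [0.4677, -0.2782], [0.5298, -0.3056]]
pos [ 0.5468 -0.2459  0.1127] x [-0.024  0.011 -1.   ] y [ 0.822 -0.568 -0.026] op 0.163 F [-0.4  0.3 -0.2] t 29.3
1 -0.1,0.1,0.5,0.0142,0.0025,-0.0025,1
2 -0.1,0.1,0.5,0.0142,0.0024,-0.0025,1
3 -0.1,0.1,0.5,0.0142,0.0023,-0.0025,1
```

>>> carry_out(motion=[-0.1, 0.1, 0.5, 0.014, 0.0025, -0.0025, 1, -0.1, 0.1, 0.5, 0.014, 0.0025, -0.0025, 1, -0.1, 0.1, 0.5, 0.014, 0.0025, -0.0025, 1, 0, 0, 0, 0, 0, 0, 1])

```text
time_s: 29.7
eef_pos: [0.5574, -0.2397, 0.0718]
eef_rot: [0.333, 0.626, 0.33, -0.623]
wrist_force: [-0.9, 0.0, -0.8]
opening: 0.162
```

Run:
```python
from h import *
st();y=[np.cos(-.6),np.sin(-.6),0]
plan([([.557,-.2435,.034],-Z,y)],1,vmax=.007)
```

```text
pos [ 0.5574 -0.2397  0.0718] x [ 0.005 -0.001 -1.   ] y [ 0.828 -0.56   0.005] op 0.162 F [-0.9  0.  -0.8] t 29.7
1 0.1,-0,-0,0.0063,0.0003,0.0006,1
2 0.1,-0,-0,0.0063,0.0003,0.0006,1
3 0.1,-0,-0,0.0063,0.0003,0.0006,1
4 0.1,-0,-0,0.0063,0.0003,0.0006,1
5 0.1,-0,-0,0.0063,0.0003,0.0006,1
6 0.1,-0,-0,0.0063,0.0003,0.0006,1
```

>>> carry_out(motion=[0, 0, 0, 0.006, 0.0006, 0.0012, 1, 0, 0, 0, 0.006, 0.0006, 0.0012, 1, 0, 0, 0, 0.006, 0.0004, 0.0007, 1, 0, 0, 0, 0.005, 0, 0, 1, 0, 0, 0, 0, 0, 0, 1])

```text
time_s: 30.2
eef_pos: [0.558, -0.243, 0.0499]
eef_rot: [0.334, 0.626, 0.33, -0.623]
wrist_force: [-0.5, -0.4, -0.6]
opening: 0.158
```

Run:
```python
from h import *
st(); im,P=snap('wrist')
# offset between held blank and cup in picture via traces
for t in('blank_a','cup0'):
    for d in ctrl.trace('wrist',t)[:4]:
        ys,xs=np.nonzero(d['pixels']); print(t,round(d['conf'],2),xs.min(),xs.max(),ys.min(),ys.max())
y=[np.cos(-.6),np.sin(-.6),0]
plan([([.557,-.2435,.034],-Z,y)],1,vmax=.005)
```

```text
pos [ 0.558  -0.243   0.0499] x [ 0.007 -0.003 -1.   ] y [ 0.829 -0.559  0.008] op 0.158 F [-0.5 -0.4 -0.6] t 30.2
blank_a 0.69 325 344 301 337
blank_a 0.68 306 343 223 267
cup0 0.95 170 395 173 356
cup0 0.6 308 340 223 268
1 0.1,-0,-0.1,0.0042,-0.0003,0.0003,1
2 0.1,-0,-0.1,0.0042,-0.0003,0.0003,1
3 0.1,-0,-0.1,0.0042,-0.0003,0.0003,1
4 0.1,-0,-0.1,0.0042,-0.0003,0.0003,1
```

>>> carry_out(motion=[0.1, 0, -0.1, 0.004, -0.0005, 0.0003, 1, 0.1, 0, -0.1, 0.004, -0.0005, 0.0003, 1, 0, 0, 0, 0.004, 0, 0.0003, 1, 0, 0, 0, 0.003, 0, 0, 1, 0, 0, 0, 0, 0, 0, 1])

```text
time_s: 30.85
eef_pos: [0.5574, -0.2438, 0.035]
eef_rot: [0.333, 0.626, 0.329, -0.623]
wrist_force: [0.5, 0.8, 0.2]
opening: 0.163
```

Run:
```python
from h import *
st()
```

```text
pos [ 0.5574 -0.2438  0.035 ] x [ 0.006 -0.002 -1.   ] y [ 0.827 -0.562  0.006] op 0.163 F [0.5 0.8 0.2] t 30.85
```

>>> carry_out(motion=[0, 0, 0, 0.0015, 0, 0, 1, 0, 0, 0, 0.0005, 0, 0, 0.5, 0, 0, 0, 0, 0, 0, 0.3, 0, 0, 0, 0, 0, 0, 0.3, 0, 0, 0, -0.02, 0, 0, 0.3, 0, 0, 0, -0.03, 0, 0, 0.3, 0, 0, 0, -0.03, 0, 0, 0.2, 0, 0, 0, -0.035, 0, 0, 0.1, 0, 0, 0, -0.035, 0, 0, 0])

```text
time_s: 31.75
eef_pos: [0.5529, -0.241, 0.1813]
eef_rot: [-0.329, -0.624, -0.333, 0.626]
wrist_force: [-0.4, -1.1, 1.4]
opening: 0.496
```

Run:
```python
from h import *
st(); im,P=snap('wrist','w14'); cups('wrist',P); find('wrist',P,['blank_a']); seg('wrist',P,'blank_a',.062)
y=[np.cos(-.1),np.sin(-.1),0];y2=[np.cos(.2),np.sin(.2),0]
M=plan([([.48,-.05,.2],-Z,y),([.57,.19,.15],-Z,y2)],0,vmax=.04)
```

```text
pos [ 0.5529 -0.241   0.1813] x [-0.005  0.005 -1.   ] y [ 0.827 -0.562 -0.007] op 0.496 F [-0.4 -1.1  1.4] t 31.75
wrist 3 2 axle [ 0.5126 -0.2617] ang 16.8 rms 0.0013
pins [np.float64(60.9), np.float64(-117.9)] cups [[0.5586, -0.2479], [0.4988, -0.2158], [0.4667, -0.2756], [0.5265, -0.3077]]
land blank_a ([0.56, -0.2498, 0.0496], 0.77)
seg blank_a 0.69 419 [ 0.5609 -0.2458  0.062 ]
seg blank_a 0.68 394 [ 0.5295 -0.3069  0.062 ]
seg blank_a 0.57 2815 [ 0.4214 -0.0796  0.062 ]
1 -4.7,-0,0.1,-0.0032,-0.028,-0.0195,0
2 -4.7,-0,0.1,-0.0032,-0.0262,-0.0218,0
3 -4.7,-0,0.1,-0.0033,-0.0244,-0.0239,0
4 -4.7,-0,0.1,-0.0033,-0.0223,-0.0258,0
5 -4.7,-0,0.1,-0.0033,-0.0201,-0.0275,0
6 -4.7,-0,0.1,-0.0034,-0.0177,-0.0291,0
7 -2.5,0,0,0.0071,0.0094,-0.0354,0
8 -2.5,0,0,0.0071,0.0109,-0.035,0
9 -2.5,0,0,0.0071,0.0124,-0.0345,0
10 -2.5,0,0,0.0071,0.0138,-0.0339,0
11 -2.5,0,0,0.0071,0.0153,-0.0333,0
12 -2.5,0,0,0.0071,0.0167,-0.0326,0
13 -2.5,0,0,0.0071,0.0181,-0.0319,0
```

>>> carry_out(motion=[-4.7, 0, 0, -0.003, -0.028, -0.0195, 0, -4.7, 0, 0, -0.003, -0.026, -0.022, 0, -4.7, 0, 0, -0.003, -0.0244, -0.024, 0, -4.7, 0, 0, -0.003, -0.0223, -0.026, 0, -4.7, 0, 0, -0.003, -0.02, -0.0275, 0, -4.7, 0, 0, -0.003, -0.0177, -0.029, 0, -2.5, 0, 0, 0.007, 0.0094, -0.0354, 0, -2.5, 0, 0, 0.007, 0.011, -0.035, 0, -2.5, 0, 0, 0.007, 0.0124, -0.0345, 0, -2.5, 0, 0, 0.007, 0.014, -0.034, 0])

```text
time_s: 33.0
eef_pos: [0.5153, 0.0993, 0.1538]
eef_rot: [0.509, 0.473, 0.534, -0.482]
wrist_force: [-0.5, 0.0, 0.4]
opening: 0.502
```

>>> carry_out(motion=[-2.5, 0, 0, 0.007, 0.0153, -0.0333, 0, -2.5, 0, 0, 0.007, 0.0167, -0.0326, 0, -2.5, 0, 0, 0.007, 0.018, -0.032, 0, 0, 0, 0, 0, 0, 0, 0])

```text
time_s: 33.4
eef_pos: [0.5461, 0.2111, 0.1224]
eef_rot: [0.537, 0.433, 0.57, -0.446]
wrist_force: [0.5, -0.8, 0.2]
opening: 0.499
```

Run:
```python
from h import *
st(); im,P=snap('wrist','w15'); find('wrist',P,['specimen_a','blank_a'],th=.2); seg('wrist',P,'specimen_a',.013)
y=[np.cos(.2),np.sin(.2),0]
plan([([.575,.231,.05],-Z,y)],0,vmax=.02)
```

```text
pos [0.5461 0.2111 0.1224] x [-0.049  0.014 -0.999] y [ 0.973  0.227 -0.044] op 0.499 F [ 0.5 -0.8  0.2] t 33.4
land specimen_a ([0.6407, 0.2431, -0.0039], 0.93) ([0.5705, 0.232, -0.0013], 0.68)
land blank_a
seg specimen_a 0.95 560 [0.6372 0.2474 0.013 ]
seg specimen_a 0.89 485 [0.5729 0.2319 0.013 ]
1 0.3,-0.3,0.5,0.0147,0.0072,-0.0031,0
2 0.3,-0.3,0.5,0.0148,0.007,-0.0032,0
3 0.3,-0.3,0.5,0.0148,0.0069,-0.0033,0
4 0.3,-0.3,0.5,0.0149,0.0068,-0.0034,0
5 0.3,-0.3,0.5,0.0149,0.0066,-0.0035,0
```

View pics/w15.png

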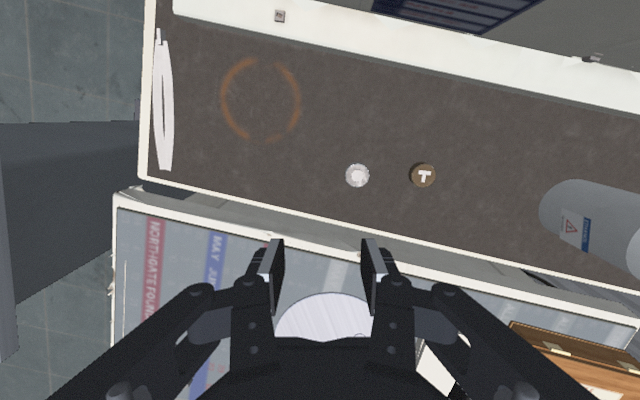

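>>> carry_out(motion=[0.3, -0.3, 0.5, 0.015, 0.0072, -0.0031, 0, 0.3, -0.3, 0.5, 0.015, 0.007, -0.0032, 0, 0.3, -0.3, 0.5, 0.015, 0.0069, -0.0033, 0, 0.3, -0.3, 0.5, 0.015, 0.0068, -0.0034, 0, 0.3, -0.3, 0.5, 0.015, 0.006, -0.0035, 0, 0, 0, 0, 0, 0, 0, 0])

```text
time_s: 34.2
eef_pos: [0.5773, 0.2222, 0.0496]
eef_rot: [0.547, 0.453, 0.54, -0.452]
wrist_force: [-0.2, -0.8, 0.2]
opening: 0.499
```

Run:
```python
from h import *
im,P=snap('wrist'); find('wrist',P,['specimen_a']); seg('wrist',P,'specimen_a',.012)
st()
y=[np.cos(.2),np.sin(.2),0]
plan([([.5745,.2315,.0],-Z,y)],0,vmax=.01)
```

```text
land specimen_a ([0.5712, 0.2301, -0.0012], 0.97) ([0.6407, 0.2456, -0.0033], 0.65)
seg specimen_a 0.93 855 [0.5733 0.2328 0.012 ]
seg specimen_a 0.58 944 [0.6374 0.248  0.012 ]
pos [0.5791 0.2226 0.0524] x [ 0.012 -0.004 -1.   ] y [0.983 0.183 0.011] op 0.499 F [0.4 1.  0.7] t 34.35
1 -0.2,0.1,-0.1,0.0087,-0.0006,-0.0016,0
2 -0.2,0.1,-0.1,0.0087,-0.0006,-0.0016,0
3 -0.2,0.1,-0.1,0.0087,-0.0005,-0.0016,0
4 -0.2,0.1,-0.1,0.0087,-0.0005,-0.0016,0
5 -0.2,0.1,-0.1,0.0087,-0.0005,-0.0016,0
6 -0.2,0.1,-0.1,0.0087,-0.0005,-0.0016,0
```

>>> carry_out(motion=[-0.2, 0.1, -0.1, 0.0095, -0.0006, -0.002, 0, -0.2, 0.1, -0.1, 0.0095, -0.0006, -0.002, 0, -0.2, 0.1, -0.1, 0.0095, -0.0005, -0.002, 0, -0.2, 0.1, -0.1, 0.0095, -0.0005, -0.002, 0, 0, 0, 0, 0.0087, -0.0005, -0.0015, 0, 0, 0, 0, 0, 0, 0, 0])

```text
time_s: 34.95
eef_pos: [0.5757, 0.2313, 0.0041]
eef_rot: [0.548, 0.45, 0.546, -0.446]
wrist_force: [0.2, -0.1, -0.5]
opening: 0.499
```

Run:
```python
from h import *
st()
y=[np.cos(.2),np.sin(.2),0]
plan([([.5737,.232,-.0225],-Z,y)],0,n=4)
```

```text
pos [0.5757 0.2313 0.0041] x [ 0.006  0.003 -1.   ] y [0.98  0.196 0.006] op 0.499 F [ 0.2 -0.1 -0.5] t 34.95
1 -0,-0,-0.1,0.0066,-0.0005,-0.0002,0
2 -0,-0,-0.1,0.0066,-0.0005,-0.0003,0
3 -0,-0,-0.1,0.0066,-0.0005,-0.0003,0
4 -0,-0,-0.1,0.0066,-0.0005,-0.0003,0
```

>>> carry_out(motion=[0, 0, -0.1, 0.0066, -0.0005, -0.0003, 0, 0, 0, -0.1, 0.0066, -0.0005, -0.0003, 0, 0, 0, -0.1, 0.0066, -0.0005, -0.0003, 0, 0, 0, -0.1, 0.006, -0.0005, -0.0003, 0, 0, 0, 0, 0, 0, 0, 0.3, 0, 0, 0, 0, 0, 0, 1, 0, 0, 0, 0, 0, 0, 1, 0, 0, 0, 0, 0, 0, 1])

```text
time_s: 35.75
eef_pos: [0.5743, 0.2326, -0.0232]
eef_rot: [0.547, 0.448, 0.547, -0.448]
wrist_force: [-0.9, 0.3, 0.2]
opening: 0.244
```

Run:
```python
from h import *
st()
```

```text
pos [ 0.5743  0.2326 -0.0232] x [-0.     0.001 -1.   ] y [ 0.98   0.197 -0.   ] op 0.244 F [-0.9  0.3  0.2] t 35.75
```

>>> carry_out(motion=[0, 0, 0, -0.01, 0, 0, 1, 0, 0, 0, -0.03, 0, 0, 1, 0, 0, 0, -0.03, 0, 0, 1, 0, 0, 0, -0.03, 0, 0, 1, 0, 0, 0, -0.03, 0, 0, 1, 0, 0, 0, -0.03, 0, 0, 1, 0, 0, 0, 0, 0, 0, 1])

```text
time_s: 36.45
eef_pos: [0.5742, 0.2322, 0.1469]
eef_rot: [0.547, 0.449, 0.547, -0.448]
wrist_force: [1.5, 0.2, 0.3]
opening: 0.238
```

Run:
```python
from h import *
im,P=snap('wrist'); find('wrist',P,['specimen_a']);st()
y=[np.cos(-.1),np.sin(-.1),0];y2=[np.cos(-.6),np.sin(-.6),0]
M=plan([([.49,-.0,.19],-Z,y),([.49,-.20,.16],-Z,y2)],1,vmax=.04)
```

```text
land specimen_a ([0.638, 0.2448, -0.0043], 0.93) ([0.5741, 0.2288, 0.1705], 0.82)
pos [0.5716 0.2316 0.1423] x [-0.006  0.    -1.   ] y [ 0.98   0.196 -0.006] op 0.244 F [-0.  -1.1 -0.8] t 36.55
1 2.4,-0,0,-0.0067,-0.018,0.0301,1
2 2.4,-0,0,-0.0068,-0.0167,0.0309,1
3 2.4,-0,0,-0.0068,-0.0153,0.0316,1
4 2.4,-0,0,-0.0068,-0.014,0.0322,1
5 2.4,-0,0,-0.0068,-0.0126,0.0328,1
6 2.4,-0,0,-0.0068,-0.0112,0.0333,1
7 2.4,-0,0,-0.0068,-0.0097,0.0337,1
8 4.8,0,0,0.005,0.0033,0.0332,1
9 4.8,0,0,0.005,0.0061,0.0328,1
10 4.8,0,0,0.005,0.0088,0.0322,1
11 4.8,0,0,0.005,0.0114,0.0313,1
12 4.8,0,0,0.005,0.014,0.0303,1
13 4.8,0,0,0.005,0.0165,0.029,1
```

>>> carry_out(motion=[2.4, 0, 0, -0.007, -0.018, 0.03, 1, 2.4, 0, 0, -0.007, -0.0167, 0.031, 1, 2.4, 0, 0, -0.007, -0.0153, 0.0316, 1, 2.4, 0, 0, -0.007, -0.014, 0.032, 1, 2.4, 0, 0, -0.007, -0.0126, 0.033, 1, 2.4, 0, 0, -0.007, -0.011, 0.0333, 1, 2.4, 0, 0, -0.007, -0.01, 0.0337, 1, 4.8, 0, 0, 0.003, 0.0033, 0.0332, 1, 4.8, 0, 0, 0.003, 0.006, 0.033, 1, 4.8, 0, 0, 0.003, 0.009, 0.032, 1])

```text
time_s: 37.55
eef_pos: [0.4744, -0.1064, 0.1694]
eef_rot: [-0.395, -0.573, -0.41, 0.59]
wrist_force: [1.4, 0.6, -0.3]
opening: 0.241
```

>>> carry_out(motion=[4.8, 0, 0, 0.003, 0.0114, 0.031, 1, 4.8, 0, 0, 0.003, 0.014, 0.03, 1, 4.8, 0, 0, 0.003, 0.0165, 0.029, 1, 0, 0, 0, 0, 0, 0, 1])

```text
time_s: 37.95
eef_pos: [0.4677, -0.2111, 0.1531]
eef_rot: [-0.311, -0.618, -0.331, 0.641]
wrist_force: [-0.1, 0.1, 0.1]
opening: 0.244
```

Run:
```python
from h import *
a,Ps=snap('side'); v,C1=cups('side',Ps)
im,P=snap('wrist'); v,C=cups('wrist',P); find('wrist',P,['specimen_a','blank_a']);st()
y2=[np.cos(-.6),np.sin(-.6),0]
t=min(C,key=lambda c:c[0]); t1=min(C1,key=lambda c:c[0]); t=(t+t1)/2; print(t)
plan([([*t,.10],-Z,y2)],1,vmax=.025)
```

```text
side 3 2 axle [ 0.5121 -0.2597] ang 15.7 rms 0.0021
pins [np.float64(59.2), np.float64(-121.7)] cups [[0.5583, -0.2467], [0.4991, -0.2135], [0.4659, -0.2727], [0.5251, -0.3059]]
wrist 4 2 axle [ 0.5129 -0.2636] ang 18.1 rms 0.0015
pins [np.float64(65.2), np.float64(-118.1)] cups [[0.5585, -0.2487], [0.498, -0.218], [0.4673, -0.2786], [0.5278, -0.3093]]
land specimen_a ([0.4661, -0.2082, 0.1756], 0.77)
land blank_a ([0.527, -0.307, 0.0515], 0.82) ([0.5627, -0.2481, 0.0482], 0.69)
pos [ 0.4693 -0.2072  0.1551] x [-0.039  0.009 -0.999] y [ 0.813 -0.581 -0.037] op 0.248 F [-0.1 -0.4 -0.2] t 38.35
[ 0.46657051 -0.27561209]
1 -0.3,0.2,0.5,0.0136,0.0099,0.0141,1
2 -0.3,0.2,0.5,0.0137,0.0097,0.0142,1
3 -0.3,0.2,0.5,0.0137,0.0095,0.0143,1
4 -0.3,0.2,0.5,0.0138,0.0093,0.0144,1
```

>>> carry_out(motion=[-0.3, 0.2, 0.5, 0.0136, 0.01, 0.014, 1, -0.3, 0.2, 0.5, 0.0137, 0.0097, 0.0142, 1, -0.3, 0.2, 0.5, 0.0137, 0.0095, 0.0143, 1, -0.3, 0.2, 0.5, 0.0138, 0.0093, 0.0144, 1, 0, 0, 0, 0.01, 0, 0, 1, 0, 0, 0, 0, 0, 0, 1])

```text
time_s: 38.95
eef_pos: [0.47, -0.274, 0.0904]
eef_rot: [0.335, 0.624, 0.332, -0.623]
wrist_force: [0.0, -0.6, -0.0]
opening: 0.244
```

Run:
```python
from h import *
im,P=snap('wrist'); v,C=cups('wrist',P); st()
y2=[np.cos(-.6),np.sin(-.6),0]
plan([([.467,-.2765,.045],-Z,y2)],1,vmax=.01)
```

```text
wrist 3 2 axle [ 0.5128 -0.2618] ang 17.6 rms 0.0015
pins [np.float64(63.6), np.float64(-116.1)] cups [[0.5586, -0.2474], [0.4983, -0.2161], [0.467, -0.2763], [0.5273, -0.3076]]
pos [ 0.4712 -0.2747  0.0923] x [ 0.006 -0.005 -1.   ] y [ 0.832 -0.555  0.008] op 0.244 F [-0.  -0.2 -1.1] t 39.1
1 0.1,0,-0.1,0.0095,-0.0006,0.0008,1
2 0.1,0,-0.1,0.0095,-0.0006,0.0008,1
3 0.1,0,-0.1,0.0095,-0.0006,0.0008,1
4 0.1,0,-0.1,0.0095,-0.0005,0.0008,1
5 0.1,0,-0.1,0.0095,-0.0005,0.0008,1
```

Target cup (0.467, -0.2763), descending to just above the wall.

>>> carry_out(motion=[0.1, 0, -0.1, 0.0095, -0.0006, 0.0008, 1, 0.1, 0, -0.1, 0.0095, -0.0006, 0.0008, 1, 0.1, 0, -0.1, 0.0095, -0.0006, 0.0008, 1, 0.1, 0, -0.1, 0.0095, -0.0005, 0.0008, 1, 0.1, 0, -0.1, 0.007, -0.0005, 0.0005, 1, 0, 0, 0, 0, 0, 0, 1])

```text
time_s: 39.7
eef_pos: [0.4677, -0.2753, 0.0448]
eef_rot: [-0.331, -0.624, -0.331, 0.625]
wrist_force: [0.3, -0.1, -0.3]
opening: 0.245
```

Run:
```python
from h import *
st()
y2=[np.cos(-.6),np.sin(-.6),0]
plan([([.467,-.2764,.028],-Z,y2)],1,vmax=.005)
```

```text
pos [ 0.4677 -0.2753  0.0448] x [-0.    -0.001 -1.   ] y [ 0.828 -0.561  0.   ] op 0.245 F [ 0.3 -0.1 -0.3] t 39.7
1 0.1,0,-0,0.0042,0,0.0003,1
2 0.1,0,-0,0.0042,0,0.0003,1
3 0.1,0,-0,0.0042,0,0.0003,1
4 0.1,0,-0,0.0042,0,0.0003,1
```

>>> carry_out(motion=[0, 0, 0, 0.004, 0, 0.0003, 1, 0, 0, 0, 0.004, 0, 0.0003, 1, 0, 0, 0, 0.004, 0, 0.0003, 1, 0, 0, 0, 0.003, 0, 0.0002, 1, 0, 0, 0, 0, 0, 0, 1])

```text
time_s: 40.2
eef_pos: [0.4673, -0.2767, 0.0287]
eef_rot: [-0.332, -0.625, -0.331, 0.625]
wrist_force: [0.5, -0.1, 0.7]
opening: 0.243
```

Run:
```python
from h import *
st()
```

```text
pos [ 0.4673 -0.2767  0.0287] x [ 0.    -0.001 -1.   ] y [ 0.828 -0.561  0.001] op 0.243 F [ 0.5 -0.1  0.7] t 40.2
```

>>> carry_out(motion=[0, 0, 0, 0.0015, 0, 0, 1, 0, 0, 0, 0, 0, 0, 0.45, 0, 0, 0, 0, 0, 0, 0.3, 0, 0, 0, 0, 0, 0, 0.3, 0, 0, 0, -0.015, 0, 0, 0.3, 0, 0, 0, -0.03, 0, 0, 0.3, 0, 0, 0, -0.035, 0, 0, 0.2, 0, 0, 0, -0.035, 0, 0, 0.1, 0, 0, 0, -0.02, 0, 0, 0])

```text
time_s: 41.1
eef_pos: [0.4658, -0.2751, 0.1682]
eef_rot: [-0.33, -0.624, -0.332, 0.626]
wrist_force: [-0.0, 0.1, -0.3]
opening: 0.502
```

Run:
```python
from h import *
st(); im,P=snap('wrist'); v,C=cups('wrist',P); find('wrist',P,['specimen_a','blank_a']); seg('wrist',P,'specimen_a',.063)
y=[np.cos(-.1),np.sin(-.1),0];y2=[np.cos(.2),np.sin(.2),0]
M=plan([([.49,-.05,.2],-Z,y),([.60,.225,.12],-Z,y2)],0,vmax=.04)
```

```text
pos [ 0.4658 -0.2751  0.1682] x [-0.003  0.002 -1.   ] y [ 0.828 -0.561 -0.004] op 0.502 F [-0.   0.1 -0.3] t 41.1
wrist 4 2 axle [ 0.5125 -0.2624] ang 18.1 rms 0.0021
pins [np.float64(63.3), np.float64(-118.1)] cups [[0.5582, -0.2475], [0.4977, -0.2167], [0.4669, -0.2773], [0.5274, -0.308]]
land specimen_a ([0.4664, -0.2797, 0.0475], 0.77)
land blank_a ([0.5287, -0.3071, 0.0539], 0.83) ([0.563, -0.2514, 0.0489], 0.56)
seg specimen_a 0.61 478 [ 0.4692 -0.2768  0.063 ]
seg specimen_a 0.41 17662 [ 0.5161 -0.2525  0.063 ]
1 -4.7,-0,0.1,-0.006,-0.0174,-0.0333,0
2 -4.7,-0,0.1,-0.006,-0.0146,-0.0346,0
3 -4.7,-0,0.1,-0.0061,-0.0117,-0.0357,0
4 -4.7,-0,0.1,-0.0061,-0.0087,-0.0365,0
5 -4.7,-0,0.1,-0.0061,-0.0056,-0.0371,0
6 -4.7,-0,0.1,-0.0062,-0.0025,-0.0374,0
7 -2.1,0,0,0.01,0.0102,-0.0356,0
8 -2.1,0,0,0.01,0.0116,-0.0352,0
9 -2.1,0,0,0.01,0.0129,-0.0347,0
10 -2.1,0,0,0.01,0.0142,-0.0342,0
11 -2.1,0,0,0.01,0.0155,-0.0336,0
12 -2.1,0,0,0.01,0.0167,-0.033,0
13 -2.1,0,0,0.01,0.0179,-0.0324,0
14 -2.1,0,0,0.01,0.0191,-0.0317,0
```

>>> carry_out(motion=[-4.7, 0, 0, -0.006, -0.0174, -0.0333, 0, -4.7, 0, 0, -0.006, -0.0146, -0.0346, 0, -4.7, 0, 0, -0.006, -0.0117, -0.0357, 0, -4.7, 0, 0, -0.006, -0.0087, -0.0365, 0, -4.7, 0, 0, -0.006, -0.0056, -0.037, 0, -4.7, 0, 0, -0.006, -0.0025, -0.0374, 0, -2.1, 0, 0, 0.007, 0.012, -0.0356, 0, -2.1, 0, 0, 0.007, 0.013, -0.0352, 0, -2.1, 0, 0, 0.007, 0.014, -0.0347, 0, -2.1, 0, 0, 0.007, 0.015, -0.0342, 0])

```text
time_s: 42.4
eef_pos: [0.5407, 0.1002, 0.1606]
eef_rot: [0.503, 0.482, 0.526, -0.488]
wrist_force: [0.8, 0.3, 0.6]
opening: 0.499
```

>>> carry_out(motion=[-2.1, 0, 0, 0.007, 0.017, -0.0336, 0, -2.1, 0, 0, 0.007, 0.018, -0.033, 0, -2.1, 0, 0, 0.007, 0.019, -0.0324, 0, -2.1, 0, 0, 0.007, 0.02, -0.0317, 0, 0, 0, 0, 0, 0, 0, 0])

```text
time_s: 42.9
eef_pos: [0.594, 0.2486, 0.1206]
eef_rot: [0.535, 0.436, 0.567, -0.45]
wrist_force: [-0.4, -0.0, -0.3]
opening: 0.499
```

Run:
```python
from h import *
im,P=snap('wrist'); find('wrist',P,['specimen_a']); seg('wrist',P,'specimen_a',.013);st()
y=[np.cos(.2),np.sin(.2),0]
plan([([.639,.247,.05],-Z,y)],0,vmax=.02)
```

```text
land specimen_a ([0.6376, 0.2452, -0.0023], 0.55)
seg specimen_a 0.77 513 [0.6376 0.2485 0.013 ]
pos [0.5941 0.2445 0.1224] x [-0.046  0.012 -0.999] y [ 0.977  0.211 -0.042] op 0.501 F [-0.6  0.4  0.4] t 43.05
1 0.1,-0.2,0.5,0.0141,0.0095,0.0017,0
2 0.1,-0.2,0.5,0.0142,0.0094,0.0016,0
3 0.1,-0.2,0.5,0.0142,0.0093,0.0016,0
4 0.1,-0.2,0.5,0.0143,0.0091,0.0015,0
5 0.1,-0.2,0.5,0.0144,0.009,0.0014,0
```

>>> carry_out(motion=[0.1, -0.2, 0.5, 0.0142, 0.0095, 0.0014, 0, 0.1, -0.2, 0.5, 0.0142, 0.0094, 0.0014, 0, 0.1, -0.2, 0.5, 0.0142, 0.009, 0.0014, 0, 0.1, -0.2, 0.5, 0.0143, 0.0085, 0.0012, 0, 0.1, -0.2, 0.4, 0.0144, 0.008, 0.001, 0, 0, 0, 0, 0.01, 0, 0, 0, 0, 0, 0, 0, 0, 0, 0])

```text
time_s: 43.75
eef_pos: [0.6402, 0.24, 0.0316]
eef_rot: [0.546, 0.45, 0.546, -0.449]
wrist_force: [-0.5, 0.9, -0.4]
opening: 0.498
```

Run:
```python
from h import *
im,P=snap('wrist'); find('wrist',P,['specimen_a']); seg('wrist',P,'specimen_a',.013);st()
y=[np.cos(.2),np.sin(.2),0]
plan([([.638,.2482,-.0],-Z,y)],0,vmax=.009)
```

```text
land specimen_a ([0.6397, 0.2479, -0.001], 0.76)
seg specimen_a 0.82 996 [0.6386 0.2491 0.013 ]
pos [0.6418 0.2408 0.0346] x [ 0.005  0.002 -1.   ] y [0.981 0.192 0.006] op 0.502 F [-0.4 -0.1  0. ] t 43.9
1 -0.1,-0,-0.1,0.0087,-0.0006,-0.002,0
2 -0.1,-0,-0.1,0.0087,-0.0006,-0.002,0
3 -0.1,-0,-0.1,0.0087,-0.0006,-0.002,0
4 -0.1,-0,-0.1,0.0087,-0.0006,-0.002,0
```

>>> carry_out(motion=[-0.1, 0, -0.1, 0.0087, -0.0006, -0.0021, 0, -0.1, 0, -0.1, 0.0087, -0.0006, -0.0021, 0, -0.1, 0, -0.1, 0.0087, -0.0006, -0.0021, 0, -0.1, 0, -0.1, 0.0087, -0.0006, -0.002, 0, 0, 0, 0, 0, 0, 0, 0])

```text
time_s: 44.4
eef_pos: [0.6387, 0.25, -0.0004]
eef_rot: [0.548, 0.448, 0.548, -0.446]
wrist_force: [0.2, 0.2, -1.7]
opening: 0.499
```

Run:
```python
from h import *
st()
y=[np.cos(.2),np.sin(.2),0]
plan([([.6387,.2485,-.0225],-Z,y)],0,n=4)
```

```text
pos [ 6.387e-01  2.500e-01 -4.000e-04] x [ 0.002  0.002 -1.   ] y [0.98  0.2   0.002] op 0.499 F [ 0.2  0.2 -1.7] t 44.4
1 0,-0,-0,0.0055,-0.0001,0.0004,0
2 0,-0,-0,0.0055,-0.0001,0.0004,0
3 0,-0,-0,0.0055,-0.0001,0.0004,0
4 0,-0,-0,0.0055,-0.0001,0.0004,0
```

>>> carry_out(motion=[0, 0, 0, 0.0055, 0, 0.0003, 0, 0, 0, 0, 0.0055, 0, 0.0003, 0, 0, 0, 0, 0.0055, 0, 0.0003, 0, 0, 0, 0, 0.0055, 0, 0.0003, 0, 0, 0, 0, 0, 0, 0, 0.3, 0, 0, 0, 0, 0, 0, 1, 0, 0, 0, 0, 0, 0, 1, 0, 0, 0, 0, 0, 0, 1])

```text
time_s: 45.2
eef_pos: [0.6398, 0.2489, -0.0236]
eef_rot: [0.548, 0.448, 0.547, -0.446]
wrist_force: [-0.7, -0.2, -0.4]
opening: 0.243
```

Run:
```python
from h import *
st()
```

```text
pos [ 0.6398  0.2489 -0.0236] x [ 0.003  0.002 -1.   ] y [0.98  0.2   0.003] op 0.243 F [-0.7 -0.2 -0.4] t 45.2
```

>>> carry_out(motion=[0, 0, 0, -0.01, 0, 0, 1, 0, 0, 0, -0.03, 0, 0, 1, 0, 0, 0, -0.03, 0, 0, 1, 0, 0, 0, -0.03, 0, 0, 1, 0, 0, 0, -0.03, 0, 0, 1, 0, 0, 0, -0.03, 0, 0, 1, 0, 0, 0, 0, 0, 0, 1])

```text
time_s: 45.9
eef_pos: [0.6391, 0.2484, 0.1461]
eef_rot: [0.548, 0.449, 0.547, -0.446]
wrist_force: [0.1, -0.8, 0.6]
opening: 0.242
```

Run:
```python
from h import *
im,P=snap('wrist'); find('wrist',P,['specimen_a']);st()
y=[np.cos(-.1),np.sin(-.1),0];y2=[np.cos(-.6),np.sin(-.6),0]
M=plan([([.50,-.0,.18],-Z,y),([.50,-.18,.17],-Z,y2)],1,vmax=.042)
```

```text
land specimen_a ([0.6426, 0.2473, 0.1663], 0.7)
pos [0.6365 0.2479 0.141 ] x [-0.004  0.001 -1.   ] y [ 0.98   0.2   -0.003] op 0.249 F [-0.5  0.5 -1.8] t 46.0
1 2.5,-0,0,-0.0055,-0.0262,0.0308,1
2 2.5,-0,0,-0.0055,-0.0248,0.0319,1
3 2.5,-0,0,-0.0055,-0.0234,0.0329,1
4 2.5,-0,0,-0.0055,-0.022,0.0339,1
5 2.5,-0,0,-0.0056,-0.0205,0.0348,1
6 2.5,-0,0,-0.0056,-0.019,0.0357,1
7 2.5,-0,0,-0.0056,-0.0175,0.0365,1
8 5.7,0,0,0.002,0.0036,0.0358,1
9 5.7,0,0,0.002,0.0072,0.0353,1
10 5.7,0,0,0.002,0.0106,0.0344,1
11 5.7,0,0,0.002,0.014,0.0332,1
12 5.7,0,0,0.002,0.0173,0.0316,1
```

>>> carry_out(motion=[2.5, 0, 0, -0.006, -0.026, 0.031, 1, 2.5, 0, 0, -0.006, -0.025, 0.032, 1, 2.5, 0, 0, -0.006, -0.0234, 0.033, 1, 2.5, 0, 0, -0.006, -0.022, 0.034, 1, 2.5, 0, 0, -0.006, -0.0205, 0.035, 1, 2.5, 0, 0, -0.006, -0.018, 0.0357, 1, 2.5, 0, 0, -0.006, -0.016, 0.0365, 1, 5.7, 0, 0, 0.002, 0.006, 0.0358, 1, 5.7, 0, 0, 0.002, 0.009, 0.0353, 1, 5.7, 0, 0, 0.002, 0.012, 0.0344, 1])

```text
time_s: 47.0
eef_pos: [0.4871, -0.1152, 0.1605]
eef_rot: [-0.378, -0.584, -0.393, 0.602]
wrist_force: [0.6, -0.1, 0.1]
opening: 0.241
```

>>> carry_out(motion=[5.7, 0, 0, 0.002, 0.015, 0.033, 1, 5.7, 0, 0, 0.002, 0.018, 0.0316, 1, 0, 0, 0, 0, 0, 0, 1])

```text
time_s: 47.3
eef_pos: [0.4832, -0.1929, 0.1509]
eef_rot: [-0.311, -0.619, -0.329, 0.642]
wrist_force: [1.2, 0.6, -0.2]
opening: 0.246
```

Run:
```python
from h import *
a,Ps=snap('side'); v,C1=cups('side',Ps)
im,P=snap('wrist'); v,C=cups('wrist',P); find('wrist',P,['specimen_a','blank_a','plate']);st()
y2=[np.cos(-.6),np.sin(-.6),0]
t=max(C,key=lambda c:c[1]-c[0]); t1=max(C1,key=lambda c:c[1]-c[0]); t=(t+t1)/2; print(t)
plan([([*t,.10],-Z,y2)],1,vmax=.025)
```

```text
side 4 2 axle [ 0.5127 -0.2601] ang 16.6 rms 0.0018
pins [np.float64(61.5), np.float64(-121.8)] cups [[0.5587, -0.2464], [0.499, -0.2141], [0.4667, -0.2738], [0.5264, -0.3061]]
wrist 4 1 axle [ 0.5123 -0.2641] ang 17.3 rms 0.0019
pins [np.float64(63.6)] cups [[0.5581, -0.2498], [0.498, -0.2182], [0.4664, -0.2783], [0.5265, -0.3099]]
land specimen_a ([0.4651, -0.2796, 0.0488], 0.61)
land blank_a ([0.56, -0.2499, 0.0496], 0.97) ([0.5422, -0.2035, 0.076], 0.69) ([0.5264, -0.3115, 0.0557], 0.66)
land plate
pos [ 0.4848 -0.1886  0.1529] x [-0.038  0.008 -0.999] y [ 0.811 -0.584 -0.035] op 0.243 F [-0.8 -0.1 -0.1] t 47.75
[ 0.4985036  -0.21617661]
1 -0.4,0.3,0.7,0.0174,0.0097,0.0045,1
2 -0.4,0.3,0.7,0.0175,0.0095,0.0047,1
3 -0.4,0.3,0.7,0.0176,0.0092,0.0048,1
```

>>> carry_out(motion=[-0.4, 0.3, 0.7, 0.0174, 0.0097, 0.0047, 1, -0.4, 0.3, 0.7, 0.0175, 0.0095, 0.0047, 1, -0.4, 0.3, 0.7, 0.0176, 0.0092, 0.0048, 1, 0, 0, 0, 0.008, 0.001, 0, 1, 0, 0, 0, 0, 0, 0, 1])

```text
time_s: 48.25
eef_pos: [0.502, -0.2154, 0.0924]
eef_rot: [0.333, 0.626, 0.329, -0.623]
wrist_force: [-1.4, -0.2, -0.6]
opening: 0.245
```

Run:
```python
from h import *
im,P=snap('wrist'); v,C=cups('wrist',P); st()
y2=[np.cos(-.6),np.sin(-.6),0]
plan([([.4985,-.2165,.045],-Z,y2)],1,vmax=.01)
```

```text
wrist 4 1 axle [ 0.5118 -0.263 ] ang 17.4 rms 0.0009
pins [np.float64(63.6)] cups [[0.5576, -0.2486], [0.4974, -0.2172], [0.466, -0.2774], [0.5262, -0.3088]]
pos [ 0.503  -0.216   0.0941] x [ 0.009 -0.005 -1.   ] y [ 0.828 -0.561  0.01 ] op 0.244 F [0.1 0.3 0.1] t 48.4
1 0.1,-0,-0.1,0.0098,-0.0008,0.0006,1
2 0.1,-0,-0.1,0.0098,-0.0008,0.0006,1
3 0.1,-0,-0.1,0.0098,-0.0007,0.0006,1
4 0.1,-0,-0.1,0.0098,-0.0007,0.0006,1
5 0.1,-0,-0.1,0.0098,-0.0007,0.0006,1
```

>>> carry_out(motion=[0.1, 0, -0.1, 0.0095, -0.0008, 0.0006, 1, 0.1, 0, -0.1, 0.0095, -0.0008, 0.0006, 1, 0.1, 0, -0.1, 0.0095, -0.0008, 0.0006, 1, 0.1, 0, -0.1, 0.0095, -0.0007, 0.0006, 1, 0.1, 0, -0.1, 0.008, -0.0007, 0.0004, 1, 0, 0, 0, 0, 0, 0, 1])

```text
time_s: 49.0
eef_pos: [0.4989, -0.2161, 0.0457]
eef_rot: [0.329, 0.627, 0.328, -0.625]
wrist_force: [-1.4, -0.5, 0.5]
opening: 0.242
```

Run:
```python
from h import *
st()
y2=[np.cos(-.6),np.sin(-.6),0]
plan([([.4983,-.2167,.028],-Z,y2)],1,vmax=.005)
```

```text
pos [ 0.4989 -0.2161  0.0457] x [ 0.003 -0.001 -1.   ] y [ 0.823 -0.568  0.003] op 0.242 F [-1.4 -0.5  0.5] t 49.0
1 -0.1,-0,-0,0.0044,-0.0001,0.0002,1
2 -0.1,-0,-0,0.0044,-0,0.0002,1
3 -0.1,-0,-0,0.0044,-0,0.0002,1
4 -0.1,-0,-0,0.0044,-0,0.0002,1
```

>>> carry_out(motion=[0, 0, 0, 0.0044, 0, 0.0002, 1, 0, 0, 0, 0.0044, 0, 0.0002, 1, 0, 0, 0, 0.0044, 0, 0.0002, 1, 0, 0, 0, 0.003, 0, 0.0002, 1, 0, 0, 0, 0, 0, 0, 1])

```text
time_s: 49.5
eef_pos: [0.4986, -0.2168, 0.0281]
eef_rot: [0.329, 0.627, 0.328, -0.625]
wrist_force: [-0.5, -0.5, 0.4]
opening: 0.246
```

Run:
```python
from h import *
st()
```

```text
pos [ 0.4986 -0.2168  0.0281] x [ 0.003 -0.001 -1.   ] y [ 0.823 -0.568  0.002] op 0.246 F [-0.5 -0.5  0.4] t 49.5
```

>>> carry_out(motion=[0, 0, 0, 0.0015, 0, 0, 1, 0, 0, 0, 0, 0, 0, 0.45, 0, 0, 0, 0, 0, 0, 0.3, 0, 0, 0, 0, 0, 0, 0.3, 0, 0, 0, -0.015, 0, 0, 0.3, 0, 0, 0, -0.03, 0, 0, 0.3, 0, 0, 0, -0.035, 0, 0, 0.3, 0, 0, 0, -0.035, 0, 0, 0.3, 0, 0, 0, -0.03, 0, 0, 0.3])

```text
time_s: 50.4
eef_pos: [0.4959, -0.2152, 0.1765]
eef_rot: [-0.327, -0.626, -0.33, 0.627]
wrist_force: [0.8, -0.6, 0.7]
opening: 0.348
```

Run:
```python
from h import *
st(); im,P=snap('wrist','w16'); v,C=cups('wrist',P); find('wrist',P,['specimen_a','blank_a'])
a,Ps=snap('side'); b,Pt=snap('top'); find('top',Pt,['plate','plate_grip','specimen_a','blank_a']); find('side',Ps,['plate','plate_grip','lid_bar'])
cv2.imwrite('pics/w16.png',np.hstack([im[100:400,150:450],cv2.resize(b[120:220,240:440],(500,250))[:, :][:250].copy() if 0 else cv2.copyMakeBorder(cv2.resize(b[120:220,250:400],(450,300)),0,0,0,0,0)]))
for d in ctrl.trace('top','plate_grip')[:2]: 
    m=d['pixels']; ys,xs=np.nonzero(m); print(d['conf'],len(xs),xs.min(),xs.max(),ys.min(),ys.max())
y=[np.cos(-.94),np.sin(-.94),0]
plan([([.50,-.06,.19],-Z,[np.cos(-.7),np.sin(-.7),0]),([.59,.00,.14],-Z,y)],.3,vmax=.04)
```

```text
pos [ 0.4959 -0.2152  0.1765] x [-0.003  0.003 -1.   ] y [ 0.823 -0.568 -0.004] op 0.348 F [ 0.8 -0.6  0.7] t 50.4
wrist 4 2 axle [ 0.5063 -0.2672] ang 22.6 rms 0.011
pins [np.float64(60.2), np.float64(98.9)] cups [[0.5506, -0.2487], [0.4878, -0.2229], [0.462, -0.2856], [0.5248, -0.3115]]
land specimen_a ([0.5006, -0.2194, 0.0492], 0.84) ([0.469, -0.2796, 0.0465], 0.73)
land blank_a ([0.5616, -0.2501, 0.0486], 0.88) ([0.526, -0.3057, 0.0542], 0.81)
land plate ([0.5992, 0.0095, -0.0005], 0.89)
land plate_grip ([0.6055, 0.0117, 0.0189], 0.8)
land specimen_a ([0.5018, -0.2215, 0.0481], 0.58) ([0.4716, -0.2765, 0.0496], 0.39)
land blank_a
land plate ([0.5997, 0.0089, -0.0008], 0.71) ([0.5105, -0.2612, 0.0651], 0.54) ([0.467, -0.2764, 0.0512], 0.38)
land plate_grip ([0.6012, 0.008, 0.0188], 0.64)
land lid_bar ([0.6269, -0.3615, 0.3163], 0.93) ([0.5084, -0.2599, 0.0674], 0.57)
1 1.4,-0,0.1,-0.0041,-0.0211,-0.0325,0.3
2 1.4,-0,0.1,-0.0041,-0.0219,-0.032,0.3
3 1.4,-0,0.1,-0.0042,-0.0226,-0.0315,0.3
4 1.4,-0,0.1,-0.0042,-0.0234,-0.0309,0.3
5 4.6,0,0,0.0167,0.0101,-0.0346,0.3
6 4.6,0,0,0.0167,0.0073,-0.0353,0.3
7 4.6,0,0,0.0167,0.0044,-0.0358,0.3
```

View pics/w16.png

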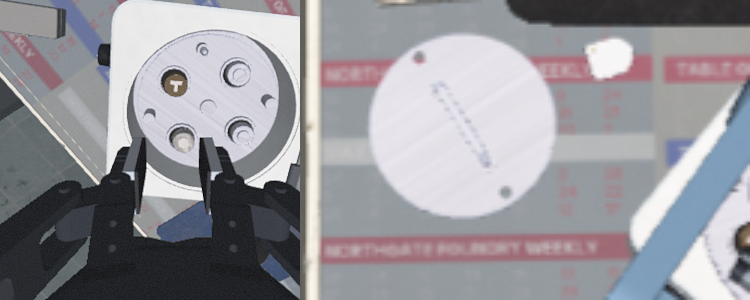

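>>> carry_out(motion=[1.4, 0, 0, -0.004, -0.021, -0.0325, 0.3, 1.4, 0, 0, -0.004, -0.022, -0.032, 0.3, 1.4, 0, 0, -0.004, -0.0226, -0.0315, 0.3, 1.4, 0, 0, -0.004, -0.0234, -0.031, 0.3, 4.6, 0, 0, 0.008, 0.01, -0.0346, 0.3, 4.6, 0, 0, 0.008, 0.0073, -0.0353, 0.3, 4.6, 0, 0, 0.008, 0.0044, -0.0358, 0.3, 0, 0, 0, 0, 0, 0, 0.3])

```text
time_s: 51.95
eef_pos: [0.5942, 0.0061, 0.1656]
eef_rot: [-0.211, -0.674, -0.214, 0.675]
wrist_force: [-0.3, -1.0, 0.2]
opening: 0.351
```

```bash
cat >> h.py <<'E'
def handle(c,P,im):
    """plate disc centre + hole positions from picture"""
    r=ctrl.trace(c,'plate'); d=r[0]; m=d['pixels'].astype(np.uint8); 
    K=np.array(ctrl.camera_params(c)['mtx'])
    ys,xs=np.nonzero(m); lo=(xs.min(),ys.min(),xs.max(),ys.max())
    W=np.array([pix_to_plane(c,P,(u,v),.005)[:2] for u,v in zip(xs[::7],ys[::7])]); print('plate trace',round(d['conf'],2),len(xs),lo,'mean',W.mean(0).round(4))
E
python3 - <<'E'
from h import *
Pt=campose('top')
h=[pix_to_plane('top',Pt,p,.005) for p in((290,139),(318.3,184))]; d=h[0]-h[1]
print(h,np.linalg.norm(d),'yaw',np.degrees(np.arctan2(d[1],d[0])),'mid',(h[0]+h[1])/2)
im,P=snap('wrist','w17'); handle('wrist',P,im); find('wrist',P,['plate','plate_grip'])
# rectified top view of plate plane z=.005, 0.5mm/px, centred (.601,.010)
K=np.array(ctrl.camera_params('wrist')['mtx']); Pi=np.linalg.inv(P)
g=np.mgrid[0:400,0:400].reshape(2,-1); x=.601+(200-g[0])*.0005; y=.010+(200-g[1])*.0005
def rect(z):
    c=(Pi@np.c_[x,y,np.full_like(x,z),np.ones_like(x)].T)[:3]; u=K@c; u=u[:2]/u[2]
    return cv2.remap(im,u[0].reshape(400,400).astype('f4'),u[1].reshape(400,400).astype('f4'),cv2.INTER_LINEAR)
cv2.imwrite('pics/w17r.png',np.hstack([rect(.005),rect(.023)])); st()
E
```

```text
[array([0.65833189, 0.04363021, 0.005     ]), array([ 0.5458659 , -0.02431324,  0.005     ])] 0.13139601021886024 yaw 31.137195968542404 mid [0.6020989  0.00965848 0.005     ]
plate trace 0.78 12146 (np.int64(262), np.int64(102), np.int64(386), np.int64(225)) mean [0.6057 0.0103]
land plate ([0.6014, 0.0037, 0.0015], 0.82)
land plate_grip ([0.5992, 0.0053, 0.022], 0.56)
pos [0.5919 0.0031 0.1674] x [-0.002  0.003 -1.   ] y [ 0.573 -0.82  -0.004] op 0.35 F [ 0.1  0.1 -0.4] t 52.15
```

View pics/w17r.png

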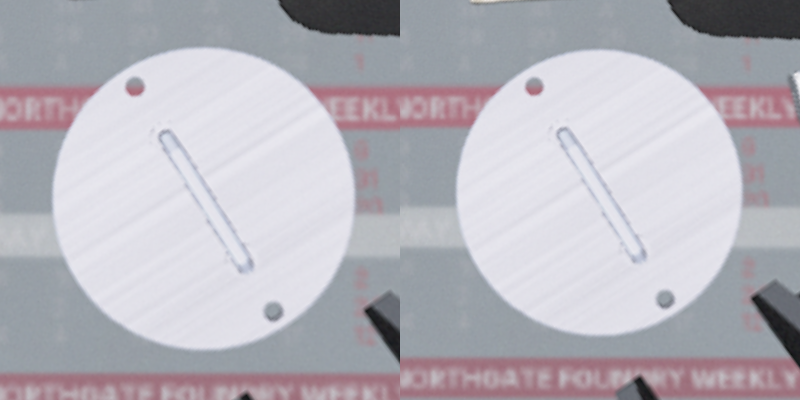

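Run:
```python
from h import *
y=[.521,-.853,0]
plan([([.6015,.0088,.05],-Z,y)],.35,vmax=.02)
```

```text
1 0.6,0,0,0.0196,0.0002,-0.0019,0.35
2 0.6,0,0,0.0196,0.0002,-0.0019,0.35
3 0.6,0,0,0.0196,0.0001,-0.0019,0.35
4 0.6,0,0,0.0196,0.0001,-0.0019,0.35
5 0.6,0,0,0.0196,0.0001,-0.0019,0.35
6 0.6,0,0,0.0196,0.0001,-0.0019,0.35
```

>>> carry_out(motion=[-0.0, 0, 0, 0.0196, 0.0002, -0.0019, 0.35, 0.7, 0, 0, 0.0196, 0.0002, -0.0019, 0.35, 0.7, 0, 0, 0.0196, 0, -0.0019, 0.35, 0.7, 0, 0, 0.0196, 0, -0.0019, 0.35, 0.7, 0, 0, 0.0196, 0, -0.0019, 0.35, 0.7, 0, 0, 0.018, 0, -0.0019, 0.35, 0, 0, 0, 0, 0, 0, 0.35])

```text
time_s: 52.85
eef_pos: [0.6004, 0.0011, 0.0548]
eef_rot: [0.19, 0.684, 0.188, -0.679]
wrist_force: [-0.2, -0.9, -0.6]
opening: 0.324
```

Run:
```python
from h import *
im,P=snap('wrist'); find('wrist',P,['plate','plate_grip']); seg('wrist',P,'plate_grip',.01)
st()
y=[.521,-.853,0]
plan([([.6015,.0088,.0],-Z,y)],.35,vmax=.012);plan([([.6015,.0088,-.016],-Z,y)],.35,n=5)
```

```text
land plate ([0.6001, 0.0062, -0.0002], 0.94)
land plate_grip ([0.6009, 0.0061, 0.0206], 0.89)
seg plate_grip 0.58 23251 [0.6127 0.0147 0.01  ]
pos [0.6036 0.0011 0.0584] x [ 0.013 -0.002 -1.   ] y [ 0.515 -0.857  0.008] op 0.322 F [ 0.4  0.1 -0.1] t 53.05
1 -0.1,-0.1,-0.1,0.0117,-0.0016,-0.0003,0.35
2 -0.1,-0.1,-0.1,0.0117,-0.0016,-0.0003,0.35
3 -0.1,-0.1,-0.1,0.0117,-0.0016,-0.0004,0.35
4 -0.1,-0.1,-0.1,0.0117,-0.0016,-0.0004,0.35
5 -0.1,-0.1,-0.1,0.0117,-0.0015,-0.0004,0.35
1 -0.1,-0.1,-0.1,0.0149,-0.0017,-0.0003,0.35
2 -0.1,-0.1,-0.1,0.0149,-0.0016,-0.0003,0.35
3 -0.1,-0.1,-0.1,0.0149,-0.0016,-0.0003,0.35
4 -0.1,-0.1,-0.1,0.0149,-0.0016,-0.0004,0.35
5 -0.1,-0.1,-0.1,0.0149,-0.0016,-0.0004,0.35
```

>>> carry_out(motion=[-0.1, -0.1, -0.1, 0.0117, -0.0016, -0.0003, 0.35, -0.1, -0.1, -0.1, 0.0117, -0.0016, -0.0003, 0.35, -0.1, -0.1, -0.1, 0.0117, -0.0016, -0.0003, 0.35, -0.1, -0.1, -0.1, 0.0117, -0.0016, -0.0003, 0.35, 0, 0, 0, 0.01, -0.0015, -0.0003, 0.35, 0, 0, 0, 0, 0, 0, 0.35])

```text
time_s: 53.65
eef_pos: [0.6021, 0.0091, -0.0012]
eef_rot: [0.192, 0.683, 0.191, -0.679]
wrist_force: [-1.5, 0.4, -0.5]
opening: 0.323
```

Run:
```python
from h import *
st()
y=[.521,-.853,0]
plan([([.6015,.0085,-.016],-Z,y)],.35,n=3)
```

```text
pos [ 0.6021  0.0091 -0.0012] x [ 0.006  0.    -1.   ] y [ 0.523 -0.853  0.003] op 0.323 F [-1.5  0.4 -0.5] t 53.65
1 0,-0.1,-0.1,0.0049,0,0.0003,0.35
2 0,-0.1,-0.1,0.0049,0,0.0003,0.35
3 0,-0.1,-0.1,0.0049,0.0001,0.0003,0.35
```

>>> carry_out(motion=[0, -0.1, -0.1, 0.005, 0, 0.0003, 0.35, 0, -0.1, -0.1, 0.005, 0, 0.0003, 0.35, 0, -0.1, -0.1, 0.004, 0, 0.0003, 0.35, 0, 0, 0, 0, 0, 0, 0.6, 0, 0, 0, 0, 0, 0, 1, 0, 0, 0, 0, 0, 0, 1, 0, 0, 0, 0, 0, 0, 1])

```text
time_s: 54.35
eef_pos: [0.6016, 0.0085, -0.0163]
eef_rot: [-0.191, -0.68, -0.193, 0.681]
wrist_force: [0.1, -1.3, -2.7]
opening: 0.06
```

Run:
```python
from h import *
st()
```

```text
pos [ 0.6016  0.0085 -0.0163] x [-0.002  0.002 -1.   ] y [ 0.523 -0.853 -0.003] op 0.06 F [ 0.1 -1.3 -2.7] t 54.35
```

>>> carry_out(motion=[0, 0, 0, -0.01, 0, 0, 1, 0, 0, 0, -0.02, 0, 0, 1, 0, 0, 0, -0.03, 0, 0, 1, 0, 0, 0, -0.03, 0, 0, 1, 0, 0, 0, -0.03, 0, 0, 1, 0, 0, 0, -0.02, 0, 0, 1, 0, 0, 0, 0, 0, 0, 1])

```text
time_s: 55.05
eef_pos: [0.6004, 0.0085, 0.1313]
eef_rot: [-0.191, -0.679, -0.193, 0.682]
wrist_force: [-0.0, 0.0, -1.5]
opening: 0.06
```

Run:
```python
from h import *
im,P=snap('wrist'); find('wrist',P,['plate','plate_grip']); st()
a,Ps=snap('side'); cups('side',Ps)
y1=[np.cos(-.8),np.sin(-.8),0]; a=np.radians(62-90); y2=[np.cos(a),np.sin(a),0]
plan([([.50,-.08,.14],-Z,y1),([.47,-.20,.14],-Z,y2)],1,vmax=.035)
```

```text
land plate ([0.6006, 0.0069, 0.1487], 0.57)
land plate_grip ([0.6012, 0.0057, 0.1678], 0.81)
pos [0.5974 0.009  0.1263] x [-0.012  0.004 -1.   ] y [ 0.523 -0.853 -0.009] op 0.062 F [ 0.3 -1.1 -2.4] t 55.2
side 3 2 axle [ 0.5117 -0.26  ] ang 16.3 rms 0.0016
pins [np.float64(59.9), np.float64(-120.7)] cups [[0.5577, -0.2465], [0.4982, -0.2139], [0.4656, -0.2735], [0.5251, -0.3061]]
1 -3.2,0.1,0.2,-0.0035,0.0063,0.0323,1
2 -3.2,0.1,0.2,-0.0035,0.0045,0.0326,1
3 -3.2,0.1,0.2,-0.0036,0.0027,0.0328,1
4 -3.2,0.1,0.2,-0.0037,0.0009,0.0329,1
5 -4.5,0,0,0,0.0163,0.0263,1
6 -4.5,0,0,0,0.0142,0.0275,1
7 -4.5,0,0,0,0.012,0.0285,1
8 -4.5,0,0,0,0.0098,0.0293,1
```

Run:
```python
from h import *
y1=[np.cos(-.8),np.sin(-.8),0]; a=np.radians(62-90); y2=[np.cos(a),np.sin(a),0]
plan([([.50,-.10,.15],-Z,y1),([.512,-.2615,.14],-Z,y2)],1,vmax=.035)
```

```text
1 -2.5,0.1,0.1,-0.0048,0.0084,0.0279,1
2 -2.5,0.1,0.1,-0.0048,0.0072,0.0283,1
3 -2.5,0.1,0.1,-0.0049,0.006,0.0286,1
4 -2.5,0.1,0.1,-0.0049,0.0047,0.0288,1
5 -2.5,0.1,0.1,-0.0049,0.0034,0.029,1
6 -3.6,0,0,0.002,0.0248,0.0208,1
7 -3.6,0,0,0.002,0.0235,0.0223,1
8 -3.6,0,0,0.002,0.0221,0.0237,1
9 -3.6,0,0,0.002,0.0206,0.025,1
10 -3.6,0,0,0.002,0.019,0.0263,1
```

>>> carry_out(motion=[-2.5, 0.1, 0.1, -0.007, 0.0084, 0.028, 1, -2.5, 0.1, 0.1, -0.007, 0.0072, 0.0283, 1, -2.5, 0.1, 0.1, -0.007, 0.006, 0.0286, 1, -2.5, 0.1, 0.1, -0.007, 0.005, 0.029, 1, -2.5, 0.1, 0.1, -0.006, 0.0034, 0.029, 1, -3.6, 0, 0, 0, 0.0248, 0.0208, 1, -3.6, 0, 0, 0, 0.0235, 0.0223, 1, -3.6, 0, 0, 0, 0.022, 0.0237, 1, -3.6, 0, 0, 0, 0.0206, 0.025, 1, -3.6, 0, 0, 0, 0.019, 0.0263, 1])

```text
time_s: 56.35
eef_pos: [0.5036, -0.2638, 0.1456]
eef_rot: [-0.364, -0.597, -0.381, 0.605]
wrist_force: [1.2, 0.7, -1.2]
opening: 0.063
```

Run:
```python
from h import *
st();im,P=snap('wrist','w18'); find('wrist',P,['plate','plate_grip','pin0']); st()
a,Ps=snap('side','s18'); find('side',Ps,['plate','plate_grip','pin0','cup0'])
a=np.radians(62-90); y2=[np.cos(a),np.sin(a),0]
plan([([.5125,-.262,.10],-Z,y2)],1,vmax=.015)
```

```text
pos [ 0.5036 -0.2638  0.1456] x [-0.022  0.013 -1.   ] y [ 0.895 -0.445 -0.026] op 0.063 F [ 1.2  0.7 -1.2] t 56.35
land plate ([0.5015, -0.2675, 0.1624], 0.65)
land plate_grip ([0.5034, -0.266, 0.1863], 0.92)
land pin0 ([0.5422, -0.2025, 0.0801], 0.97)
pos [ 0.5034 -0.263   0.1455] x [-0.023  0.014 -1.   ] y [ 0.893 -0.449 -0.026] op 0.062 F [-0.2  1.1 -3.1] t 56.55
land plate ([0.502, -0.2614, 0.163], 0.61)
land plate_grip ([0.5333, -0.3092, 0.0488], 0.72) ([0.5031, -0.2611, 0.1801], 0.6)
land pin0 ([0.481, -0.317, 0.0755], 0.66) ([0.4971, -0.2141, 0.048], 0.64) ([0.5259, -0.3087, 0.0507], 0.4)
land cup0 ([0.4677, -0.2758, 0.048], 0.86) ([0.5578, -0.2494, 0.0486], 0.82) ([0.5281, -0.3084, 0.0502], 0.66) ([0.4959, -0.2156, 0.049], 0.63)
1 0.4,-0,0.3,0.0117,0.0022,-0.0008,1
2 0.4,-0,0.3,0.0117,0.0021,-0.0009,1
3 0.4,-0,0.3,0.0117,0.002,-0.0009,1
4 0.4,-0,0.3,0.0117,0.0019,-0.0009,1
```

>>> carry_out(motion=[0.4, 0, 0.3, 0.0117, 0.0022, -0.0008, 1, 0.4, 0, 0.3, 0.0117, 0.0022, -0.0008, 1, 0.4, 0, 0.3, 0.0117, 0.0021, -0.0009, 1, 0.4, 0, 0.3, 0.0117, 0.002, -0.0009, 1, 0, 0, 0, 0.012, 0, 0, 1, 0, 0, 0, 0, 0, 0, 1])

```text
time_s: 57.4
eef_pos: [0.5128, -0.259, 0.0813]
eef_rot: [-0.362, -0.606, -0.365, 0.607]
wrist_force: [-0.1, -0.1, -2.2]
opening: 0.059
```

Run:
```python
from h import *
st();im,P=snap('wrist','w19'); find('wrist',P,['plate','plate_grip','pin0']); st()
a=np.radians(62-90); y2=[np.cos(a),np.sin(a),0]
plan([([.5128,-.2622,.07],-Z,y2)],1,vmax=.005)
```

```text
pos [ 0.5128 -0.259   0.0813] x [-0.002  0.004 -1.   ] y [ 0.882 -0.471 -0.004] op 0.059 F [-0.1 -0.1 -2.2] t 57.4
land plate ([0.5122, -0.2634, 0.098], 0.61)
land plate_grip ([0.5118, -0.2589, 0.1213], 0.79)
land pin0 ([0.5433, -0.2032, 0.0777], 0.64)
pos [ 0.5148 -0.2607  0.0847] x [ 0.002  0.    -1.   ] y [ 0.882 -0.471  0.002] op 0.062 F [ 0.7 -1.3 -2.5] t 57.6
1 -0,-0,-0,0.0049,-0.0003,0.0008,1
2 -0,-0,-0,0.0049,-0.0003,0.0008,1
3 -0,-0,-0,0.0049,-0.0003,0.0008,1
```

>>> carry_out(motion=[0, 0, 0, 0.005, -0.0003, 0.0008, 1, 0, 0, 0, 0.005, -0.0003, 0.0008, 1, 0, 0, 0, 0.005, -0.0003, 0.0008, 1, 0, 0, 0, 0, 0, 0, 1])

```text
time_s: 58.0
eef_pos: [0.5139, -0.2637, 0.0705]
eef_rot: [0.365, 0.608, 0.362, -0.605]
wrist_force: [0.2, -0.1, -2.3]
opening: 0.064
```

Run:
```python
from h import *
st();im,P=snap('wrist','w20'); M=T()
K=np.array(ctrl.camera_params('wrist')['mtx']); Pi=np.linalg.inv(P)
c=M[:3,3]-.0163*M[:3,0]; u=M[:3,2]*-1 # toward 62deg
def pr(p):
    q=K@(Pi@np.r_[p,1])[:3]; return (q[:2]/q[2]).round(1)
ax=np.array([.5128,-.2622]);pd=np.array([np.cos(np.radians(62)),np.sin(np.radians(62))])
print('hole pred',pr(c+.066*u+[0,0,.005]),'bottom',pr(c+.066*u),'pin tip pred',pr(np.r_[ax+.066*pd,.079]), 'px/mm',np.linalg.norm(pr(c+.067*u)-pr(c+.066*u)))
hp=pr(c+.066*u+[0,0,.005]).astype(int)
cv2.imwrite('pics/w20c.png',cv2.resize(im[hp[1]-50:hp[1]+50,hp[0]-60:hp[0]+60],(720,600),interpolation=cv2.INTER_CUBIC)); print(hp)
```

```text
pos [ 0.5139 -0.2637  0.0705] x [ 0.005 -0.002 -1.   ] y [ 0.882 -0.471  0.006] op 0.064 F [ 0.2 -0.1 -2.3] t 58.0
hole pred [320.9 129.7] bottom [320.9 129. ] pin tip pred [317.4 126.5] px/mm 1.9000000000000057
[320 129]
```

View pics/w20c.png

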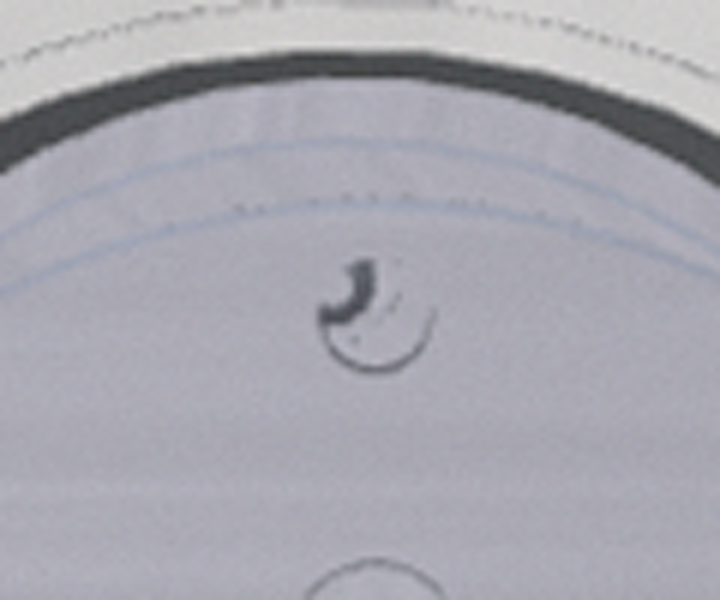

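>>> carry_out(motion=[-0.9, 0, 0, 0, -0.0008, -0.0011, 1, -0.9, 0, 0, 0, -0.0008, -0.0011, 1, 0, 0, 0, 0, 0, 0, 1])

```text
time_s: 58.35
eef_pos: [0.5138, -0.261, 0.0711]
eef_rot: [0.376, 0.601, 0.372, -0.599]
wrist_force: [-0.4, -0.4, -2.5]
opening: 0.06
```

Run:
```python
from h import *
st();a=np.radians(-26.2); y2=[np.cos(a),np.sin(a),0]
t=np.array([.5139,-.2637])+ -.0017*np.array([.882,-.471])+ -.0022*np.array([-.471,-.882]); print(t)
plan([([*t,.064],-Z,y2)],1,vmax=.003)
```

```text
pos [ 0.5138 -0.261   0.0711] x [ 0.006 -0.003 -1.   ] y [ 0.897 -0.441  0.006] op 0.06 F [-0.4 -0.4 -2.5] t 58.35
[ 0.5134368 -0.2609589]
1 0,0,-0.1,0.0024,-0.0001,0,1
2 0,0,-0.1,0.0024,-0.0001,0,1
3 0,0,-0.1,0.0024,-0.0001,0,1
```

Lowering in 2 mm steps while watching the force.

>>> carry_out(motion=[0, 0, -0.1, 0.0025, -0.0001, 0, 1, 0, 0, -0.1, 0.0025, -0.0001, 0, 1, 0, 0, -0.1, 0.0025, -0.0001, 0, 1, 0, 0, 0, 0.002, 0, 0, 1, 0, 0, 0, 0.002, 0, 0, 1, 0, 0, 0, 0, 0, 0, 1])

```text
time_s: 58.95
eef_pos: [0.5137, -0.2609, 0.0586]
eef_rot: [0.374, 0.6, 0.374, -0.6]
wrist_force: [-1.0, 0.1, -1.7]
opening: 0.06
```

Run:
```python
from h import *
st();im,P=snap('wrist','w21'); find('wrist',P,['plate','pin0']); st()
g=im[95:160,280:365]; cv2.imwrite('pics/w21c.png',cv2.resize(g,(680,520),interpolation=cv2.INTER_CUBIC))
```

```text
pos [ 0.5137 -0.2609  0.0586] x [ 0.001 -0.001 -1.   ] y [ 0.898 -0.441  0.001] op 0.06 F [-1.   0.1 -1.7] t 58.95
land plate ([0.5128, -0.2658, 0.0743], 0.95)
land pin0 ([0.4872, -0.324, 0.076], 0.85) ([0.5401, -0.2027, 0.0793], 0.84)
pos [ 0.5139 -0.261   0.0591] x [ 0.001 -0.001 -1.   ] y [ 0.898 -0.441  0.002] op 0.064 F [-0.2 -0.4 -3.8] t 59.1
```

>>> carry_out(motion=[0, 0, 0, 0.002, 0, 0, 1, 0, 0, 0, 0.002, 0, 0, 1, 0, 0, 0, 0.002, 0, 0, 1, 0, 0, 0, 0.0015, 0, 0, 1, 0, 0, 0, 0, 0, 0, 1])

```text
time_s: 59.6
eef_pos: [0.5134, -0.2608, 0.0512]
eef_rot: [-0.374, -0.6, -0.374, 0.6]
wrist_force: [-1.2, -0.3, -1.4]
opening: 0.058
```

Run:
```python
from h import *
st();im,P=snap('wrist'); find('wrist',P,['plate','plate_grip','pin0']); st()
```

```text
pos [ 0.5134 -0.2608  0.0512] x [ 0.    -0.001 -1.   ] y [ 0.898 -0.441  0.001] op 0.058 F [-1.2 -0.3 -1.4] t 59.6
land plate ([0.5103, -0.2625, 0.0676], 0.75)
land plate_grip ([0.5126, -0.2673, 0.0928], 0.96)
land pin0 ([0.4846, -0.3207, 0.0758], 0.94) ([0.5415, -0.2028, 0.0783], 0.71)
pos [ 0.5134 -0.2608  0.0514] x [ 0.    -0.001 -1.   ] y [ 0.898 -0.441  0.   ] op 0.063 F [-1.   0.8 -2.1] t 59.8
```

>>> carry_out(motion=[0, 0, 0, 0.001, 0, 0, 1, 0, 0, 0, 0.0005, 0, 0, 0.7, 0, 0, 0, 0, 0, 0, 0.5, 0, 0, 0, 0, 0, 0, 0.5, 0, 0, 0, -0.01, 0, 0, 0.5, 0, 0, 0, -0.02, 0, 0, 0.5, 0, 0, 0, -0.015, 0, 0, 0.8, 0, 0, 0, 0, -0.014, 0, 1, 0, 0, 0, 0, -0.014, 0, 1, 0, 0, 0, 0, 0, 0, 1])

```text
time_s: 60.8
eef_pos: [0.4914, -0.2509, 0.1031]
eef_rot: [0.378, 0.601, 0.37, -0.599]
wrist_force: [-0.6, -0.1, -0.3]
opening: 0.001
```

Run:
```python
from h import *
st();im,P=snap('wrist','w22'); find('wrist',P,['plate','plate_grip','pin0','axle']); 
a,Ps=snap('side','s22'); find('side',Ps,['plate','plate_grip','pin0','lid_bar'])
cv2.imwrite('pics/w22c.png',np.hstack([cv2.resize(im[60:310,170:470],(420,350)),cv2.resize(a[190:330,250:418],(420,350),interpolation=cv2.INTER_CUBIC)])[:, :800]); st()
# target: bar centre (axle) start point in tool coordinates
M=T(); ax=np.array([.5134,-.2608]); u=np.array([.441,.898]); yy=np.array([.898,-.441])
p=ax+.025*u-.028*yy; go([*p,.050],-Z,[.898,-.441,0])
```

```text
pos [ 0.4914 -0.2509  0.1031] x [ 0.009 -0.007 -1.   ] y [ 0.898 -0.441  0.011] op 0.001 F [-0.6 -0.1 -0.3] t 60.8
land plate ([0.5132, -0.2658, 0.0654], 0.93) ([0.512, -0.262, 0.0904], 0.66)
land plate_grip ([0.5114, -0.26, 0.0874], 0.97)
land pin0 ([0.5415, -0.2043, 0.078], 0.64)
land axle
land plate ([0.514, -0.2615, 0.0705], 0.66)
land plate_grip ([0.5134, -0.2631, 0.086], 0.88) ([0.5151, -0.2596, 0.0031], 0.53)
land pin0 ([0.4782, -0.3172, 0.0789], 0.5)
land lid_bar ([0.6271, -0.3594, 0.3159], 0.63)
pos [ 0.4918 -0.2511  0.1017] x [ 0.008 -0.006 -1.   ] y [ 0.898 -0.441  0.01 ] op -0.002 F [ 0.2  0.5 -0.4] t 61.3
shift [ 0.0516 -0.0049 -0.0259] rv [ 0.01  0.12 -0.55]
```

View pics/w22c.png

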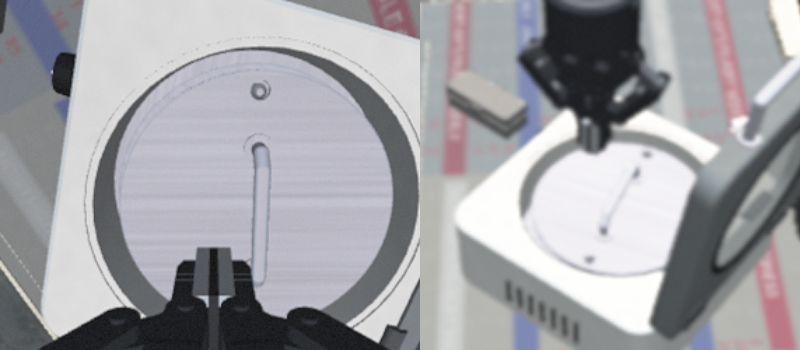

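>>> carry_out(motion=[0, 0, 0, 0, -0.004, -0.013, 1, 0, 0, 0, 0, -0.003, -0.013, 1, 0, 0, -0.3, 0.015, 0, 0, 1, 0, 0, -0.2, 0.015, 0, 0, 1, 0, 0, 0, 0.012, 0, 0, 1, 0, 0, 0, 0.004, 0, 0, 1, 0, 0, 0, 0, 0, 0, 1])

```text
time_s: 62.0
eef_pos: [0.4966, -0.2209, 0.0496]
eef_rot: [-0.374, -0.599, -0.375, 0.601]
wrist_force: [0.1, -0.3, 0.2]
opening: 0.001
```

Run:
```python
from h import *
st();M=T(); ax=np.array([.5134,-.2608]); u=np.array([.441,.898]); yy=np.array([.898,-.441])
d=M[:2,3]-ax; print('y off',d@yy,'u off',d@u)
im,P=snap('wrist'); find('wrist',P,['plate','plate_grip','pin0'])
```

```text
pos [ 0.4966 -0.2209  0.0496] x [-0.004  0.    -1.   ] y [ 0.898 -0.44  -0.003] op 0.001 F [ 0.1 -0.3  0.2] t 62.0
y off -0.032649690799142685 u off 0.028431830391184274
land plate ([0.5132, -0.2634, 0.0652], 0.95)
land plate_grip
land pin0 ([0.5391, -0.2011, 0.0765], 0.9)
```

>>> carry_out(motion=[0, 0, 0, 0, 0.009, 0, 1, 0, 0, 0, 0, 0.013, 0, 1, 0, 0, 0, 0, 0.015, 0, 1, 0, 0, 0, 0, 0.014, 0, 1, 0, 0, 0, -0.035, 0, 0, 1, 0, 0, 0, -0.045, 0, 0, 1, 0, 0, 0, -0.045, 0, 0, 1, 0, 0, 0, -0.04, 0, 0, 1, 0, 0, 0, 0, 0, 0, 1])

```text
time_s: 63.1
eef_pos: [0.5481, -0.2473, 0.2248]
eef_rot: [-0.374, -0.599, -0.374, 0.601]
wrist_force: [0.5, -0.2, 0.1]
opening: 0.001
```

Run:
```python
from h import *
st()
for i in range(3):
    im,P=snap('wrist'); t=ctrl.get_obs()['time_s']; r=[w(P,d['point']) for d in ctrl.landmark_of('wrist','pin0') if d['conf']>.5]
    print(t,[ (np.degrees(np.arctan2(*(p[:2]-[.513,-.262])[::-1])).round(1), p.round(3).tolist()) for p in r[:2]])
```

```text
pos [ 0.5481 -0.2473  0.2248] x [-0.003 -0.001 -1.   ] y [ 0.897 -0.441 -0.002] op 0.001 F [ 0.5 -0.2  0.1] t 63.1
63.15 [(np.float64(155.8), [0.454, -0.235, 0.078]), (np.float64(-27.5), [0.575, -0.294, 0.076])]
63.25 [(np.float64(118.0), [0.482, -0.204, 0.076]), (np.float64(-61.5), [0.545, -0.321, 0.076])]
63.35 [(np.float64(84.1), [0.52, -0.199, 0.077])]
```

>>> carry_out(motion=[0, 0, 0, 0, 0, 0, 0.35, 0, 0, 0, 0, 0, 0, 0.35, 0, 0, 0, 0, 0, 0, 0.35, 0, 0, 0, 0, 0, 0, 0.35, 0, 0, 0, 0, 0, 0, 0.35, 0, 0, 0, 0, 0, 0, 0.35, 0, 0, 0, 0, 0, 0, 0.35, 0, 0, 0, 0, 0, 0, 0.35, 0, 0, 0, 0, 0, 0, 0.35, 0, 0, 0, 0, 0, 0, 0.35])

```text
time_s: 64.4
eef_pos: [0.5418, -0.243, 0.2107]
eef_rot: [-0.366, -0.596, -0.382, 0.605]
wrist_force: [0.2, 0.5, 0.3]
opening: 0.326
```

>>> carry_out(motion=[0, 0, 0, 0, 0, 0, 0.35, 0, 0, 0, 0, 0, 0, 0.35, 0, 0, 0, 0, 0, 0, 0.35, 0, 0, 0, 0, 0, 0, 0.35, 0, 0, 0, 0, 0, 0, 0.35, 0, 0, 0, 0, 0, 0, 0.35, 0, 0, 0, 0, 0, 0, 0.35, 0, 0, 0, 0, 0, 0, 0.35, 0, 0, 0, 0, 0, 0, 0.35, 0, 0, 0, 0, 0, 0, 0.35])

```text
time_s: 65.4
eef_pos: [0.5419, -0.243, 0.2108]
eef_rot: [-0.366, -0.596, -0.382, 0.604]
wrist_force: [-0.5, 0.6, 0.5]
opening: 0.327
```

>>> carry_out(motion=[0, 0, 0, 0, 0, 0, 0.35, 0, 0, 0, 0, 0, 0, 0.35, 0, 0, 0, 0, 0, 0, 0.35, 0, 0, 0, 0, 0, 0, 0.35, 0, 0, 0, 0, 0, 0, 0.35, 0, 0, 0, 0, 0, 0, 0.35, 0, 0, 0, 0, 0, 0, 0.35, 0, 0, 0, 0, 0, 0, 0.35, 0, 0, 0, 0, 0, 0, 0.35, 0, 0, 0, 0, 0, 0, 0.35])

```text
time_s: 66.4
eef_pos: [0.5419, -0.243, 0.2108]
eef_rot: [-0.366, -0.596, -0.382, 0.604]
wrist_force: [0.3, -0.7, -0.2]
opening: 0.325
```

>>> carry_out(motion=[0, 0, 0, 0, 0, 0, 0.35, 0, 0, 0, 0, 0, 0, 0.35, 0, 0, 0, 0, 0, 0, 0.35, 0, 0, 0, 0, 0, 0, 0.35, 0, 0, 0, 0, 0, 0, 0.35, 0, 0, 0, 0, 0, 0, 0.35, 0, 0, 0, 0, 0, 0, 0.35, 0, 0, 0, 0, 0, 0, 0.35, 0, 0, 0, 0, 0, 0, 0.35, 0, 0, 0, 0, 0, 0, 0.35])

```text
time_s: 67.4
eef_pos: [0.5419, -0.2431, 0.2108]
eef_rot: [-0.366, -0.596, -0.382, 0.604]
wrist_force: [0.1, -0.1, -0.4]
opening: 0.327
```

>>> carry_out(motion=[0, 0, 0, 0, 0, 0, 0.35, 0, 0, 0, 0, 0, 0, 0.35, 0, 0, 0, 0, 0, 0, 0.35, 0, 0, 0, 0, 0, 0, 0.35, 0, 0, 0, 0, 0, 0, 0.35, 0, 0, 0, 0, 0, 0, 0.35, 0, 0, 0, 0, 0, 0, 0.35, 0, 0, 0, 0, 0, 0, 0.35, 0, 0, 0, 0, 0, 0, 0.35, 0, 0, 0, 0, 0, 0, 0.35])

```text
time_s: 68.4
eef_pos: [0.5419, -0.243, 0.2108]
eef_rot: [-0.366, -0.596, -0.382, 0.604]
wrist_force: [0.1, 0.1, -0.4]
opening: 0.324
```

>>> carry_out(motion=[0, 0, 0, 0, 0, 0, 0.35, 0, 0, 0, 0, 0, 0, 0.35, 0, 0, 0, 0, 0, 0, 0.35, 0, 0, 0, 0, 0, 0, 0.35, 0, 0, 0, 0, 0, 0, 0.35, 0, 0, 0, 0, 0, 0, 0.35, 0, 0, 0, 0, 0, 0, 0.35, 0, 0, 0, 0, 0, 0, 0.35, 0, 0, 0, 0, 0, 0, 0.35, 0, 0, 0, 0, 0, 0, 0.35])

```text
time_s: 69.4
eef_pos: [0.5419, -0.243, 0.2108]
eef_rot: [-0.366, -0.596, -0.382, 0.604]
wrist_force: [-0.8, -0.4, 0.4]
opening: 0.328
```

>>> carry_out(motion=[0, 0, 0, 0, 0, 0, 0.35, 0, 0, 0, 0, 0, 0, 0.35, 0, 0, 0, 0, 0, 0, 0.35, 0, 0, 0, 0, 0, 0, 0.35, 0, 0, 0, 0, 0, 0, 0.35, 0, 0, 0, 0, 0, 0, 0.35, 0, 0, 0, 0, 0, 0, 0.35, 0, 0, 0, 0, 0, 0, 0.35, 0, 0, 0, 0, 0, 0, 0.35, 0, 0, 0, 0, 0, 0, 0.35])

```text
time_s: 70.4
eef_pos: [0.5419, -0.243, 0.2108]
eef_rot: [-0.366, -0.596, -0.382, 0.604]
wrist_force: [-0.4, 1.0, 0.5]
opening: 0.319
```

>>> carry_out(motion=[0, 0, 0, 0, 0, 0, 0.35, 0, 0, 0, 0, 0, 0, 0.35, 0, 0, 0, 0, 0, 0, 0.35, 0, 0, 0, 0, 0, 0, 0.35, 0, 0, 0, 0, 0, 0, 0.35, 0, 0, 0, 0, 0, 0, 0.35, 0, 0, 0, 0, 0, 0, 0.35, 0, 0, 0, 0, 0, 0, 0.35, 0, 0, 0, 0, 0, 0, 0.35, 0, 0, 0, 0, 0, 0, 0.35])

```text
time_s: 71.4
eef_pos: [0.5419, -0.243, 0.2108]
eef_rot: [-0.366, -0.596, -0.382, 0.604]
wrist_force: [-0.4, -0.1, -0.1]
opening: 0.324
```

```bash
cat > spin.py <<'E'
from h import *
for i in range(3):
    im,P=snap('wrist'); t=ctrl.get_obs()['time_s']; r=[w(P,d['point']) for d in ctrl.landmark_of('wrist','pin0') if d['conf']>.5]
    print(t,[ (np.degrees(np.arctan2(*(p[:2]-[.513,-.262])[::-1])).round(1), p.round(3).tolist()) for p in r[:2]])
E
python3 - <<'E'
import spin
from h import *
find('wrist',campose('wrist'),['plate','lid_bar']); st()
plan([([.6228,-.3585,.40],-Z,XD)],.35,vmax=.04)
E
```

```text
71.45 [(np.float64(69.6), [0.535, -0.202, 0.074])]
71.55 [(np.float64(-118.3), [0.482, -0.319, 0.078]), (np.float64(59.8), [0.546, -0.205, 0.078])]
71.65 [(np.float64(57.0), [0.549, -0.207, 0.078]), (np.float64(-123.1), [0.479, -0.315, 0.077])]
land plate ([0.5136, -0.2661, 0.0636], 0.96)
land lid_bar
pos [ 0.5419 -0.2431  0.2108] x [-0.022  0.012 -1.   ] y [ 0.897 -0.441 -0.025] op 0.326 F [-0.2  0.1 -0.4] t 71.8
1 2.2,0,0.2,-0.0321,0.0198,0.0113,0.35
2 2.2,0,0.2,-0.032,0.0203,0.0105,0.35
3 2.2,0,0.2,-0.0319,0.0209,0.0097,0.35
4 2.2,0,0.2,-0.0318,0.0214,0.0089,0.35
5 2.2,0,0.2,-0.0317,0.0218,0.008,0.35
6 2.2,0,0.2,-0.0316,0.0222,0.0072,0.35
```

>>> carry_out(motion=[0, 0, 0.7, -0.045, 0, 0, 0.35, 0, 0, 0.7, -0.045, 0, 0, 0.35, 0, 0, 0, -0.045, 0.005, 0, 0.35, 2.2, 0, 0, -0.04, 0.02, 0.009, 0.35, 2.2, 0, 0, -0.02, 0.024, 0.009, 0.35, 2.2, 0, 0, 0, 0.026, 0.009, 0.35, 2.2, 0, 0, 0, 0.026, 0.008, 0.35, 2.2, 0, 0, 0, 0.025, 0.008, 0.35, 2.2, 0, 0, 0, 0.012, 0.008, 0.35, 0, 0, 0, 0, 0, 0, 0.35])

```text
time_s: 72.8
eef_pos: [0.6368, -0.3618, 0.4132]
eef_rot: [0.3, 0.641, 0.3, -0.64]
wrist_force: [0.1, 0.3, -0.7]
opening: 0.322
```

>>> carry_out(motion=[0, 0, 0, 0, 0, 0, 0.35, 0, 0, 0, 0, 0, 0, 0.35, 0, 0, 0, 0, 0, 0, 0.35, 0, 0, 0, 0, 0, 0, 0.35, 0, 0, 0, 0, 0, 0, 0.35, 0, 0, 0, 0, 0, 0, 0.35, 0, 0, 0, 0, 0, 0, 0.35, 0, 0, 0, 0, 0, 0, 0.35, 0, 0, 0, 0, 0, 0, 0.35, 0, 0, 0, 0, 0, 0, 0.35])

```text
time_s: 73.8
eef_pos: [0.6362, -0.3582, 0.4151]
eef_rot: [0.302, 0.64, 0.301, -0.639]
wrist_force: [-0.2, -0.6, 0.0]
opening: 0.325
```

>>> carry_out(motion=[0, 0, 0, 0, 0, 0, 0.35, 0, 0, 0, 0, 0, 0, 0.35, 0, 0, 0, 0, 0, 0, 0.35, 0, 0, 0, 0, 0, 0, 0.35, 0, 0, 0, 0, 0, 0, 0.35, 0, 0, 0, 0, 0, 0, 0.35, 0, 0, 0, 0, 0, 0, 0.35, 0, 0, 0, 0, 0, 0, 0.35, 0, 0, 0, 0, 0, 0, 0.35, 0, 0, 0, 0, 0, 0, 0.35])

```text
time_s: 74.8
eef_pos: [0.6361, -0.3584, 0.4148]
eef_rot: [0.302, 0.64, 0.301, -0.639]
wrist_force: [0.1, -0.1, 0.2]
opening: 0.322
```

Run:
```python
import spin
from h import *
im,P=snap('wrist');find('wrist',P,['lid_bar']); a,Ps=snap('side'); find('side',Ps,['lid_bar','pin0']); st()
plan([([.627,-.360,.34],-Z,XD)],.35,vmax=.02)
```

```text
74.85 [(np.float64(162.8), [0.451, -0.243, 0.077]), (np.float64(-16.0), [0.576, -0.28, 0.076])]
74.95 [(np.float64(161.6), [0.452, -0.242, 0.076]), (np.float64(-16.9), [0.576, -0.281, 0.078])]
75.05 [(np.float64(-16.3), [0.578, -0.281, 0.076]), (np.float64(162.0), [0.45, -0.242, 0.077])]
land lid_bar ([0.6279, -0.3635, 0.3172], 0.78)
land lid_bar ([0.6262, -0.3616, 0.315], 0.97)
land pin0
pos [ 0.6361 -0.3584  0.4148] x [ 0.002  0.001 -1.   ] y [ 0.771 -0.637  0.001] op 0.323 F [ 0.2 -0.3 -0.2] t 75.35
1 -0,-0,-0,0.0187,-0.0015,0.0018,0.35
2 -0,-0,-0,0.0187,-0.0015,0.0018,0.35
3 -0,-0,-0,0.0187,-0.0015,0.0018,0.35
4 -0,-0,-0,0.0187,-0.0015,0.0018,0.35
```

>>> carry_out(motion=[0, 0, 0, 0.018, -0.0015, 0.0018, 0.35, 0, 0, 0, 0.018, -0.0015, 0.0018, 0.35, 0, 0, 0, 0.018, -0.0015, 0.0018, 0.35, 0, 0, 0, 0.018, -0.001, 0.0018, 0.35, 0, 0, 0, 0, 0, 0, 0.35])

```text
time_s: 75.85
eef_pos: [0.6276, -0.3606, 0.3416]
eef_rot: [0.302, 0.641, 0.301, -0.638]
wrist_force: [0.9, -0.5, -0.7]
opening: 0.324
```

Run:
```python
from h import *
im,P=snap('wrist');find('wrist',P,['lid_bar']); st()
plan([([.627,-.361,.27],-Z,XD)],.35,vmax=.012)
```

```text
land lid_bar ([0.6306, -0.3663, 0.3153], 0.93)
pos [ 0.6286 -0.3612  0.3451] x [ 0.008 -0.004 -1.   ] y [ 0.772 -0.636  0.009] op 0.327 F [0.8 0.1 0.4] t 75.95
1 -0,-0,-0.1,0.0107,-0.0003,0.0001,0.35
2 -0,-0,-0.1,0.0107,-0.0003,0.0001,0.35
3 -0,-0,-0.1,0.0107,-0.0003,0.0001,0.35
4 -0,-0,-0.1,0.0107,-0.0003,0.0001,0.35
5 -0,-0,-0.1,0.0107,-0.0002,0.0001,0.35
6 -0,-0,-0.1,0.0107,-0.0002,0.0001,0.35
7 -0,-0,-0.1,0.0107,-0.0002,0.0001,0.35
```

>>> carry_out(motion=[0, 0, -0.1, 0.0107, 0, 0, 0.35, 0, 0, -0.1, 0.0107, 0, 0, 0.35, 0, 0, -0.1, 0.0107, 0, 0, 0.35, 0, 0, -0.1, 0.0107, 0, 0, 0.35, 0, 0, -0.1, 0.0107, 0, 0, 0.35, 0, 0, 0, 0.0107, 0, 0, 0.35, 0, 0, 0, 0.008, 0, 0, 0.35, 0, 0, 0, 0, 0, 0, 0.35])

```text
time_s: 76.75
eef_pos: [0.6302, -0.3618, 0.2693]
eef_rot: [0.302, 0.641, 0.301, -0.638]
wrist_force: [-0.0, 0.1, 0.1]
opening: 0.323
```

>>> carry_out(motion=[0, 0, 0, 0, 0, 0, 0.7, 0, 0, 0, 0, 0, 0, 1, 0, 0, 0, 0, 0, 0, 1, 0, 0, 0, 0, 0, 0, 1])

```text
time_s: 77.15
eef_pos: [0.6277, -0.3598, 0.2695]
eef_rot: [-0.3, -0.639, -0.303, 0.64]
wrist_force: [1.0, -0.9, -3.0]
opening: 0.089
```

Run:
```python
from lid import *
st(); lid(1.75,1.2,10,0); lid(1.2,.5,10,0)
```

```text
pos [ 0.6277 -0.3598  0.2695] x [-0.003  0.004 -1.   ] y [ 0.771 -0.636 -0.005] op 0.089 F [ 1.  -0.9 -3. ] t 77.15
1 [-0.0025, -0.013, 0.0]
2 [-0.0018, -0.0131, 0.0]
3 [-0.001, -0.0132, 0.0]
4 [-0.0003, -0.0133, 0.0]
5 [0.0004, -0.0133, 0.0]
6 [0.0011, -0.0132, 0.0]
7 [0.0019, -0.0131, 0.0]
8 [0.0026, -0.013, 0.0]
9 [0.0033, -0.0128, 0.0]
10 [0.004, -0.0126, 0.0]
1 [0.0061, -0.0157, 0.0]
2 [0.0072, -0.0153, 0.0]
3 [0.0082, -0.0147, 0.0]
4 [0.0092, -0.0141, 0.0]
5 [0.0102, -0.0134, 0.0]
6 [0.0111, -0.0127, 0.0]
7 [0.012, -0.0119, 0.0]
8 [0.0128, -0.011, 0.0]
9 [0.0135, -0.0101, 0.0]
10 [0.0142, -0.0091, 0.0]
```

Gripped on the bar (opening 0.089). Lowering the lid along its arc.

>>> carry_out(motion=[0, 0, 0, -0.0025, -0.013, 0, 1, 0, 0, 0, -0.0018, -0.013, 0, 1, 0, 0, 0, -0.001, -0.0132, 0, 1, 0, 0, 0, -0.0003, -0.0133, 0, 1, 0, 0, 0, 0.0004, -0.0133, 0, 1, 0, 0, 0, 0.0011, -0.0132, 0, 1, 0, 0, 0, 0.0019, -0.0131, 0, 1, 0, 0, 0, 0.0026, -0.013, 0, 1, 0, 0, 0, 0.0033, -0.0128, 0, 1, 0, 0, 0, 0.004, -0.0126, 0, 1])

```text
time_s: 78.15
eef_pos: [0.5345, -0.2795, 0.2662]
eef_rot: [0.308, 0.646, 0.294, -0.633]
wrist_force: [1.2, -0.2, -1.5]
opening: 0.09
```

Run:
```python
from lid import *
a0=now(); lid(a0,.55,10,0)
```

```text
[[ 0.025   0.7701 -0.6374  0.5345]
 [-0.0103 -0.6374 -0.7705 -0.2795]
 [-0.9996  0.0259 -0.008   0.2662]
 [ 0.      0.      0.      1.    ]] 0.08990012416682998 [ 1.23360119 -0.1827965  -1.53889315]
0.244829344283819 lid 1.2330851414894926
1 [0.0049, -0.0157, 0.0001]
2 [0.006, -0.0153, 0.0001]
3 [0.007, -0.0149, 0.0001]
4 [0.008, -0.0144, 0.0001]
5 [0.009, -0.0138, 0.0001]
6 [0.0099, -0.0132, 0.0001]
7 [0.0108, -0.0124, 0.0001]
8 [0.0116, -0.0117, 0.0001]
9 [0.0124, -0.0109, 0.0001]
10 [0.0131, -0.01, 0.0001]
```

>>> carry_out(motion=[0, 0, -0.2, 0.005, -0.0157, 0, 1, 0, 0, -0.2, 0.006, -0.0153, 0, 1, 0, 0, -0.2, 0.007, -0.015, 0, 1, 0, 0, -0.2, 0.008, -0.0144, 0, 1, 0, 0, -0.2, 0.009, -0.0138, 0, 1, 0, 0, -0.2, 0.01, -0.0132, 0, 1, 0, 0, -0.2, 0.0108, -0.0124, 0, 1, 0, 0, -0.2, 0.0116, -0.0117, 0, 1, 0, 0, -0.2, 0.0124, -0.011, 0, 1, 0, 0, -0.2, 0.013, -0.01, 0, 1])

```text
time_s: 79.15
eef_pos: [0.4414, -0.1994, 0.1795]
eef_rot: [0.308, 0.648, 0.293, -0.632]
wrist_force: [-3.4, 1.2, 3.7]
opening: 0.088
```

Run:
```python
from lid import *
a0=now(); lid(a0,.08,10,0)
```

```text
[[ 0.0283  0.7692 -0.6384  0.4414]
 [-0.0088 -0.6385 -0.7696 -0.1994]
 [-0.9996  0.0274 -0.0113  0.1795]
 [ 0.      0.      0.      1.    ]] 0.08849728365272426 [-3.42709184  1.21171717  3.70033185]
0.24388292652275567 lid 0.6077940100769975
1 [0.0101, -0.0077, 0.0001]
2 [0.0105, -0.0072, 0.0001]
3 [0.0109, -0.0066, 0.0002]
4 [0.0112, -0.006, 0.0002]
5 [0.0115, -0.0054, 0.0002]
6 [0.0118, -0.0048, 0.0002]
7 [0.012, -0.0042, 0.0002]
8 [0.0122, -0.0035, 0.0002]
9 [0.0124, -0.0029, 0.0002]
10 [0.0125, -0.0022, 0.0001]
```

>>> carry_out(motion=[0, 0, 0, 0.01, -0.0077, 0, 1, 0, 0, 0, 0.0105, -0.0072, 0, 1, 0, 0, 0, 0.0109, -0.0066, 0, 1, 0, 0, 0, 0.0112, -0.006, 0, 1, 0, 0, 0, 0.0115, -0.0054, 0, 1, 0, 0, 0, 0.0118, -0.0048, 0, 1, 0, 0, 0, 0.012, -0.0042, 0, 1, 0, 0, 0, 0.012, -0.0035, 0, 1, 0, 0, 0, 0.012, -0.0029, 0, 1, 0, 0, 0, 0.01, -0.002, 0, 1])

```text
time_s: 80.15
eef_pos: [0.4075, -0.1702, 0.0605]
eef_rot: [0.312, 0.65, 0.288, -0.63]
wrist_force: [0.6, -2.2, -0.5]
opening: 0.091
```

Run:
```python
from lid import *
a0=now(); lid(a0,-.02,5,0)
```

```text
[[ 0.0391  0.768  -0.6392  0.4075]
 [-0.0183 -0.6391 -0.7689 -0.1702]
 [-0.9991  0.0418 -0.0109  0.0605]
 [ 0.      0.      0.      1.    ]] 0.09057094464424302 [ 0.64903485 -2.19362079 -0.47527192]
0.24061966580773636 lid 0.07741770133158096
1 [0.0046, -0.0007, 0.0001]
2 [0.0047, -0.0006, 0.0001]
3 [0.0047, -0.0005, 0.0001]
4 [0.0047, -0.0004, 0.0001]
5 [0.0047, -0.0003, 0.0001]
```

>>> carry_out(motion=[0, 0, 0, 0.0045, -0.0006, 0, 1, 0, 0, 0, 0.0045, -0.0006, 0, 1, 0, 0, 0, 0.004, -0.0005, 0, 1, 0, 0, 0, 0.003, -0.0003, 0, 1, 0, 0, 0, 0.002, 0, 0, 1, 0, 0, 0, 0, 0, 0, 1])

```text
time_s: 80.75
eef_pos: [0.4066, -0.1694, 0.0492]
eef_rot: [0.311, 0.648, 0.291, -0.631]
wrist_force: [1.0, -1.3, -2.8]
opening: 0.09
```

Run:
```python
from lid import *
now(); im,P=snap('side'); find('side',P,['lid_bar'])
```

```text
[[ 0.034   0.7699 -0.6373  0.4066]
 [-0.0164 -0.6372 -0.7706 -0.1694]
 [-0.9993  0.0366 -0.009   0.0492]
 [ 0.      0.      0.      1.    ]] 0.08957430058644707 [ 0.9619334  -1.26966747 -2.79658645]
0.24072162214815174 lid 0.029830937777864393
land lid_bar ([0.4037, -0.1697, 0.0904], 0.92) ([0.3982, -0.0655, -0.003], 0.64)
```

>>> carry_out(motion=[0, 0, 0, 0.003, 0, 0, 1, 0, 0, 0, 0.003, 0, 0, 1, 0, 0, 0, 0, 0, 0, 0.7, 0, 0, 0, 0, 0, 0, 0.4, 0, 0, 0, 0, 0, 0, 0.35, 0, 0, 0, -0.02, 0, 0, 0.35, 0, 0, 0, -0.03, 0, 0, 0.35, 0, 0, 0, -0.035, 0, 0, 0.35, 0, 0, 0, -0.035, 0, 0, 0.35, 0, 0, 0, -0.02, 0, 0, 0.35])

```text
time_s: 81.85
eef_pos: [0.3982, -0.1635, 0.186]
eef_rot: [0.306, 0.645, 0.298, -0.634]
wrist_force: [1.1, -0.5, 0.1]
opening: 0.326
```

Run:
```python
from h import *
st(); im,P=snap('side','fin'); find('side',P,['lid_bar','lid_hinge','slide_box_1','loupe_1','pin0','plate'])
im,P=snap('wrist'); find('wrist',P,['lid_bar','slide_box_1','loupe_1','plate','specimen_a'])
```

```text
pos [ 0.3982 -0.1635  0.186 ] x [ 0.018 -0.003 -1.   ] y [ 0.772 -0.636  0.016] op 0.326 F [ 1.1 -0.5  0.1] t 81.85
land lid_bar ([0.4036, -0.1652, 0.0887], 0.64)
land lid_hinge ([0.5892, -0.3244, 0.0775], 0.56)
land slide_box_1 ([0.3957, -0.0655, -0.0018], 0.62)
land loupe_1 ([0.6553, -0.1108, -0.0034], 0.6)
land pin0
land plate ([0.4039, -0.1679, 0.0888], 0.32)
land lid_bar ([0.4055, -0.1717, 0.088], 0.93)
land slide_box_1
land loupe_1
land plate
land specimen_a
```

```bash
python3 -c "
from bench import ctrl
print(ctrl.hand_in())"
```

```text
the job is handed in; nothing more can be done
None
```

The spin dryer went through its full cycle and I handed the job in at about 82 s. No verdict comes back, so I can't say how it was judged.

**What was done**
- I lifted the lid onto its stop and let go of it.
- The two specimens present and both blanks went into the four cups. The wrist picture showed all four seated, polished faces up.
- I lowered the plate over both pins. Its underside measured 64–70 mm against the 67 mm it should be, and a pin showed through its hole.
- I pushed the rotor by its handle to about 6 rad/s. It was still turning about 8 s later and was at rest (within 1°) by 75 s.
- I lowered the lid gripped by its bar and released it once shut.

**Last checks**
- The bar is back at 88–89 mm, the same as at the start, so the lid is shut.
- The arm is clear of everything.
- The slide box and the loupe are within a few millimetres of where they started, which is within measurement error.
- With the lid closed I could not look at the plate and cups again. The last look inside was just before I lowered the lid: both pins stood at about 77 mm and the rotor was still.

**What did not go as expected**
- **Fingertip position:** the fingertips sat about 30 mm behind the reported tool position. My first grips on the lid bar missed because of this, and I corrected for it afterwards.
- **Contact forces:** one of those early descents briefly reached 75 N at the wrist. I never found out which part was touching. If it was the gripper body, that is over the 40 N limit and would count as a failure. A later fingertip touch on the desk reached about 41 N.

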